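# Tighten a stiff clamp bolt with the long arm of a hex key

### The arm

A 6-joint arm with a two-finger parallel gripper is mounted at the origin on a cart in front of the work surface, level with it; the furniture and walls round the work are solid. World frame = base frame: x ahead of the robot, y to its left, z up, the work surface at z = 0. Lengths are in m, angles in rad, forces in N, time in s.
With the tool pointing down it reaches from about 0.275 to 0.75 m from the base axis. Payload 10.2 kg.
Tool frame: the origin (TCP) lies midway between the tips of the shut fingers; the grasp point (between the pads) lies 19 mm behind it (robot.grip_point_offset is the distance from the TCP to the grasp point, in m); z points along the fingers, x is the direction in which the jaws open and shut, and the axes are right-handed (so a half turn about z gives the same grasp; the last joint's range is limited). The gripper opens to 88 mm and grips with 3 to 60 N. Pads are 18 mm wide; open, the fingers measure 123 mm over their backs; the gripper's body (75 mm by 187 mm) begins 45 mm behind the grasp point.
Start: joints at [0.922, 0.313, 1.498, -0, 1.331, -0.223], TCP at [0.217, 0.478, 0.199] pointing down, gripper open.
Joint ranges: [-2.94, 2.94], [-0.97, 2.17], [0.19, 2.56], [-1.23, 4.37], [0.02, 3.11], [-2.88, 2.88]. Speed limits (rad/s): [2.39, 2.39, 3.01, 3.14, 3.14, 3.14].

### API

Orientations are given as a unit quaternion [w, x, y, z].
In Python, from rig import robot, vision, order, spotter gives the robot as it stands.
- The arm moves only by the shell command python3 -m pendant 'ROWS'. ROWS is a JSON object of lists of equal length, an entry for each row: "linear": the shift along the tool's x, y, z in mm, a list of three; "rot": the turn, a rotation vector about the tool's x, y, z in rad, a list of three; "gripper": the gripper command: -1 is fully open, 1 is shut, values between are in proportion. In form: {"linear": [[dx, dy, dz], ...], "rot": [[wx, wy, wz], ...], "gripper": [gripper, ...]}. A call has 1 to 20 rows; each row is the pose to reach, as a shift and turn from the pose commanded when the call began, along the tool's axes at that moment; what a row does not reach only later rows make up. A row lasts 1/12 s, in which the tool goes at most 41.7 mm and 7.16 degrees, less where a joint would pass 70% of its speed; a pose out of reach is approached as far as the arm can. A call with a gripper value outside its range is refused whole. The fingers move at their own pace and stop on an object; the grip force is fixed at half the most. Time passes only in rows, so rows that repeat a pose let the fingers close. It gives the time, the measured TCP pose, the force and the opening at its end, in the units of the state.
- robot.get_state(): the state, without advancing time (a new reading comes with each control period).
- vision.camera(name): name is "scene" or "side" or "wrist"; returns a dict with "frame" (480x640x3 uint8, red, green, blue), "fx", "fy", "cx", "cy" (pixels), "D" ([k1, k2, p1, p2, k3] as OpenCV has them; the pictures are not rectified), "pose" (4x4, takes a point from camera to world coordinates); the wrist camera has in their place "T_tool_cam" (4x4, takes a point from camera to tool coordinates, whose origin is the TCP and whose axes are the tool frame's). Camera axes: x right, y down, z forward; pixel columns grow to the right and rows downward; lengths in m; the calibration is good to about 2 mm. A picture is of the moment at which its call begins: read the wrist's pose just before it. There is no depth.
- order.finish_job(): hands the job in, once; it reports no verdict.
Trained networks look in the newest picture that a camera, given by its name, has taken for a name from the list of things; names that differ only in an ending like _2 or _b are one class to them, and where a whole thing is asked for, a point or a joint stands for the part that bears it (a point fixed in the world has none). Each returns a list of dicts, best first, with "conf" (0 to 1); they miss things now and then, are a little off and sometimes report something else, mostly with a low value. They report only what shows in the picture. A call takes as long as a camera call.
- spotter.trace(camera, thing): "region" (480x640 bool, what is visible of it) and "centre" ([column, row] in pixels, amid what is visible of it).
The state is a dict: "time_s": time; "joints": joint angles; "dq": joint speeds; "joint_efforts": joint torques, N m; "ee_pos": TCP position; "tool_rot": TCP orientation; "wrist_force": force on the tool from outside, world axes, zero at the start; "ft_torque": the same for the moment, N m; "grip_width": finger opening in m.
Only numpy, scipy, OpenCV 4.12 (cv2) and the standard library are available. Lean on these libraries where they do the work, as an engineer would, in place of code of your own. Each camera call takes 0.05 s, during which the arm holds its last target.

### The job

The steel plate under the strap clamp is held only loosely. Take the larger of the two hex keys out of the stand, flip it over so that its short arm sits in the socket of the clamp bolt, and swing the long arm clockwise (seen from above) until the bolt comes up hard against its stop and will turn no further. Leave the key sitting in the tightened bolt, and leave the smaller key in the stand.

Things in the scene. Friction and masses are not known exactly. Their poses are not given: they have to be found in the camera images.
- large_key: Larger hex key: an L of dark hexagonal bar, 17 mm across flats, two flats facing own +y and -y; 0.46 kg. Origin: end face of the long arm. Own +z runs along the long arm to the corner axis, 172 mm off; from there the 64 mm short arm runs along own +x. At the start it stands 50 mm deep in a stand hole with about 1 mm play, leaning 30 deg from vertical towards own +x; it comes out along own +z.
- large_key_short_end (a point): Centre of the end face of the large key's short arm (axes as large_key). Both ends of the key taper to 70 % over the last 5 mm. In use this arm points straight down in the socket and the long arm lies level, its axis 40 mm above the socket's mouth when fully home; left alone there, its far end droops by up to 6 deg.
- large_key_corner (a point): Where the axes of the large key's two arms cross (axes as large_key). The bend has a 27 mm radius, so the arms are straight only from 27 mm away from here. The centre of mass lies about 60 mm from here along the long arm. At the start about 175 mm above the table.
- small_key: Smaller hex key, same shape and frame: 13 mm across flats, long arm 140 mm, short arm 46 mm. Too thin for the bolt. It stands in the other hole of the stand, 80 mm beside the large key, leaning the same way; which hole holds which key varies.
- key_stand: Fixed key stand: steel block 60 x 150 x 60 mm tilted 30 deg between two grey cheeks on a base 120 x 190 mm; nowhere higher than 90 mm. Origin on the table; the keys lean towards own +x; the two holes are at own y = +40 and -40 mm, mouths at own x = +30 mm, 70 mm above the table.
- bolt_socket (a point): Centre of the mouth of the bolt's hex socket, 64 mm above the table, own +z up; turns with the bolt. Socket 17.7 mm across flats, 24 mm deep, with a 3 mm lead-in chamfer; a corner (with a punch mark on the rim) lies towards own +x, flats face own +y and -y. The key fits with its long arm along own +x or any 60 deg step from it, with 5 deg of play. Head 32 mm across, 30 mm high.
- clamp_bolt (a joint): Turn of the clamp bolt in rad, growing clockwise seen from above: 0 to 0.4 at the start, hard stop (tight) at 1.45. Stiff: it takes about 0.7 N m all the way (5 N at 150 mm out on the long arm), turns steadily when pushed slowly and stays where it is left. Pulled far harder at the stop (over 1.3 N m) the key slips round in the socket.
- strap_clamp: Fixed strap clamp: steel bar 44 x 150 x 18 mm along own y, its top 30 mm above the table, with the clamp bolt upright in its middle (own origin, on the table) and a 50 x 120 x 10 mm steel plate under its +y end. Nothing on it but the bolt head is higher than 34 mm. Between it and the key stand a fixed helmet post 0.33 m tall rises from the table at world x 0.61, y -0.05: carry the key past it on the robot side.

How it is judged:
By the outcome, as a careful person would: the job done as asked, in the order asked, and still so for the second after the job is handed in, with the robot touching nothing.
It also fails if it takes over 61 s, if anything falls off the work surface, if the arm or the gripper's body presses on something with over 40 N, if the wrist force passes 120 N, or if a joint passes its speed limit or range.

## Working session

There is one attempt and no reset: what is moved stays moved. The work goes in short steps, Python scripts to look and compute and a shell command to move; the robot and the scene stay as the last step left them, time stands still between calls to the robot, and variables do not carry over. Pictures are saved under pics/ and viewed, and the job is handed in when it is done.

```bash
ls; mkdir -p pics; python3 - <<'E'
from rig import robot,vision,order,spotter
import cv2,numpy as np
s=robot.get_state();print(s)
for n in ["scene","side"]:
    c=vision.camera(n);cv2.imwrite(f"pics/{n}0.png",c["frame"][:,:,::-1])
    print(n,c["fx"],c["fy"],c["cx"],c["cy"],c["D"],np.round(c["pose"],3).tolist())
    for t in ["large_key","small_key","key_stand","strap_clamp","clamp_bolt","bolt_socket","large_key_corner","large_key_short_end"]:
        r=spotter.trace(n,t)
        print(t,[(round(d["conf"],2),np.round(d["centre"]).tolist(),int(d["region"].sum())) for d in r[:3]])
E
```

```text
pics
{'time_s': 0.0, 'joints': array([ 9.21586466e-01,  3.13431188e-01,  1.49842213e+00, -4.18318787e-06,
        1.33100930e+00, -2.23372710e-01]), 'dq': array([ 0.00026627,  0.00118939,  0.00071602,  0.00040581, -0.00046965,
       -0.00046984]), 'joint_efforts': array([-9.32106241e-05, -4.02205575e+01, -2.52283341e+01,  6.95104315e-02,
        3.51420615e-02, -1.14454083e-04]), 'ee_pos': array([0.21668542, 0.47787397, 0.19857636]), 'tool_rot': array([ 2.19110944e-04,  8.40559884e-01,  5.41718265e-01, -5.95986684e-04]), 'wrist_force': array([ 0.37359083,  0.26832629, -0.29180803]), 'ft_torque': array([0.04268947, 0.01207242, 0.03564279]), 'grip_width': 0.08788825912342171}
scene 446.0602705725704 446.0602705725704 313.46209115948255 246.65719679960802 [0.02252741 0.         0.         0.         0.        ] [[0.857, -0.336, 0.391, 0.187], [-0.516, -0.558, 0.65, -0.593], [-0.0, -0.759, -0.651, 0.706], [0.0, 0.0, 0.0, 1.0]]
large_key [(0.86, [417.0, 321.0], 911)]
small_key [(0.92, [370.0, 325.0], 521)]
key_stand [(0.78, [389.0, 387.0], 7487)]
strap_clamp [(0.79, [274.0, 222.0], 1324)]
clamp_bolt [(0.59, [274.0, 207.0], 190)]
bolt_socket [(0.44, [274.0, 205.0], 180)]
large_key_corner [(0.69, [418.0, 322.0], 930), (0.4, [274.0, 221.0], 1307)]
large_key_short_end [(0.96, [420.0, 322.0], 963)]
side 477.6007377315482 477.6007377315482 325.8113155441736 240.83699641268925 [-0.03892104  0.          0.          0.          0.        ] [[0.862, -0.271, 0.428, 0.072], [-0.506, -0.484, 0.714, -0.862], [0.014, -0.832, -0.554, 0.756], [0.0, 0.0, 0.0, 1.0]]
large_key [(0.66, [391.0, 289.0], 563)]
small_key [(0.85, [352.0, 293.0], 292)]
key_stand [(0.96, [366.0, 343.0], 4720)]
strap_clamp [(0.74, [277.0, 222.0], 977)]
clamp_bolt []
bolt_socket [(0.62, [393.0, 286.0], 532), (0.46, [283.0, 214.0], 139)]
large_key_corner [(0.71, [390.0, 291.0], 507)]
large_key_short_end [(0.77, [392.0, 290.0], 538)]
```

```bash
python3 - <<'E'
import cv2
a=cv2.imread("pics/scene0.png");cv2.imwrite("pics/scene0z.png",cv2.resize(a[170:470,220:540],None,fx=2.4,fy=2.0,interpolation=cv2.INTER_CUBIC)[:600,:768])
b=cv2.imread("pics/side0.png");cv2.imwrite("pics/side0z.png",cv2.resize(b[190:410,230:500],None,fx=2.7,fy=2.7,interpolation=cv2.INTER_CUBIC))
E
```

```text
(no output)
```

View pics/scene0.png

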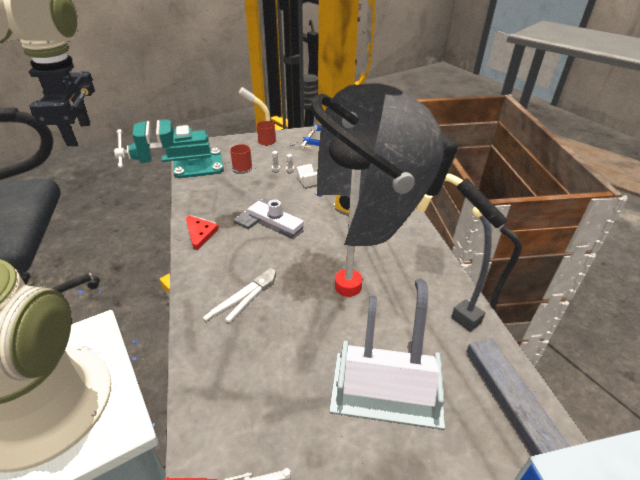

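View pics/scene0z.png

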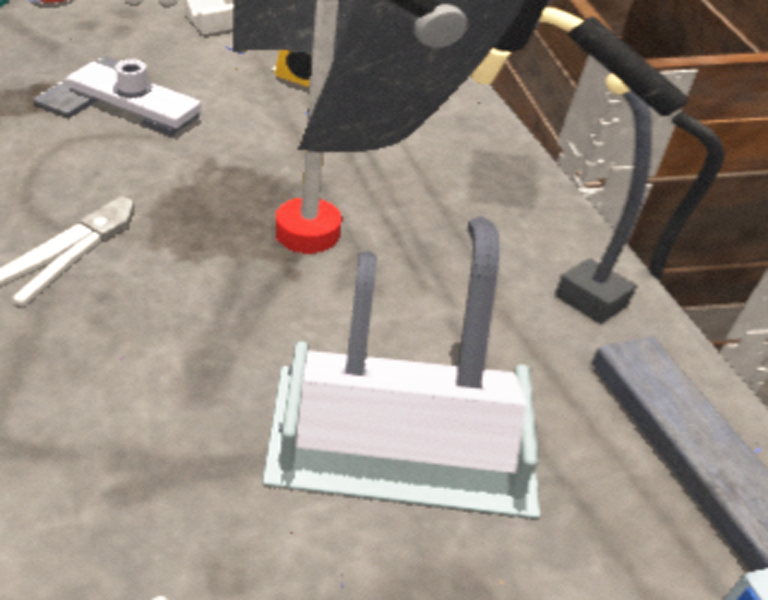

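View pics/side0z.png

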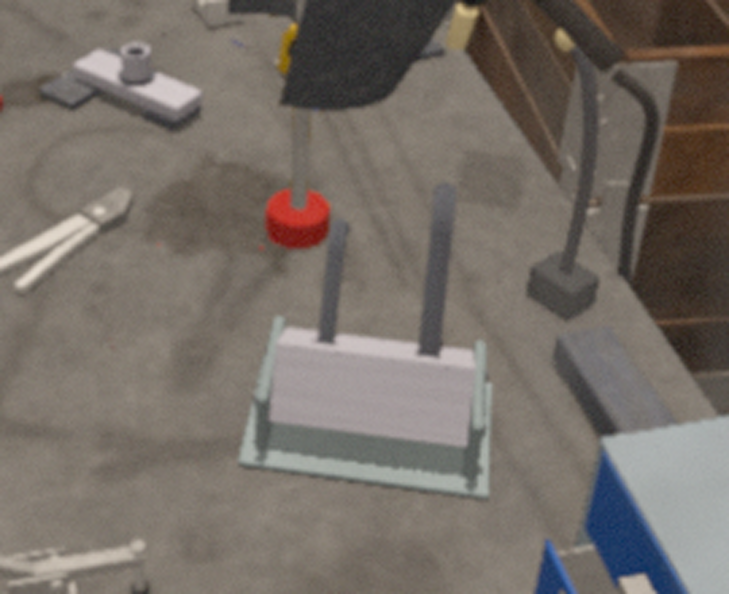

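```bash
cat > h.py <<'E'
import numpy as np,cv2
from scipy.spatial.transform import Rotation as R
def K(c): return np.array([[c["fx"],0,c["cx"]],[0,c["fy"],c["cy"]],[0,0,1.]])
def ray(c,px,pose=None):
    P=c["pose"] if pose is None else pose
    n=cv2.undistortPoints(np.array([[px]],float),K(c),np.array(c["D"]))[0,0]
    return P[:3,3],P[:3,:3]@np.array([n[0],n[1],1.])
def atz(c,px,z,pose=None):
    o,d=ray(c,px,pose); return o+d*(z-o[2])/d[2]
def proj(c,pts,pose=None):
    P=c["pose"] if pose is None else pose
    T=np.linalg.inv(P); pts=np.atleast_2d(pts)
    return cv2.projectPoints(pts@T[:3,:3].T+T[:3,3],np.zeros(3),np.zeros(3),K(c),np.array(c["D"]))[0][:,0]
def q2R(q): return R.from_quat([q[1],q[2],q[3],q[0]]).as_matrix()
def toolT(s):
    T=np.eye(4);T[:3,:3]=q2R(s["tool_rot"]);T[:3,3]=s["ee_pos"];return T
E
python3 - <<'E'
from rig import robot,vision
from h import *
C={n:vision.camera(n) for n in ["scene","side"]}
z=lambda n,u,v:(220+u/2.4,170+v/2.) if n=="scene" else (230+u/2.7,190+v/2.7)
for n,l in [("scene",[("Lmouth",470,383,.07),("Smouth",356,373,.07),("bolt",131,66,.064),("Lcorner",484,226,.175)]),
 ("side",[("Lmouth",429,350,.07),("Smouth",327,339,.07),("bolt",136,49,.064),("Lcorner",444,190,.175),])]:
    for t,u,v,h in l: print(n,t,np.round(atz(C[n],z(n,u,v),h),4))
E
```

```text
scene Lmouth [ 0.5636 -0.3007  0.07  ]
scene Smouth [ 0.5011 -0.2516  0.07  ]
scene bolt [0.5758 0.2414 0.064 ]
scene Lcorner [ 0.6126 -0.2356  0.175 ]
side Lmouth [ 0.5661 -0.2982  0.07  ]
side Smouth [ 0.5044 -0.2487  0.07  ]
side bolt [0.5775 0.2416 0.064 ]
side Lcorner [ 0.6076 -0.2463  0.175 ]
```

```bash
cat >> h.py <<'E'
import json
def plan(s,pos,Rm):
    T=toolT(s); d=T[:3,:3].T@(np.array(pos)-T[:3,3])*1000
    r=R.from_matrix(T[:3,:3].T@Rm).as_rotvec()
    print("lin mm",np.round(d,1).tolist(),"rot",np.round(r,4).tolist(),"rows>=",round(max(np.linalg.norm(d)/41.7,np.degrees(np.linalg.norm(r))/7.16),1))
def Rzx(z,x):
    z=np.array(z,float);z/=np.linalg.norm(z);x=np.array(x,float);x-=z*(x@z);x/=np.linalg.norm(x)
    return np.stack([x,np.cross(z,x),z],1)
E
python3 - <<'E'
from rig import robot,vision
from h import *
s=robot.get_state();T=toolT(s);print(T.round(3))
c=vision.camera("wrist");print(np.round(c["T_tool_cam"],3),c["fx"],c["cx"],c["cy"],c["D"])
# view of bolt: camera centre over bolt; x jaw dir keep
E
```

```text
[[ 0.413  0.911 -0.     0.217]
 [ 0.911 -0.413 -0.     0.478]
 [-0.    -0.    -1.     0.199]
 [ 0.     0.     0.     1.   ]]
[[ 1.     0.     0.     0.001]
 [-0.     0.949  0.314 -0.081]
 [-0.    -0.314  0.949 -0.186]
 [ 0.     0.     0.     1.   ]] 338.58386785077585 317.23824247113 242.08186862035055 [-0.01477033  0.          0.          0.          0.        ]
```

```bash
python3 - <<'E'
from rig import robot,vision
from h import *
s=robot.get_state();T=toolT(s)
c=vision.camera("scene")
for p in [(205,165),(240,158),(122,150),(200,230),(310,175)]: print(p,atz(c,p,0.0).round(3),atz(c,p,0.08).round(3))
plan(s,[.609,.227,.17],T[:3,:3]);plan(s,[.609,.227,.10],T[:3,:3])
E
```

```text
(205, 165) [0.524 0.616 0.   ] [0.486 0.479 0.08 ]
(240, 158) [0.634 0.6   0.   ] [0.583 0.465 0.08 ]
(122, 150) [0.328 0.842 0.   ] [0.312 0.679 0.08 ]
(200, 230) [0.398 0.316 0.   ] [0.374 0.213 0.08 ]
(310, 175) [0.772 0.399 0.   ] [0.705 0.287 0.08 ]
lin mm [-66.7, 460.8, 29.1] rot [0.0, 0.0, 0.0] rows>= 11.2
lin mm [-66.7, 460.8, 99.1] rot [0.0, 0.0, 0.0] rows>= 11.4
```

```bash
python3 -m pendant '{"linear":[[-67,461,29],[-67,461,29],[-67,461,29],[-67,461,29],[-67,461,29],[-67,461,29],[-67,461,29],[-67,461,29],[-67,461,29],[-67,461,29],[-67,461,29],[-67,461,29],[-67,461,99],[-67,461,99],[-67,461,99],[-67,461,99]],"rot":[[0,0,0],[0,0,0],[0,0,0],[0,0,0],[0,0,0],[0,0,0],[0,0,0],[0,0,0],[0,0,0],[0,0,0],[0,0,0],[0,0,0],[0,0,0],[0,0,0],[0,0,0],[0,0,0]],"gripper":[-1,-1,-1,-1,-1,-1,-1,-1,-1,-1,-1,-1,-1,-1,-1,-1]}'
python3 - <<'E'
from rig import robot,vision,spotter
from h import *
s=robot.get_state();T=toolT(s);print(s["time_s"],s["ee_pos"],s["joints"].round(4),s["tool_rot"].round(3))
c=vision.camera("wrist");P=T@c["T_tool_cam"]
np.savez("w1.npz",P=P)
cv2.imwrite("pics/w1.png",c["frame"][:,:,::-1])
for t in ["bolt_socket","clamp_bolt"]:
    print(t,[(d["conf"],d["centre"],d["region"].sum(),atz(c,d["centre"],.064,P)) for d in spotter.trace("wrist",t)])
E
```

```text
time_s: 2.43
ee_pos: [0.6084, 0.2269, 0.0998]
tool_rot: [-0.0, 0.84, 0.542, -0.001]
wrist_force: [-0.4, -0.3, 1.1]
grip_width: 0.0882
2.4333 [0.60844721 0.22686987 0.09984894] [ 1.7680e-01  6.7020e-01  1.2093e+00  1.0000e-04  1.2642e+00 -9.6850e-01] [-0.     0.84   0.542 -0.001]
bolt_socket [(0.78, [318.4, 197.1], np.int64(1981), array([0.5734067 , 0.24424969, 0.064     ]))]
clamp_bolt [(0.58, [319.1, 201.0], np.int64(1919), array([0.57598351, 0.24359638, 0.064     ]))]
```

View pics/w1.png

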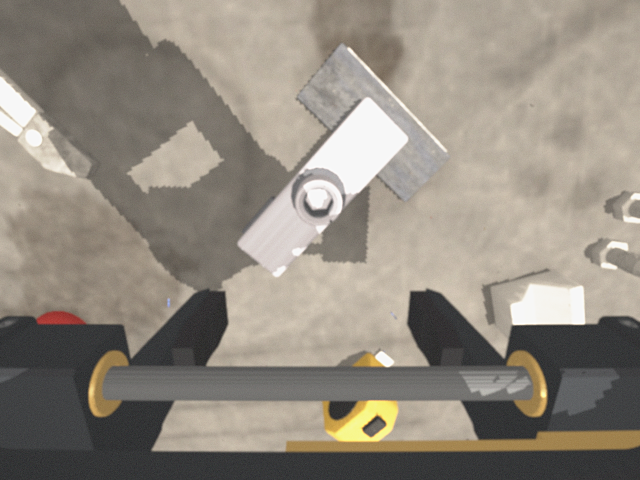

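```bash
python3 - <<'E'
import cv2
a=cv2.imread("pics/w1.png");b=cv2.resize(a[165:230,285:355],None,fx=9,fy=9,interpolation=cv2.INTER_CUBIC)
cv2.imwrite("pics/w1z.png",b)
E
```

```text
(no output)
```

View pics/w1z.png

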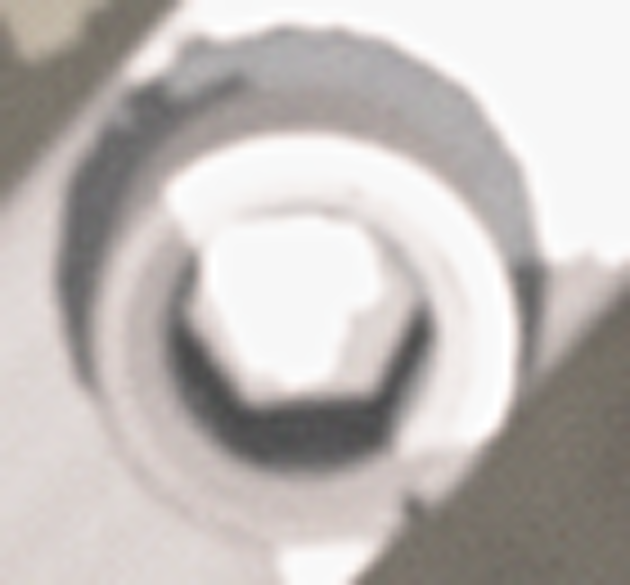

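```bash
python3 - <<'E'
from rig import vision
from h import *
c=vision.camera("side");c=vision.camera("wrist");P=np.load("w1.npz")["P"]
f=lambda u,v,z=.064:atz(c,(285-.5+u/9+.0,165-.5+v/9),z,P)
o=f(307,337);m=f(412,503);print(o,m,np.degrees(np.arctan2(*(m-o)[1::-1])),np.linalg.norm((m-o)[:2]))
for a,b in [((240,403),(375,396)),((375,396),(428,320)),((238,400),(185,310)),((215,222),(365,215))]:
    d=f(*b,.042)-f(*a,.042);print(np.degrees(np.arctan2(d[1],d[0])),np.linalg.norm(d))
for p in [(95,337),(520,337),(307,130),(307,545)]:print((f(*p)-o).round(4))
# strap end direction
E
```

```text
[0.57642955 0.2430383  0.064     ] [0.59122324 0.24502612 0.064     ] 7.65296330477164 0.014926637951865072
68.66742671851408 0.011056328972889724
121.58582627816905 0.0075886418298924275
-174.62129121202645 0.008570041163928009
68.31156442427086 0.012056756163019907
[-0.0065 -0.0143  0.    ]
[0.0065 0.0143 0.    ]
[-0.0138  0.0063  0.    ]
[ 0.0145 -0.0066  0.    ]
```

```bash
python3 - <<'E'
from rig import vision,robot
from h import *
c=vision.camera("scene")
for p,z in [((535,465),.15),((535,465),0.05),((470,345),0),((560,470),0.0),((333,412),0),((443,422),0),((285,472),0.02),((318,150),.25),((318,150),.2),((360,245),.2),((360,245),.25)]: print(p,z,atz(c,p,z).round(3))
c=vision.camera("side")
for p,z in [((230+545/2.7,190+545/2.7),.0),((230+600/2.7,190+440/2.7),.15),((230+600/2.7,190+440/2.7),.1)]: print(p,z,atz(c,p,z).round(3))
s=robot.get_state();T=toolT(s)
h=np.radians(51.7);kx=np.array([.866*np.cos(h),.866*np.sin(h),-.5]);ky=np.array([-np.sin(h),np.cos(h),0])
h2=h
Rd=Rzx([0,0,-1],-ky); print(Rd)
plan(s,[.40,.05,.22],T[:3,:3]); plan(s,[.40,.05,.22],Rd);plan(s,[.42,-.35,.25],Rd)
E
```

```text
(535, 465) 0.15 [ 0.541 -0.524  0.15 ]
(535, 465) 0.05 [ 0.605 -0.512  0.05 ]
(470, 345) 0 [ 0.719 -0.293  0.   ]
(560, 470) 0.0 [ 0.663 -0.529  0.   ]
(333, 412) 0 [ 0.418 -0.274  0.   ]
(443, 422) 0 [ 0.565 -0.382  0.   ]
(285, 472) 0.02 [ 0.299 -0.325  0.02 ]
(318, 150) 0.25 [0.63  0.124 0.25 ]
(318, 150) 0.2 [0.678 0.203 0.2  ]
(360, 245) 0.2 [ 0.563 -0.126  0.2  ]
(360, 245) 0.25 [ 0.526 -0.172  0.25 ]
(431.85185185185185, 391.85185185185185) 0.0 [ 0.567 -0.448  0.   ]
(452.2222222222222, 352.96296296296293) 0.15 [ 0.553 -0.484  0.15 ]
(452.2222222222222, 352.96296296296293) 0.1 [ 0.593 -0.453  0.1  ]
[[ 0.78477637 -0.61977903  0.        ]
 [-0.61977903 -0.78477637  0.        ]
 [ 0.         -0.         -1.        ]]
lin mm [-247.5, -117.5, -119.1] rot [0.0, 0.0, 0.0] rows>= 7.2
lin mm [-247.5, -117.5, -119.1] rot [0.0001, -0.0022, 1.8137] rows>= 14.5
lin mm [-603.5, 65.9, -149.2] rot [0.0001, -0.0022, 1.8137] rows>= 15.0
```

```bash
python3 - <<'E'
import cv2
b=cv2.imread("pics/side0.png");cv2.imwrite("pics/side0full.png",b)
E
```

```text
(no output)
```

View pics/side0full.png

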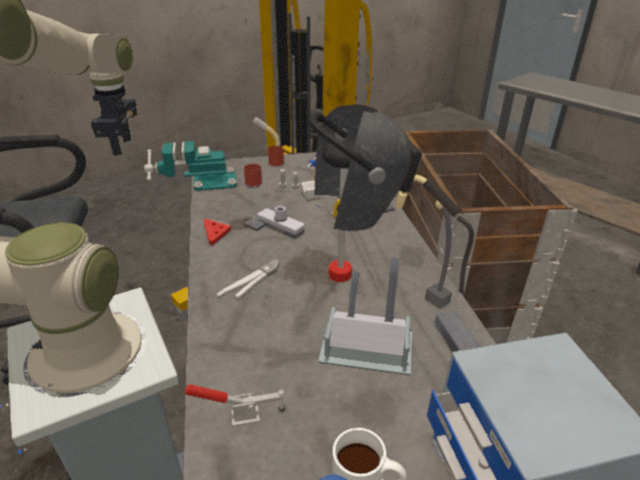

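```bash
python3 - <<'E'
from rig import vision,robot
from h import *
a=vision.camera("scene");b=vision.camera("side")
def tri(p,q):
    o1,d1=ray(a,p);o2,d2=ray(b,q);A=np.stack([d1,-d2],1);t=np.linalg.lstsq(A,o2-o1,rcond=None)[0]
    return ((o1+d1*t[0]+o2+d2*t[1])/2).round(3),np.linalg.norm(o1+d1*t[0]-o2-d2*t[1]).round(4)
print(tri((529,462),(452,352)))
print("helmet tip",tri((352,247),(340,228)))
print("helmet left",tri((318,182),(315,193)))
print("helmet hinge",tri((403,183),(377,174)))
for p,z in [((430,398),.0),((580,338),.1),((580,338),.2),((500,480),.1),((360,435),.1),((385,480),0.1)]: print(p,z,atz(b,p,z).round(3))
E
```

```text
(array([ 0.494, -0.528,  0.223]), np.float64(0.0036))
helmet tip (array([ 0.54 , -0.136,  0.214]), np.float64(0.0033))
helmet left (array([0.691, 0.229, 0.092]), np.float64(0.0087))
helmet hinge (array([ 0.601, -0.171,  0.341]), np.float64(0.0036))
(430, 398) 0.0 [ 0.554 -0.457  0.   ]
(580, 338) 0.1 [ 0.836 -0.55   0.1  ]
(580, 338) 0.2 [ 0.72  -0.598  0.2  ]
(500, 480) 0.1 [ 0.483 -0.673  0.1  ]
(360, 435) 0.1 [ 0.35 -0.51  0.1 ]
(385, 480) 0.1 [ 0.341 -0.588  0.1  ]
```

```bash
python3 -m pendant '{"linear":[[-248,-118,-119],[-248,-118,-119],[-248,-118,-119],[-248,-118,-119],[-248,-118,-119],[-248,-118,-119],[-248,-118,-119],[-604,66,-149],[-604,66,-149],[-604,66,-149],[-604,66,-149],[-604,66,-149],[-604,66,-149],[-604,66,-149],[-604,66,-149],[-604,66,-149],[-604,66,-149],[-604,66,-149],[-604,66,-149],[-604,66,-149]],"rot":[[0,0,0],[0,0,0],[0,0,0],[0,0,0],[0,0,1.81],[0,0,1.81],[0,0,1.81],[0,0,1.81],[0,0,1.81],[0,0,1.81],[0,0,1.81],[0,0,1.81],[0,0,1.81],[0,0,1.81],[0,0,1.81],[0,0,1.81],[0,0,1.81],[0,0,1.81],[0,0,1.81],[0,0,1.81]],"gripper":[-1,-1,-1,-1,-1,-1,-1,-1,-1,-1,-1,-1,-1,-1,-1,-1,-1,-1,-1,-1]}'
cat > g.py <<'E'
from h import *
hd=np.radians(51.7)
def kf(h):
    kz=np.array([.5*np.cos(h),.5*np.sin(h),.866]);ky=np.array([-np.sin(h),np.cos(h),0]);return np.cross(ky,kz),ky,kz
mouth=np.array([.565,-.2995,.07])
def tool(h,el): return Rzx([np.cos(el)*np.cos(h),np.cos(el)*np.sin(h),-np.sin(el)],[np.sin(h),-np.cos(h),0])
E
python3 - <<'E'
from rig import robot
from g import *
s=robot.get_state();print(s["time_s"],s["ee_pos"].round(4),s["joints"].round(4),s["tool_rot"].round(4))
Rt=tool(hd,np.radians(45));kx,ky,kz=kf(hd)
G=mouth+.05*kz; print(G)
plan(s,G-.10*Rt[:,2],Rt)
E
```

```text
time_s: 4.55
ee_pos: [0.4195, -0.3511, 0.2491]
tool_rot: [-0.0, 0.945, -0.328, -0.0]
wrist_force: [0.2, 0.6, 0.4]
grip_width: 0.0879
4.55 [ 0.4195 -0.3511  0.2491] [-0.9111  0.3322  1.3415  0.      1.468  -0.2432] [-0.      0.9448 -0.3278 -0.    ]
[ 0.58049448 -0.27988059  0.1133    ]
lin mm [82.3, -84.9, 65.1] rot [0.7853, 0.0003, 0.0005] rows>= 6.3
```

```bash
python3 -m pendant '{"linear":[[20,-20,15],[40,-40,30],[60,-60,45],[82,-85,65],[82,-85,65],[82,-85,65],[82,-85,65],[82,-85,65],[82,-85,65],[82,-85,65]],"rot":[[0.785,0,0],[0.785,0,0],[0.785,0,0],[0.785,0,0],[0.785,0,0],[0.785,0,0],[0.785,0,0],[0.785,0,0],[0.785,0,0],[0.785,0,0]],"gripper":[-1,-1,-1,-1,-1,-1,-1,-1,-1,-1]}'
python3 - <<'E'
from rig import robot,vision,spotter
from g import *
s=robot.get_state();print(s["time_s"],s["joints"].round(4))
Rt=tool(hd,np.radians(45));kx,ky,kz=kf(hd);G=mouth+.05*kz
plan(s,G-.10*Rt[:,2],Rt)
T=toolT(s);c=vision.camera("wrist");P=T@c["T_tool_cam"]
f=c["frame"][:,:,::-1].copy()
r=spotter.trace("wrist","large_key");print([(d["conf"],d["centre"],d["region"].sum()) for d in r])
pts=[mouth,mouth+.122*kz,mouth+.122*kz+.064*kx,mouth+.095*kz]
for p in proj(c,pts,P): cv2.circle(f,(int(p[0]),int(p[1])),3,(0,255,0),-1)
cv2.imwrite("pics/w2.png",f)
E
```

```text
time_s: 5.38
ee_pos: [0.5371, -0.334, 0.1851]
tool_rot: [-0.36, 0.874, -0.301, 0.125]
wrist_force: [-0.8, -0.4, -0.0]
grip_width: 0.0883
5.3833 [-1.0572  0.653   1.2351  0.7107  1.6054 -0.5011]
lin mm [0.5, 1.7, -0.2] rot [0.0024, 0.002, 0.0054] rows>= 0.0
[(0.56, [319.1, 202.2], np.int64(3212))]
```

View pics/w2.png

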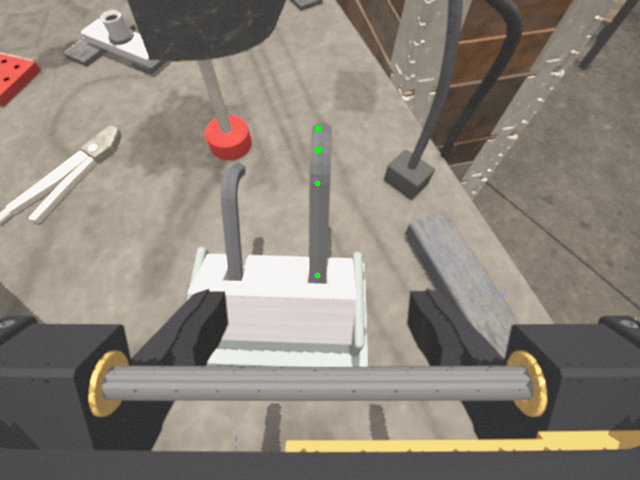

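```bash
python3 -m pendant '{"linear":[[0,1,20],[0,1,45],[0,1,70],[0,1,95],[0,1,110],[0,1,119],[0,1,119],[0,1,119],[0,1,119],[0,1,119],[0,1,119],[0,1,119],[0,1,119],[0,1,119],[0,1,119],[0,1,119]],"rot":[[0,0,0],[0,0,0],[0,0,0],[0,0,0],[0,0,0],[0,0,0],[0,0,0],[0,0,0],[0,0,0],[0,0,0],[0,0,0],[0,0,0],[0,0,0],[0,0,0],[0,0,0],[0,0,0]],"gripper":[-0.1,-0.1,-0.1,-0.1,-0.1,-0.1,-0.1,-0.1,1,1,1,1,1,1,1,1]}'
python3 - <<'E'
from rig import robot,vision,spotter
from g import *
s=robot.get_state();print(s["time_s"],s["joints"].round(4),s["wrist_force"],s["ft_torque"])
Rt=tool(hd,np.radians(45));kx,ky,kz=kf(hd);G=mouth+.05*kz
plan(s,G+.019*Rt[:,2],Rt)
T=toolT(s);c=vision.camera("wrist");P=T@c["T_tool_cam"]
cv2.imwrite("pics/w3.png",c["frame"][:,:,::-1])
c=vision.camera("scene");cv2.imwrite("pics/s3.png",c["frame"][:,:,::-1])
E
```

```text
time_s: 6.82
ee_pos: [0.5881, -0.2687, 0.0993]
tool_rot: [-0.362, 0.873, -0.302, 0.125]
wrist_force: [0.3, -0.6, -0.5]
grip_width: 0.0004
6.8167 [-0.9327  0.7257  1.3518  0.7656  1.39   -0.541 ] [ 0.2541079  -0.5969967  -0.46558107] [-0.29565648  0.28506482 -0.06313821]
lin mm [1.0, -0.4, -0.4] rot [0.0004, 0.0024, 0.0024] rows>= 0.0
```

View pics/w3.png

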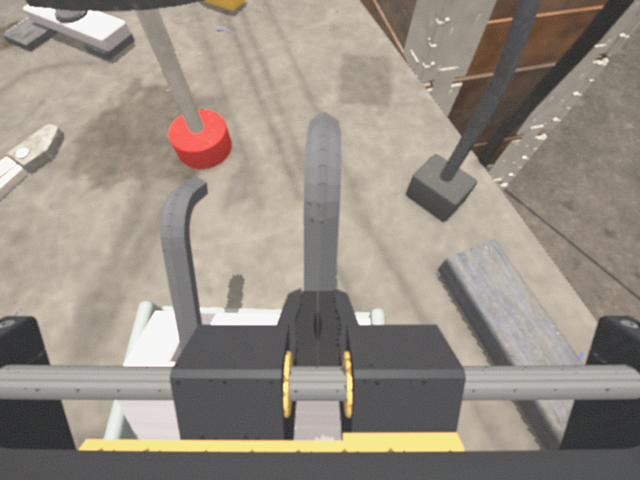

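View pics/s3.png

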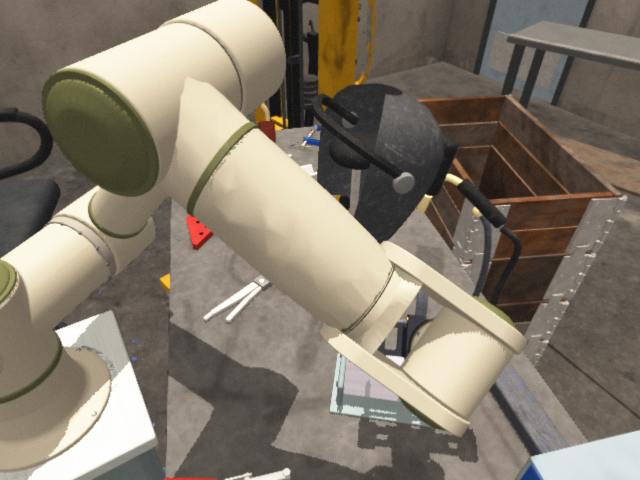

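```bash
cat >> g.py <<'E'
def keypts(corner,h,W=.017,el=np.radians(60),top=.122,sh=.064,rad=.027):
    # centreline samples + outlines
    kz=np.array([np.cos(el)*np.cos(h),np.cos(el)*np.sin(h),np.sin(el)]);ky=np.array([-np.sin(h),np.cos(h),0]);kx=np.cross(ky,kz)
    cl=[corner-kz*d for d in np.linspace(top,rad,30)]
    c0=corner-kz*rad+kx*rad
    cl+=[c0+rad*(-np.cos(t)*kx+np.sin(t)*kz) for t in np.linspace(0,np.pi/2,12)]
    cl+=[corner+kx*d for d in np.linspace(rad,sh,8)]
    cl=np.array(cl); return cl,cl+ky*W/2,cl-ky*W/2
def draw(f,c,P,corner,h,col,**k):
    for l in keypts(corner,h,**k):
        cv2.polylines(f,[np.round(proj(c,l,P)*16).astype(np.int32).reshape(-1,1,2)],False,col,1,cv2.LINE_AA,4)
E
python3 - <<'E'
from rig import robot,vision,spotter
from g import *
s=robot.get_state();kx,ky,kz=kf(hd)
T3=toolT(s);c=vision.camera("wrist")
f=c["frame"][:,:,::-1].copy();draw(f,c,T3@c["T_tool_cam"],mouth+.122*kz,hd,(0,255,0))
b=np.array([np.cos(hd),np.sin(hd),0])
cv2.imwrite("pics/w3o.png",f)
c=vision.camera("scene");a=cv2.imread("pics/scene0.png");draw(a,c,c["pose"],mouth+.122*kz,hd,(0,255,0))
c2=vision.camera("side");a2=cv2.imread("pics/side0.png");draw(a2,c2,c2["pose"],mouth+.122*kz,hd,(0,255,0))
o=np.hstack([cv2.resize(a[260:400,340:460],None,fx=3.3,fy=4,interpolation=cv2.INTER_CUBIC),cv2.resize(a2[240:380,320:440],None,fx=3.3,fy=4,interpolation=cv2.INTER_CUBIC)]);cv2.imwrite("pics/o3.png",o)
E
```

```text
(no output)
```

View pics/w3o.png

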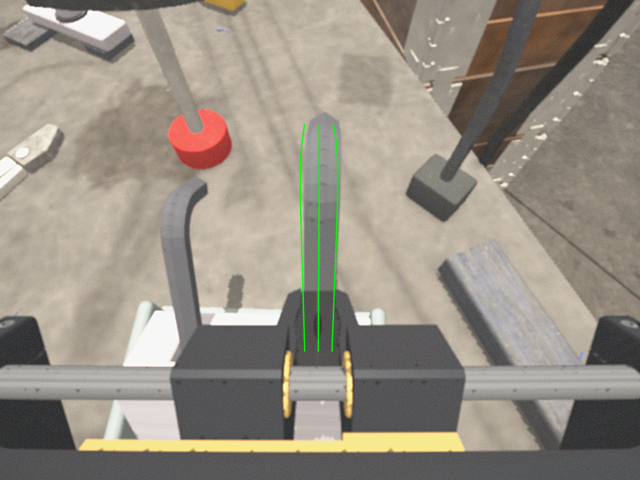

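View pics/o3.png

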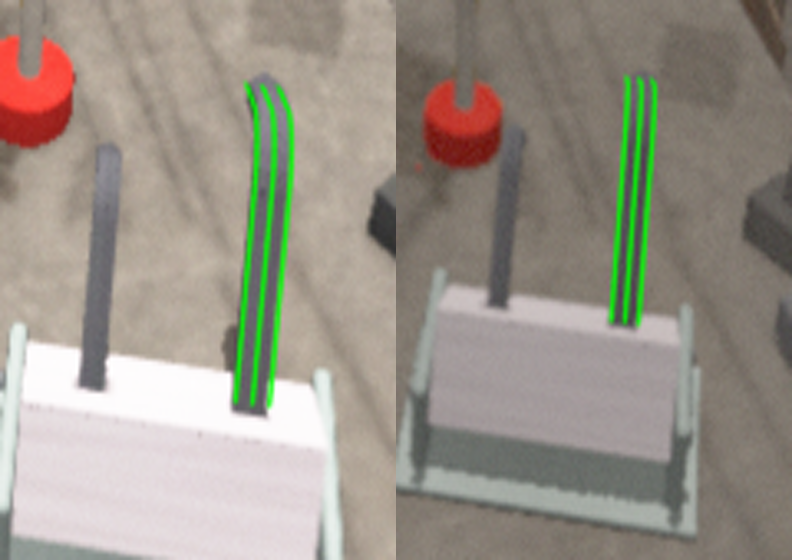

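```bash
python3 - <<'E'
import cv2
a=cv2.imread("pics/w3.png");b=cv2.resize(a[100:380,260:390],None,fx=4,fy=2.1,interpolation=cv2.INTER_CUBIC);cv2.imwrite("pics/w3z.png",b)
E
```

```text
(no output)
```

View pics/w3z.png

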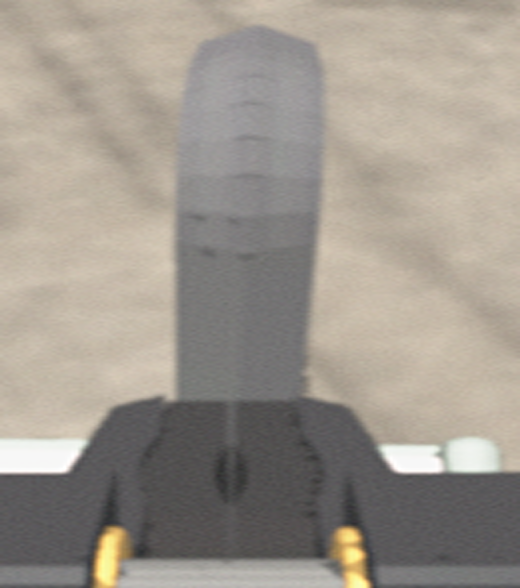

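```bash
python3 - <<'E'
from rig import robot
print(robot.grip_point_offset)
import cv2
a=cv2.imread("pics/w2.png");cv2.imwrite("pics/w2z.png",cv2.resize(a[240:440,120:330],None,fx=3.5,fy=3,interpolation=cv2.INTER_CUBIC))
E
```

```text
0.0187
```

View pics/w2z.png

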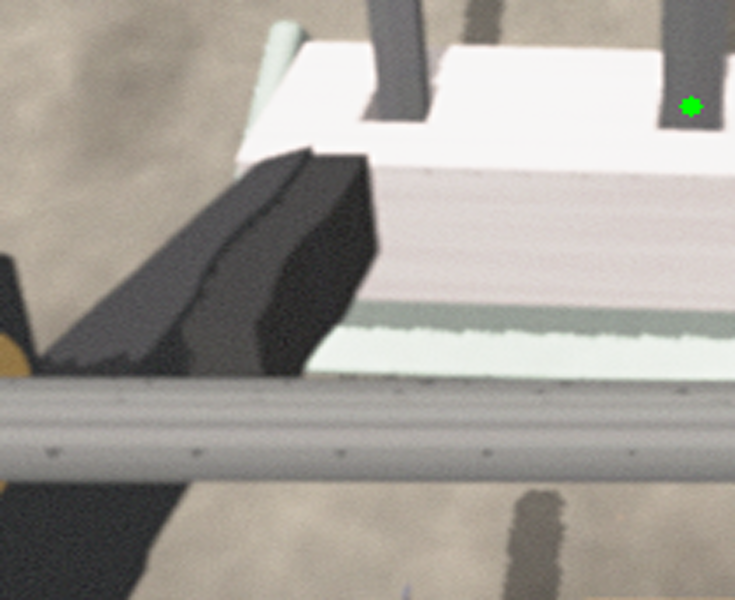

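```bash
python3 - <<'E'
from rig import vision
from h import *
o=[]
for n in ["scene","side"]:
    c=vision.camera(n);a=cv2.imread(f"pics/{n}0.png")
    p=np.array([0.21668542,0.47787397,0.19857636]);q=p+[0,0,.042]
    for x,col in [(p,(0,255,0)),(q,(0,0,255))]:
        u=proj(c,x)[0];print(n,u);cv2.circle(a,tuple(int(v) for v in u),1,col,-1)
    u=proj(c,p)[0].astype(int); o.append(cv2.resize(a[u[1]-80:u[1]+30,max(u[0]-50,0):max(u[0]-50,0)+100],None,fx=4,fy=4,interpolation=cv2.INTER_NEAREST))
cv2.imwrite("pics/tcp.png",np.hstack(o))
E
```

```text
scene [ 85.79784269 150.54264129]
scene [ 79.47077516 133.71197734]
side [125.5541532  161.02544806]
side [122.32019266 146.96312449]
```

View pics/tcp.png

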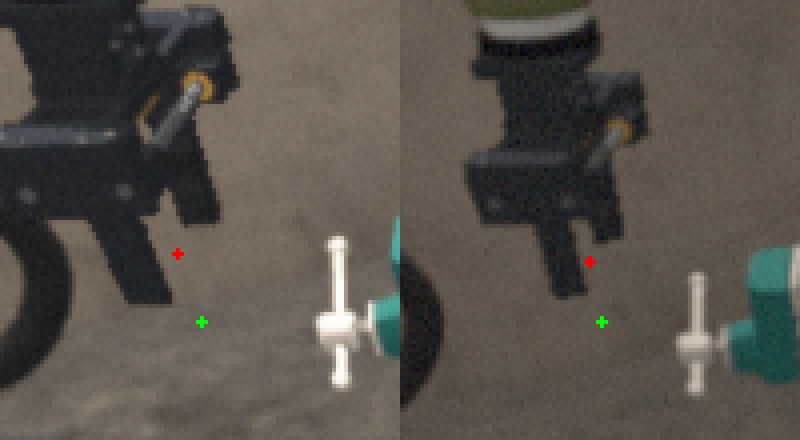

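```bash
python3 -m pendant '{"linear":[[0,0,0],[0,0,0],[0,0,0],[0,0,0],[1,0,10],[1,0,20],[1,0,30],[1,0,40],[1,0,40],[1,0,40],[1,0,40],[1,0,40],[1,0,40],[1,0,40]],"rot":[[0,0,0],[0,0,0],[0,0,0],[0,0,0],[0,0,0],[0,0,0],[0,0,0],[0,0,0],[0,0,0],[0,0,0],[0,0,0],[0,0,0],[0,0,0],[0,0,0]],"gripper":[-0.1,-0.1,-0.1,-0.1,-0.1,-0.1,-0.1,-0.1,-0.1,1,1,1,1,1]}'
python3 - <<'E'
from rig import robot,vision,spotter
from g import *
s=robot.get_state();print(s["time_s"],s["joints"].round(4),s["wrist_force"],s["ft_torque"])
c=vision.camera("wrist")
cv2.imwrite("pics/w4.png",c["frame"][:,:,::-1])
E
```

```text
time_s: 8.33
ee_pos: [0.6063, -0.2474, 0.0712]
tool_rot: [-0.361, 0.873, -0.302, 0.125]
wrist_force: [0.1, 0.5, -0.8]
grip_width: 0.0171
8.3333 [-0.8883  0.7624  1.3683  0.7905  1.3248 -0.5514] [ 0.0896979   0.4677614  -0.79209006] [-0.25318439  0.34803652  0.02621442]
```

View pics/w4.png

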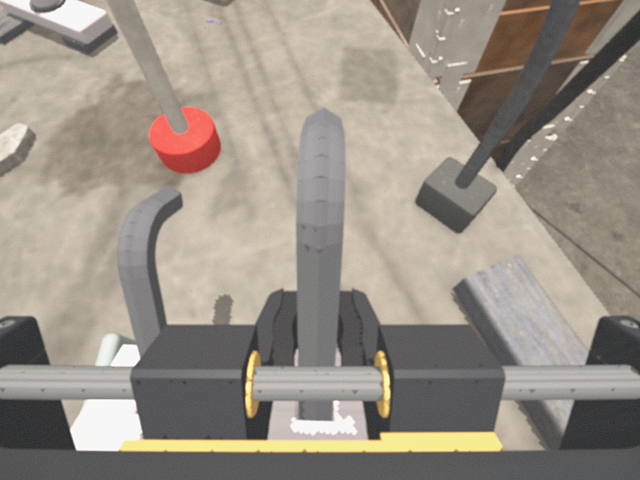

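```bash
python3 -m pendant '{"linear":[[0,-5,-1.3],[0,-10,-2.7],[0,-16,-4.3],[0,-22,-5.9],[0,-28,-7.5],[0,-34,-9.1],[0,-40,-10.7],[0,-46,-12.3],[0,-52,-13.9],[0,-56,-15],[0,-56,-15]],"rot":[[0,0,0],[0,0,0],[0,0,0],[0,0,0],[0,0,0],[0,0,0],[0,0,0],[0,0,0],[0,0,0],[0,0,0],[0,0,0]],"gripper":[1,1,1,1,1,1,1,1,1,1,1]}'
python3 - <<'E'
from rig import robot,vision,spotter
from g import *
s=robot.get_state();print(s["time_s"],s["wrist_force"],s["ft_torque"])
c=vision.camera("side")
cv2.imwrite("pics/s5.png",c["frame"][:,:,::-1])
c=vision.camera("wrist")
cv2.imwrite("pics/w5.png",c["frame"][:,:,::-1])
E
```

```text
time_s: 9.3
ee_pos: [0.6247, -0.2241, 0.1222]
tool_rot: [-0.361, 0.874, -0.301, 0.125]
wrist_force: [-0.1, 1.1, -4.4]
grip_width: 0.0164
9.3 [-0.08969936  1.0560674  -4.396339  ] [-0.75072845  0.66425744  0.01835089]
```

View pics/s5.png

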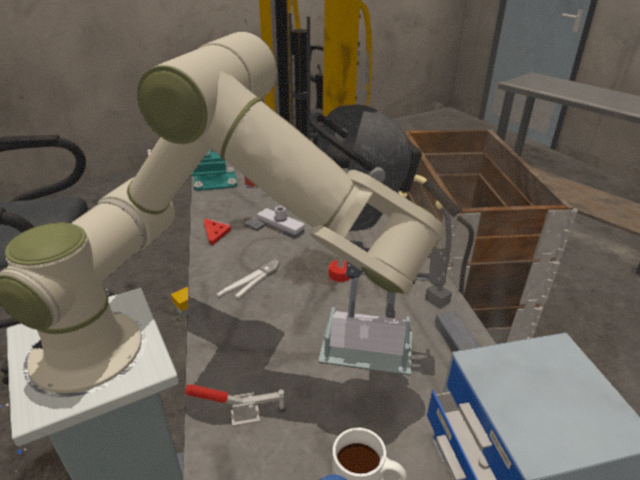

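View pics/w5.png

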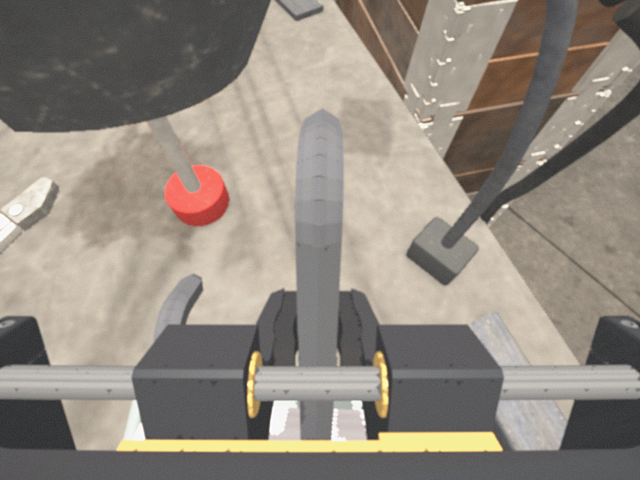

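```bash
python3 -m pendant '{"linear":[[0,5,-20],[0,10,-40],[0,20,-70],[0,26,-97],[0,26,-97],[0,26,-97]],"rot":[[0,0,0],[0,0,0],[0,0,0],[0,0,0],[0,0,0],[0,0,0]],"gripper":[1,1,1,1,1,1]}'
cat > k.py <<'E'
from h import *
def kt(r,al,dz,dx=0,beta=0,W=.0170,rad=.027,sh=.064,tail=None):
    """key in tool frame. al: angle of kx below.. nominal 15deg"""
    kz=np.array([0,-np.cos(al),-np.sin(al)]);kx=np.array([0,-np.sin(al),np.cos(al)]);ky=np.array([-1.,0,0])
    Rb=R.from_rotvec(beta*kx).as_matrix(); kz=Rb@kz;ky=Rb@ky
    corner=np.array([dx,0,dz])+r*kz
    return corner,kx,ky,kz
def hexpts(corner,kx,ky,kz,W=.017,rad=.027,sh=.064,L=.172):
    ring=[]; Rr=W/2/np.cos(np.pi/6)
    secs=[(corner-kz*d,kx) for d in np.linspace(L,rad,20)]
    c0=corner-kz*rad+kx*rad
    secs+=[(c0+rad*(-np.cos(t)*kx+np.sin(t)*kz),np.cos(t)*kx-np.sin(t)*kz) for t in np.linspace(0,np.pi/2,12)]
    secs+=[(corner+kx*d,-kz) for d in np.linspace(rad,sh,6)]
    out=[]
    for i,(p,u) in enumerate(secs):
        k=0.7 if i in(0,len(secs)-1) else 1
        out.append([p+k*Rr*(np.cos(a)*u+np.sin(a)*ky) for a in np.radians(np.arange(0,360,60))])
    return np.array(out)
def sil(c,P,H,f,col):
    m=np.zeros(f.shape[:2],np.uint8)
    for i in range(len(H)-1):
        u=proj(c,np.vstack([H[i],H[i+1]]),P)
        cv2.fillConvexPoly(m,cv2.convexHull(np.round(u).astype(np.int32)),255)
    cs,_=cv2.findContours(m,cv2.RETR_EXTERNAL,cv2.CHAIN_APPROX_NONE);cv2.drawContours(f,cs,-1,col,1);return m
E
python3 - <<'E'
from rig import robot,vision,spotter
from k import *
s=robot.get_state();print(s["joints"].round(3))
c=vision.camera("wrist")
r=spotter.trace("wrist","large_key")
print([(d["conf"],d["centre"],d["region"].sum()) for d in r])
f=c["frame"][:,:,::-1].copy();cv2.imwrite("pics/w6.png",f)
if r: np.save("m6.npy",r[0]["region"])
P=c["T_tool_cam"]
for (rr,al,dz),col in [((.072,15,-.059),(0,255,0)),((.072,15,-.049),(0,0,255))]:
    sil(c,P,hexpts(*kt(rr,np.radians(al),dz)),f,col)
if r: f[r[0]["region"],0]=255
cv2.imwrite("pics/w6o.png",cv2.resize(f[60:480,200:440],None,fx=2.5,fy=1.4))
E
```

```text
time_s: 9.9
ee_pos: [0.5702, -0.2939, 0.1715]
tool_rot: [-0.361, 0.873, -0.302, 0.126]
wrist_force: [0.6, 1.3, -4.4]
grip_width: 0.0163
[-0.98   0.65   1.279  0.739  1.526 -0.469]
[(0.85, [315.2, 249.8], np.int64(12143)), (0.36, [76.6, 59.8], np.int64(1707))]
```

View pics/w6o.png

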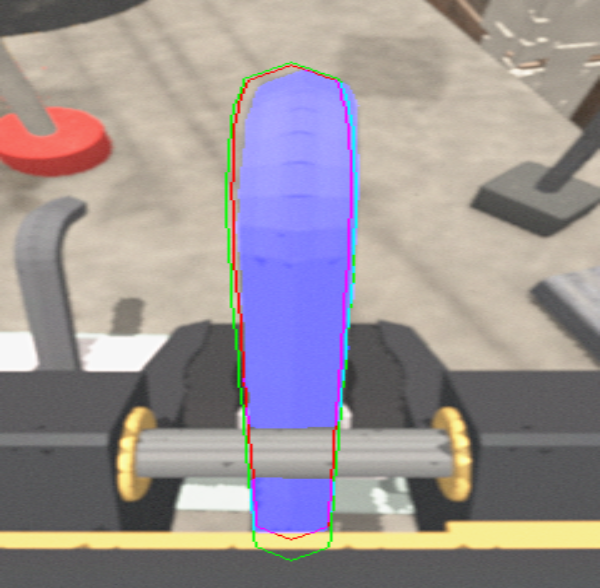

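```bash
python3 - <<'E'
from rig import vision
from k import *
from scipy.optimize import minimize
c=vision.camera("wrist");P=c["T_tool_cam"];M=np.load("m6.npy").copy()
M[360:]=0
sc=4
def soft(p):
    H=hexpts(*kt(p[0],p[1],p[2],p[3],p[4]))
    m=np.zeros((380*sc,640*sc),np.uint8)
    for i in range(len(H)-1):
        u=proj(c,np.vstack([H[i],H[i+1]]),P)
        cv2.fillConvexPoly(m,cv2.convexHull(np.round(u*sc+sc/2).astype(np.int32)),255)
    m=cv2.resize(m,(640,380),interpolation=cv2.INTER_AREA)/255.;m[360:]=0
    return m
Mf=M[:380].astype(float)
cost=lambda q:np.abs(soft(q*S+x0)-Mf).sum()/100+((q[:3]*S[:3]/[.02,.1,.02])**2).sum()*.1
x0=np.array([.072,np.radians(15),-.055,0,0]);S=np.array([.01,.05,.01,.003,.03])
best=None
for dz in [-.065,-.055,-.045]:
    x0=np.array([.072,np.radians(15),dz,0,0])
    o=minimize(cost,np.zeros(5),method="Nelder-Mead",options=dict(initial_simplex=np.vstack([np.zeros(5),np.eye(5)*.5]),maxiter=400))
    p=o.x*S+x0;print(dz,o.fun,p.round(4),np.degrees(p[[1,4]]).round(2))
E
```

```text
-0.065 3.2382971181555837 [ 0.0721  0.2181 -0.0521  0.0004  0.0134] [12.5   0.77]
-0.055 3.2974137884946058 [ 0.0706  0.2525 -0.0518  0.0004  0.0129] [14.47  0.74]
-0.045 3.3697666990578306 [ 0.0698  0.28   -0.0511  0.0004  0.0125] [16.04  0.72]
```

```bash
cat > t.py <<'E'
from k import *
AL=np.radians(14.3);DZ=-.052;RR=.071;DX=.0004;BE=.013
CT,KX,KY,KZ=kt(RR,AL,DZ,DX,BE)
KT=np.stack([KX,KY,KZ],1) # key axes in tool
bolt=np.array([.5766,.2420,.064])
def target(h,corner,pitch=0):
    kz=np.array([np.cos(h)*np.cos(pitch),np.sin(h)*np.cos(pitch),np.sin(pitch)]);ky=np.array([-np.sin(h),np.cos(h),0]);kx=np.cross(ky,kz)
    Rt=np.stack([kx,ky,kz],1)@KT.T
    return corner-Rt@CT,Rt
E
python3 - <<'E'
from rig import robot
from t import *
s=robot.get_state()
h=np.radians(67.5)
p,Rt=target(h,np.array([0,0,0.]));print("tcp-corner",p.round(3))
pl=lambda c:(print(c,(np.array(c)+p).round(3)),plan(s,np.array(c)+p,Rt))
pl([.42,-.27,.24]);pl([.39,-.05,.24]);pl([.42,.16,.24]);pl([.5766,.242,.204]);pl([.5766,.242,.164])
E
```

```text
tcp-corner [-0.032 -0.077 -0.05 ]
[0.42, -0.27, 0.24] [ 0.388 -0.347  0.19 ]
lin mm [-109.8, 97.4, -124.2] rot [-1.0281, -0.0771, -0.2873] rows>= 8.6
[0.39, -0.05, 0.24] [ 0.358 -0.127  0.19 ]
lin mm [-269.0, -11.8, -14.6] rot [-1.0281, -0.0771, -0.2873] rows>= 8.6
[0.42, 0.16, 0.24] [0.388 0.083 0.19 ]
lin mm [-374.9, -141.7, 115.6] rot [-1.0281, -0.0771, -0.2873] rows>= 10.0
[0.5766, 0.242, 0.204] [0.544 0.165 0.154]
lin mm [-302.0, -230.2, 254.9] rot [-1.0281, -0.0771, -0.2873] rows>= 11.0
[0.5766, 0.242, 0.164] [0.544 0.165 0.114]
lin mm [-302.0, -201.9, 283.2] rot [-1.0281, -0.0771, -0.2873] rows>= 11.0
```

```bash
python3 -m pendant '{"linear":[[-16,14,-18],[-36,32,-41],[-58,51,-65],[-80,71,-90],[-100,88,-113],[-110,97,-124],[-110,97,-124],[-135,80,-107],[-165,60,-85],[-195,39,-65],[-225,18,-45],[-250,1,-28],[-269,-12,-15],[-285,-31,4],[-302,-52,26],[-320,-75,49],[-338,-97,71],[-355,-118,92],[-367,-132,106],[-375,-142,116]],"rot":[[-0.09,-0.007,-0.025],[-0.18,-0.013,-0.05],[-0.29,-0.021,-0.08],[-0.4,-0.03,-0.11],[-0.51,-0.038,-0.14],[-0.62,-0.046,-0.17],[-0.73,-0.054,-0.2],[-0.84,-0.063,-0.235],[-0.94,-0.07,-0.263],[-1.028,-0.077,-0.287],[-1.028,-0.077,-0.287],[-1.028,-0.077,-0.287],[-1.028,-0.077,-0.287],[-1.028,-0.077,-0.287],[-1.028,-0.077,-0.287],[-1.028,-0.077,-0.287],[-1.028,-0.077,-0.287],[-1.028,-0.077,-0.287],[-1.028,-0.077,-0.287],[-1.028,-0.077,-0.287]],"gripper":[1,1,1,1,1,1,1,1,1,1,1,1,1,1,1,1,1,1,1,1]}'
python3 - <<'E'
from rig import robot,vision
from t import *
s=robot.get_state();print(s["joints"].round(3),s["wrist_force"].round(2))
h=np.radians(67.5)
for z in [.184,.15]:
    p,Rt=target(h,np.array([.5766,.242,z]));plan(s,p,Rt)
c=vision.camera("scene");f=c["frame"][:,:,::-1].copy();cv2.imwrite("pics/s7.png",f)
E
```

```text
time_s: 11.72
ee_pos: [0.3873, 0.0856, 0.1891]
tool_rot: [0.122, 0.975, -0.186, -0.024]
wrist_force: [0.2, -0.3, -4.4]
grip_width: 0.017
[ 0.084  0.143  1.764 -0.228  1.353  0.524] [ 0.25 -0.32 -4.41]
lin mm [116.9, -141.0, 21.3] rot [-0.0003, 0.0001, 0.0022] rows>= 4.4
lin mm [116.9, -149.4, 54.2] rot [-0.0003, 0.0001, 0.0022] rows>= 4.7
```

View pics/s7.png

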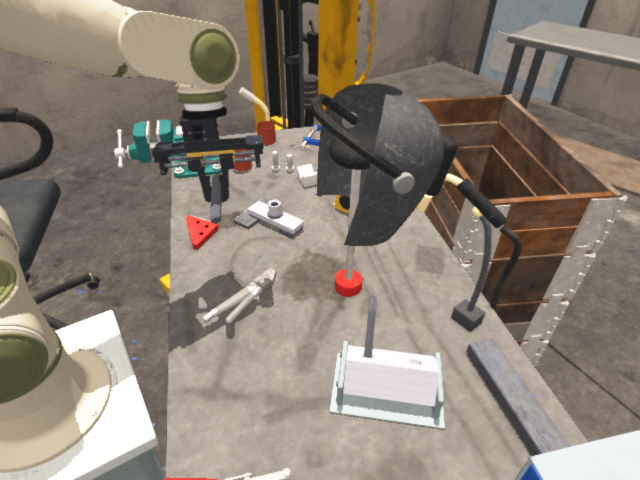

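```bash
python3 -m pendant '{"linear":[[20,-24,4],[45,-54,8],[70,-84,13],[95,-114,17],[110,-132,20],[117,-141,21],[117,-141,21],[117,-141,21]],"rot":[[0,0,0],[0,0,0],[0,0,0],[0,0,0],[0,0,0],[0,0,0],[0,0,0],[0,0,0]],"gripper":[1,1,1,1,1,1,1,1]}'
cat > look.py <<'E'
import sys
from rig import robot,vision,spotter
from t import *
tag=sys.argv[1]
s=robot.get_state();T=toolT(s);print(s["time_s"],s["joints"].round(3),s["wrist_force"].round(2),s["ft_torque"].round(3))
H=hexpts(CT,KX,KY,KZ)@T[:3,:3].T+T[:3,3]
Kw=T[:3,:3]@KT;cw=T[:3,:3]@CT+T[:3,3]
print("corner",cw.round(4),"short end",(cw+.064*Kw[:,0]).round(4),"heading",np.degrees(np.arctan2(Kw[1,2],Kw[0,2])).round(2),"pitch",np.degrees(np.arcsin(Kw[2,2])).round(2))
for n in ["scene","side"]:
    c=vision.camera(n);f=c["frame"][:,:,::-1].copy()
    g=f.copy();sil(c,c["pose"],H,g,(0,255,0))
    se=proj(c,cw+.064*Kw[:,0])[0];b=proj(c,bolt)[0]
    cv2.circle(g,tuple(int(round(v)) for v in b),1,(0,0,255),-1)
    x,y=int(b[0])-50,max(int(b[1])-90,0)
    o=[cv2.resize(q[y:y+120,x:x+100],None,fx=4,fy=4,interpolation=cv2.INTER_CUBIC) for q in (f,g)]
    cv2.imwrite(f"pics/{tag}_{n}.png",np.hstack(o));cv2.imwrite(f"pics/{tag}_{n}_full.png",f)
c=vision.camera("wrist");f=c["frame"][:,:,::-1].copy();cv2.imwrite(f"pics/{tag}_wrist.png",f)
E
python3 look.py a8
```

```text
time_s: 12.43
ee_pos: [0.5447, 0.1613, 0.1336]
tool_rot: [0.123, 0.974, -0.187, -0.024]
wrist_force: [-0.1, -0.1, -4.5]
grip_width: 0.0169
12.4333 [ 0.189  0.571  1.31  -0.213  1.403  0.619] [-0.05 -0.14 -4.46] [ 0.141  0.006 -0.007]
corner [0.5771 0.2387 0.1839] short end [0.577  0.2387 0.1199] heading 67.48 pitch -0.08
```

View pics/a8_scene.png

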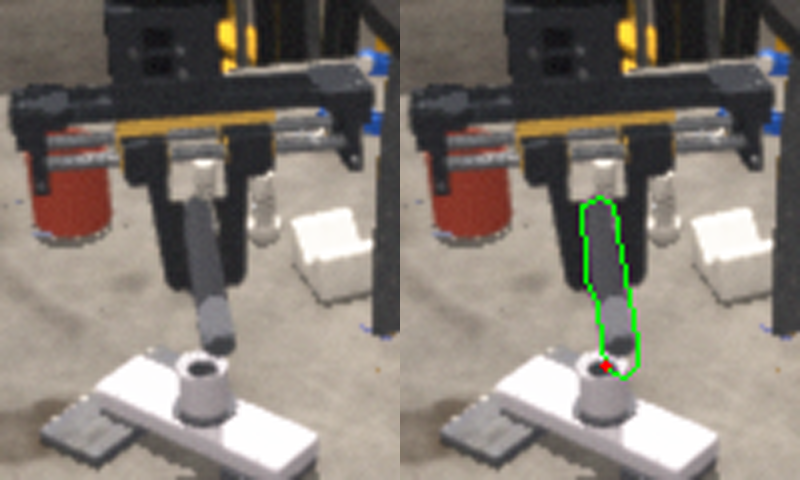

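View pics/a8_side.png

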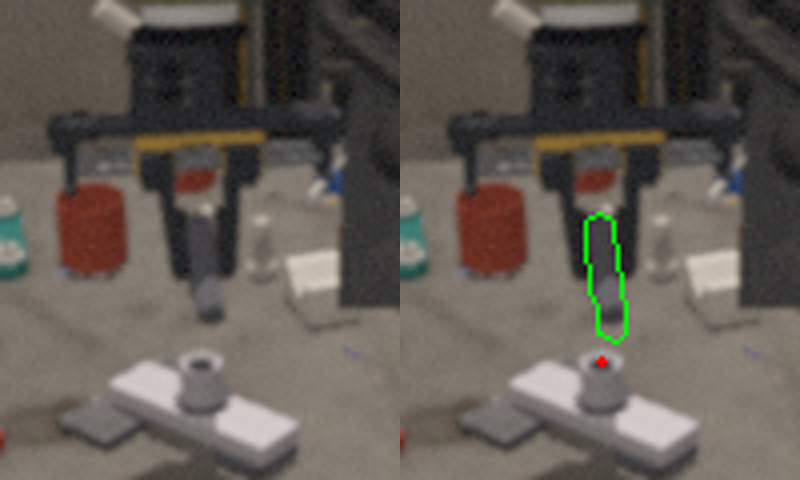

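View pics/a8_wrist.png

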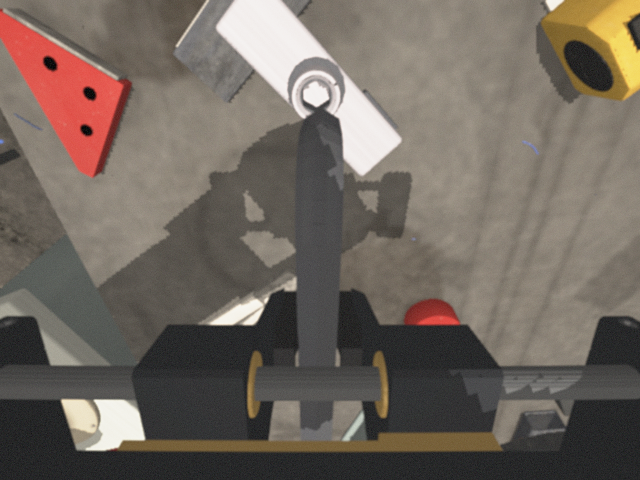

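```bash
python3 - <<'E'
import cv2,numpy as np
a=cv2.imread("pics/a8_scene_full.png");b=cv2.imread("pics/a8_side_full.png")
print(a.shape)
o=np.hstack([cv2.resize(a[150:230,245:295],None,fx=7.5,fy=7.5,interpolation=cv2.INTER_CUBIC),cv2.resize(b[160:240,260:310],None,fx=7.5,fy=7.5,interpolation=cv2.INTER_CUBIC)])
cv2.imwrite("pics/a8z.png",o)
E
```

```text
(480, 640, 3)
```

View pics/a8z.png

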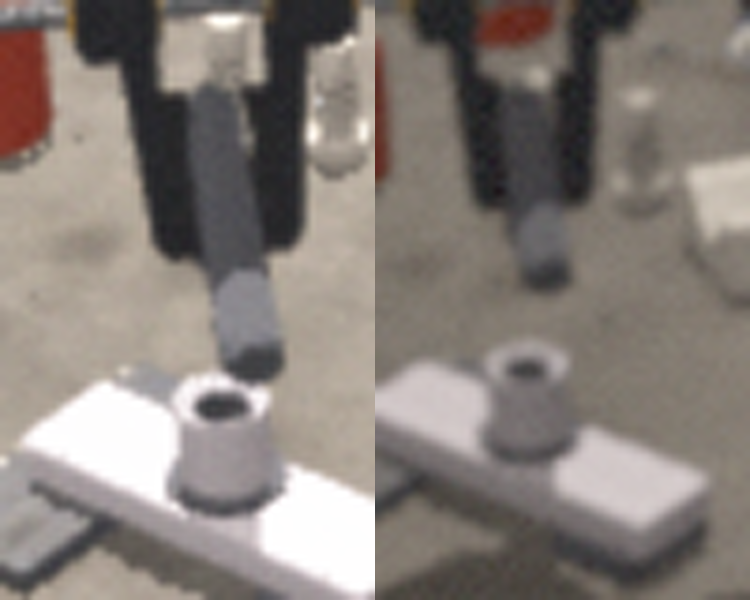

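```bash
python3 - <<'E'
from rig import robot,vision
from t import *
T=toolT(robot.get_state());A=vision.camera("scene");B=vision.camera("side")
p=(278.1,197.5);q=(282.2,195.5)
e=T[:3,:3]@(CT-.172*KZ)+T[:3,3];print("model end",e,proj(A,e),proj(B,e))
from scipy.optimize import least_squares
r=least_squares(lambda x:np.r_[proj(A,x)[0]-p,proj(B,x)[0]-q],e);print("tri",r.x,r.fun)
print("tool",(T[:3,:3].T@(r.x-T[:3,3])).round(4),(CT-.172*KZ).round(4),CT.round(4))
# 1-param: pitch about grip
for al in range(0,20,2):
    C,kx,ky,kz=kt(RR,np.radians(al),DZ,DX,BE);x=T[:3,:3]@(C-.172*kz)+T[:3,3];print(al,proj(A,x)[0]-p,proj(B,x)[0]-q)
E
```

```text
model end [0.51125234 0.07926024 0.18549894] [[279.52481273 202.69981333]] [[283.04736194 200.39531538]]
tri [0.50712456 0.07511696 0.20209826] [ 0.13820455 -0.0225621  -0.16961686  0.02302044]
tool [-0.0032  0.1072 -0.0418] [-0.0009  0.0979 -0.0271] [ 0.0013 -0.0688 -0.0695]
0 [ 0.61646816 -6.0026465 ] [ 0.37318072 -4.70241149]
2 [ 0.74869348 -4.33567018] [ 0.45048955 -3.29927963]
4 [ 0.87493783 -2.69731951] [ 0.52438519 -1.91250869]
6 [ 0.99503942 -1.08999332] [ 0.59476676 -0.54413544]
8 [1.10885018 0.48399597] [0.66154031 0.8038499 ]
10 [1.21623582 2.02242679] [0.72461891 2.1295078 ]
12 [1.31707597 3.52317239] [0.78392277 3.43095341]
14 [1.41126414 4.98420431] [0.8393794  4.70636015]
16 [1.49870772 6.40359546] [0.89092359 5.95396316]
18 [1.57932788 7.77952262] [0.93849753 7.17206241]
```

```bash
cat > fit.py <<'E'
from rig import robot,vision
from k import *
from scipy.optimize import minimize
c=vision.camera("wrist");P=c["T_tool_cam"];M=np.load("m6.npy").copy()
T=toolT(robot.get_state());A=vision.camera("scene");B=vision.camera("side")
p=(278.1,197.5);q=(282.2,195.5)
sc=4;Mf=M[:380].astype(float);Mf[350:]=0
def soft(x):
    H=hexpts(*kt(*x));m=np.zeros((380*sc,640*sc),np.uint8)
    for i in range(len(H)-1):
        u=proj(c,np.vstack([H[i],H[i+1]]),P)
        cv2.fillConvexPoly(m,cv2.convexHull(np.round(u*sc+sc/2).astype(np.int32)),255)
    m=cv2.resize(m,(640,380),interpolation=cv2.INTER_AREA)/255.;m[350:]=0
    return m
def pts(x):
    C,kx,ky,kz=kt(*x);e=T[:3,:3]@(C-.172*kz)+T[:3,3]
    return np.r_[proj(A,e)[0]-p,proj(B,e)[0]-q]
S=np.array([.01,.05,.01,.003,.03])
for w in [0,.3,3]:
    x0=np.array([.074,np.radians(9),-.053,0,.01])
    cost=lambda v:np.abs(soft(v*S+x0)-Mf).sum()/100+w*(pts(v*S+x0)**2).sum()
    o=minimize(cost,np.zeros(5),method="Nelder-Mead",options=dict(initial_simplex=np.vstack([np.zeros(5),np.eye(5)*.5]),maxiter=500))
    x=o.x*S+x0;print(w,o.fun,np.abs(soft(x)-Mf).sum()/100,x.round(4),np.degrees(x[[1,4]]).round(2),pts(x).round(2))
E
python3 fit.py
```

```text
0 3.0904313725490193 3.0904313725490193 [ 0.0737  0.1656 -0.0541  0.0006  0.0134] [9.49 0.77] [ 1.25 -0.09  0.81  0.47]
0.3 3.6394175246138047 3.2416078431372544 [ 0.0738  0.1624 -0.0543  0.0004  0.0173] [9.31 0.99] [ 0.93 -0.29  0.55  0.28]
3 5.304605752112671 4.538392156862745 [ 0.0739  0.1652 -0.0543 -0.      0.0262] [9.46 1.5 ] [ 0.29 -0.18  0.02  0.37]
```

```bash
sed -i 's/^AL=.*/AL=np.radians(9.4);DZ=-.0543;RR=.0738;DX=.0003;BE=.016/' t.py
python3 - <<'E'
from rig import robot,vision
from t import *
A=vision.camera("scene");B=vision.camera("side")
print(atz(A,(274.1,203.5),.064),atz(B,(279.8,208.6),.064))
s=robot.get_state()
for z in [.184,.135]:
    p,Rt=target(np.radians(67.5),np.array([.5768,.2418,z]));print(p);plan(s,p,Rt)
E
```

```text
[0.57373141 0.240094   0.064     ] [0.57486338 0.24001248 0.064     ]
[0.54501666 0.16548128 0.13042913]
lin mm [-2.3, -5.2, 3.1] rot [0.0863, -0.0007, -0.0045] rows>= 0.7
[0.54501666 0.16548128 0.08142913]
lin mm [-2.3, -17.4, 50.6] rot [0.0863, -0.0007, -0.0045] rows>= 1.3
```

```bash
python3 -m pendant '{"linear":[[-1,-5,3],[-1.5,-9,16],[-1.5,-12,28],[-1.5,-13,36],[-1.5,-13,36],[-1.5,-13,36]],"rot":[[0.04,0,-0.002],[0.086,0,-0.004],[0.086,0,-0.004],[0.086,0,-0.004],[0.086,0,-0.004],[0.086,0,-0.004]],"gripper":[1,1,1,1,1,1]}'
python3 look.py a9
python3 - <<'E'
import cv2,numpy as np
a=cv2.imread("pics/a9_wrist.png");cv2.imwrite("pics/a9z.png",cv2.resize(a[40:190,240:400],None,fx=4.5,fy=4,interpolation=cv2.INTER_CUBIC))
E
```

```text
time_s: 13.43
ee_pos: [0.5456, 0.1647, 0.0965]
tool_rot: [0.081, 0.979, -0.187, -0.015]
wrist_force: [0.2, -0.2, -3.6]
grip_width: 0.0168
13.4333 [ 0.16   0.572  1.397 -0.149  1.26   0.589] [ 0.21 -0.2  -3.57] [0.081 0.062 0.019]
corner [0.5774 0.2411 0.15  ] short end [0.5774 0.241  0.086 ] heading 67.49 pitch -0.05
```

View pics/a9z.png

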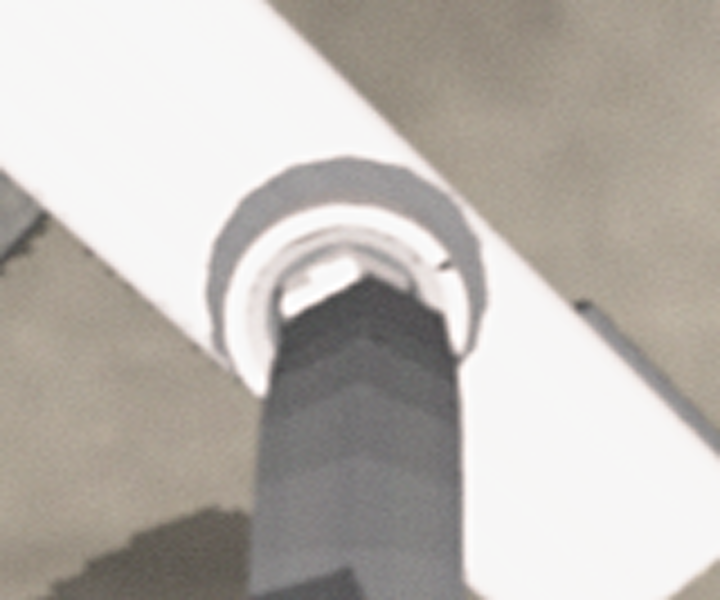

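View pics/a9_scene.png

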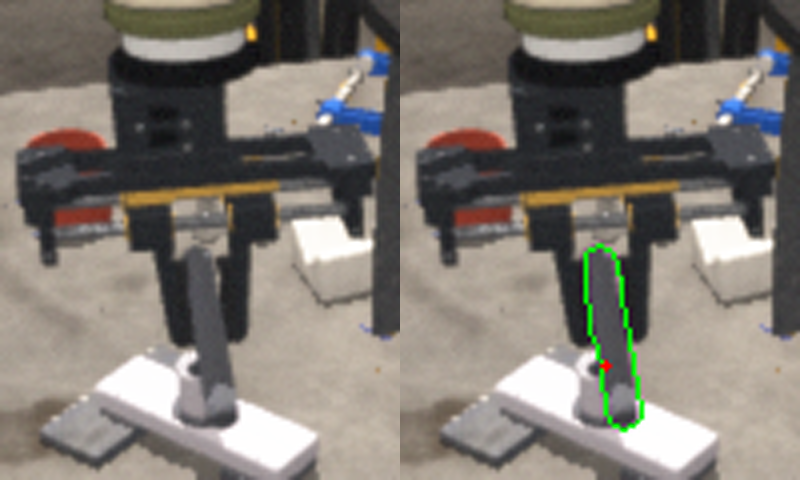

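View pics/a9_side.png

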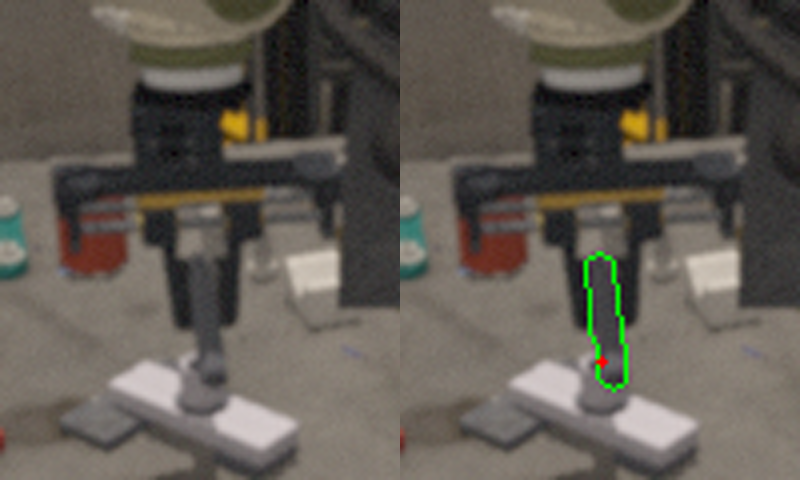

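```bash
python3 - <<'E'
from rig import robot,vision
from t import *
s=robot.get_state();T=toolT(s);c=vision.camera("wrist");P=T@c["T_tool_cam"]
# fit: project circle r=16 at z=.064 for candidate centre & compare with left,right,top rim
obs=dict(l=240+222/4.5-.4,r=240+468/4.5-.4,t=40+202/4-.4)
def e(x):
    a=np.linspace(0,2*np.pi,181);u=proj(c,np.c_[x[0]+.0156*np.cos(a),x[1]+.0156*np.sin(a),0*a+.064],P)
    return [u[:,0].min()-obs["l"],u[:,0].max()-obs["r"],u[:,1].min()-obs["t"]]
from scipy.optimize import least_squares
r=least_squares(e,[.577,.242]);print(r.x,r.fun)
print((T[:3,:3].T@(np.r_[r.x,.064]-T[:3,3])).round(4),(CT+.064*KX).round(4))
m=atz(c,(240+447/4.5-.4,40+263/4-.4),.064,P);print(np.degrees(np.arctan2(m[1]-r.x[1],m[0]-r.x[0])),np.hypot(*(m[:2]-r.x)))
E
```

```text
[0.5769529  0.24262034] [ 0.05322183 -0.05328094 -0.00345106]
[ 0.0001 -0.0879  0.0191] [ 0.0015 -0.0833 -0.0032]
9.663557844049372 0.014904149413328509
```

```bash
python3 - <<'E'
from rig import robot,vision
from t import *
s=robot.get_state()
for z in [.134,.122,.112,.104]:
    p,Rt=target(np.radians(68.5),np.array([.5767,.2422,z]));plan(s,p,Rt)
E
```

```text
lin mm [0.0, -3.2, 16.4] rot [-0.0001, 0.0012, -0.0175] rows>= 0.4
lin mm [0.0, -5.2, 28.2] rot [-0.0001, 0.0012, -0.0175] rows>= 0.7
lin mm [0.0, -6.8, 38.1] rot [-0.0001, 0.0012, -0.0175] rows>= 0.9
lin mm [-0.0, -8.1, 46.0] rot [-0.0001, 0.0012, -0.0175] rows>= 1.1
```

```bash
python3 -m pendant '{"linear":[[0,-1.5,6],[0,-2.5,12],[0,-3.2,16.4],[0,-3.8,20],[0,-4.4,24],[0,-5,27],[0,-5.4,29.5],[0,-5.4,29.5]],"rot":[[0,0,-0.008],[0,0,-0.017],[0,0,-0.017],[0,0,-0.017],[0,0,-0.017],[0,0,-0.017],[0,0,-0.017],[0,0,-0.017]],"gripper":[1,1,1,1,1,1,1,1]}'
python3 look.py b1
```

```text
time_s: 14.3
ee_pos: [0.5456, 0.1651, 0.0659]
tool_rot: [0.081, 0.98, -0.178, -0.016]
wrist_force: [0.1, -0.7, -4.6]
grip_width: 0.0165
14.3 [ 0.16   0.608  1.425 -0.152  1.198  0.582] [ 0.06 -0.67 -4.58] [0.038 0.066 0.019]
corner [0.5763 0.2419 0.1194] short end [0.5761 0.2419 0.0554] heading 68.44 pitch -0.05
```

```bash
python3 -m pendant '{"linear":[[0.3,-0.7,3],[0.3,-1.2,6],[0.3,-1.7,9],[0.3,-2.2,12],[0.3,-2.5,14],[0.3,-2.7,15.5],[0.3,-2.7,15.5]],"rot":[[0,0,0],[0,0,0],[0,0,0],[0,0,0],[0,0,0],[0,0,0],[0,0,0]],"gripper":[1,1,1,1,1,1,1]}'
python3 look.py b2
```

```text
time_s: 15.03
ee_pos: [0.5456, 0.1613, 0.052]
tool_rot: [0.084, 0.98, -0.179, -0.016]
wrist_force: [-7.8, -20.8, 10.2]
grip_width: 0.0162
15.0333 [ 0.157  0.625  1.437 -0.161  1.172  0.587] [ -7.85 -20.76  10.18] [-3.145  1.357 -0.048]
corner [0.5764 0.2385 0.1049] short end [0.5761 0.2381 0.0409] heading 68.41 pitch -0.45
```

View pics/b2_scene.png

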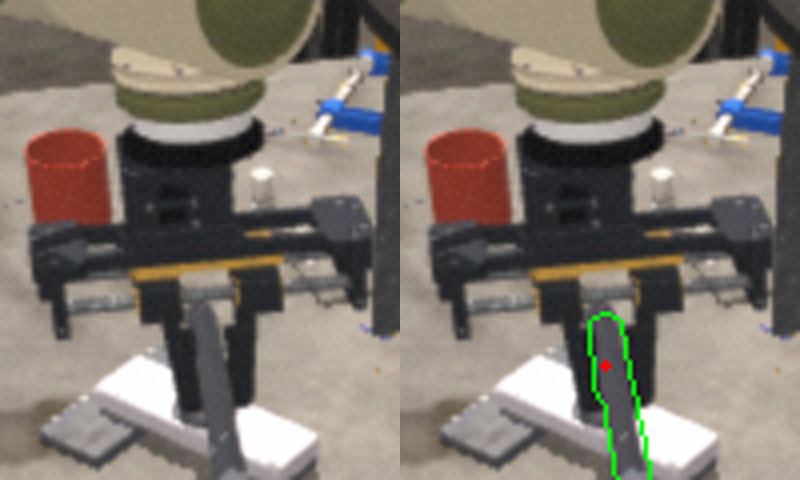

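View pics/b2_wrist.png

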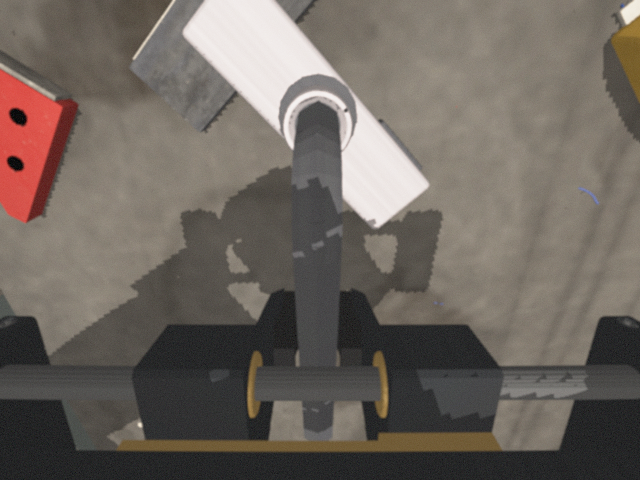

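```bash
python3 -m pendant '{"linear":[[0,2,0.5],[0,4,1],[0,4,1],[0,4,1]],"rot":[[0,0,0],[0,0,0],[0,0,0],[0,0,0]],"gripper":[1,1,1,1]}'; python3 -c "
from rig import robot;s=robot.get_state();print(s['wrist_force'],s['ft_torque'],s['ee_pos'])"
```

```text
time_s: 15.52
ee_pos: [0.5448, 0.1614, 0.0504]
tool_rot: [0.08, 0.981, -0.179, -0.016]
wrist_force: [0.8, -0.7, -4.3]
grip_width: 0.0161
[ 0.77848993 -0.70205424 -4.33144705] [-0.06098051 -0.04973498 -0.02191973] [0.54483136 0.16142224 0.05041263]
```

```bash
python3 -m pendant '{"linear":[[0,0,1],[0,0,2],[0,0,2]],"rot":[[0,0,0],[0,0,0],[0,0,0]],"gripper":[1,1,1]}'; python3 look.py b3; python3 - <<'E'
import cv2
a=cv2.imread("pics/b3_side_full.png");cv2.imwrite("pics/b3z.png",cv2.resize(a[150:260,225:345],None,fx=6,fy=5.4,interpolation=cv2.INTER_CUBIC))
E
```

```text
time_s: 15.77
ee_pos: [0.5446, 0.1612, 0.0482]
tool_rot: [0.081, 0.981, -0.178, -0.016]
wrist_force: [0.8, 0.8, -4.2]
grip_width: 0.0166
15.7667 [ 0.154  0.625  1.448 -0.155  1.157  0.583] [ 0.79  0.81 -4.23] [ 0.143 -0.148 -0.018]
corner [0.5752 0.238  0.1017] short end [0.5751 0.238  0.0377] heading 68.45 pitch -0.01
```

View pics/b3z.png

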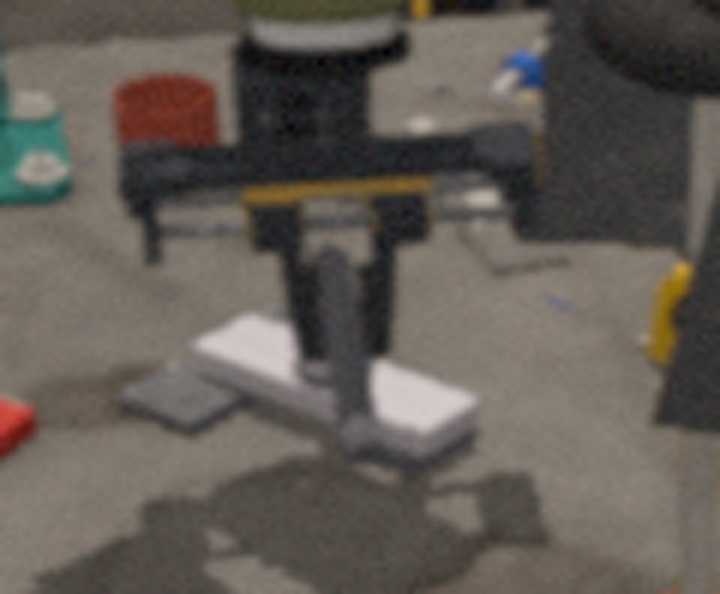

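View pics/b3_wrist.png

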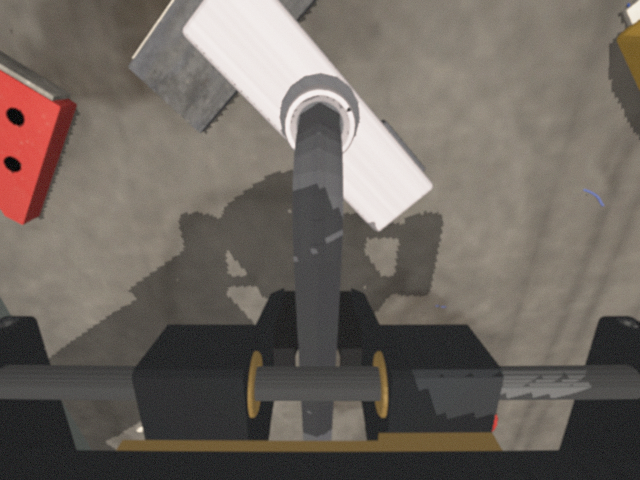

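```bash
python3 -m pendant '{"linear":[[0,-0.2,1],[0,-0.3,2],[0,-0.5,3],[0,-0.5,3]],"rot":[[0,0,0],[0,0,0],[0,0,0],[0,0,0]],"gripper":[1,1,1,1]}'; python3 -c "
from rig import robot;s=robot.get_state();print(s['wrist_force'],s['ft_torque'],s['ee_pos'])"
```

```text
time_s: 16.25
ee_pos: [0.5446, 0.1608, 0.0454]
tool_rot: [0.081, 0.98, -0.178, -0.016]
wrist_force: [0.8, -1.9, -2.1]
grip_width: 0.0164
[ 0.75148968 -1.94063203 -2.1245357 ] [-0.05642157 -0.15624047 -0.07713533] [0.54456811 0.16077278 0.04539519]
```

```bash
python3 -m pendant '{"linear":[[0,-0.2,1],[0,-0.2,1],[0,-0.3,2],[0,-0.3,2]],"rot":[[0,0,0],[0,0,0],[0,0,0],[0,0,0]],"gripper":[1,1,1,1]}'; python3 look.py b4;  python3 - <<'E'
import cv2,numpy as np
a=cv2.imread("pics/b4_scene_full.png");b=cv2.imread("pics/b4_wrist.png");cv2.imwrite("pics/b4z.png",np.hstack([cv2.resize(a[180:280,225:325],None,fx=4,fy=5,interpolation=cv2.INTER_CUBIC),cv2.resize(b[50:200,250:390],(400,500),interpolation=cv2.INTER_CUBIC)]))
E
```

```text
time_s: 16.58
ee_pos: [0.5445, 0.1602, 0.0436]
tool_rot: [0.081, 0.98, -0.179, -0.016]
wrist_force: [-2.4, -5.7, 1.9]
grip_width: 0.0162
16.5833 [ 0.153  0.631  1.452 -0.157  1.148  0.584] [-2.4  -5.72  1.92] [-0.838  0.181 -0.01 ]
corner [0.5751 0.2371 0.0971] short end [0.575  0.2371 0.0331] heading 68.44 pitch -0.1
```

View pics/b4z.png

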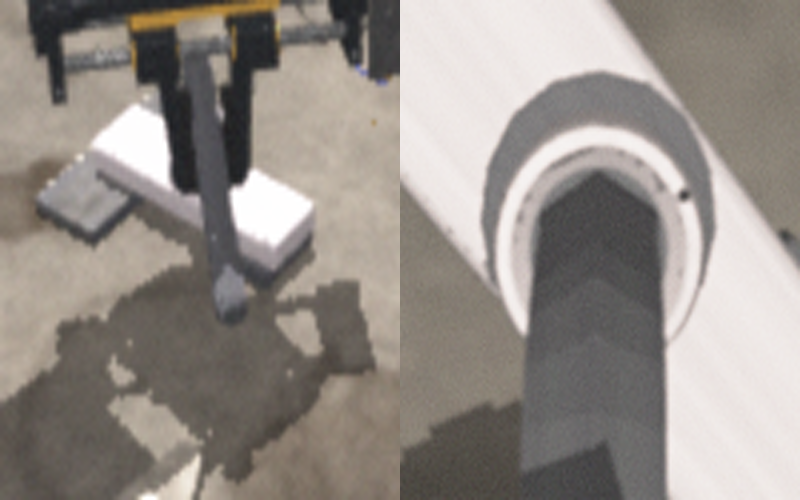

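```bash
python3 -m pendant '{"linear":[[0,0,-1],[0,0,-1],[0,0,-1],[0,-0.2,1],[0,-0.5,3],[0,-0.5,3]],"rot":[[0,0,0],[0,0,0],[0,0,0],[0,0,0],[0,0,0],[0,0,0]],"gripper":[0.4,0.4,0.4,0.4,0.4,0.4]}'; python3 look.py b5;  python3 - <<'E'
import cv2,numpy as np
a=cv2.imread("pics/b5_scene_full.png");b=cv2.imread("pics/b5_wrist.png");cv2.imwrite("pics/b5z.png",np.hstack([cv2.resize(a[180:280,225:325],None,fx=3.5,fy=5,interpolation=cv2.INTER_CUBIC),cv2.resize(b[50:480,220:420],(400,500),interpolation=cv2.INTER_CUBIC)]))
E
```

```text
time_s: 17.23
ee_pos: [0.5442, 0.1611, 0.0398]
tool_rot: [0.081, 0.981, -0.178, -0.016]
wrist_force: [-0.4, 1.3, 0.6]
grip_width: 0.0266
17.2333 [ 0.154  0.636  1.454 -0.156  1.14   0.585] [-0.38  1.25  0.64] [ 0.029  0.026 -0.029]
corner [0.5749 0.2379 0.0933] short end [0.5747 0.2379 0.0293] heading 68.45 pitch -0.04
```

View pics/b5z.png

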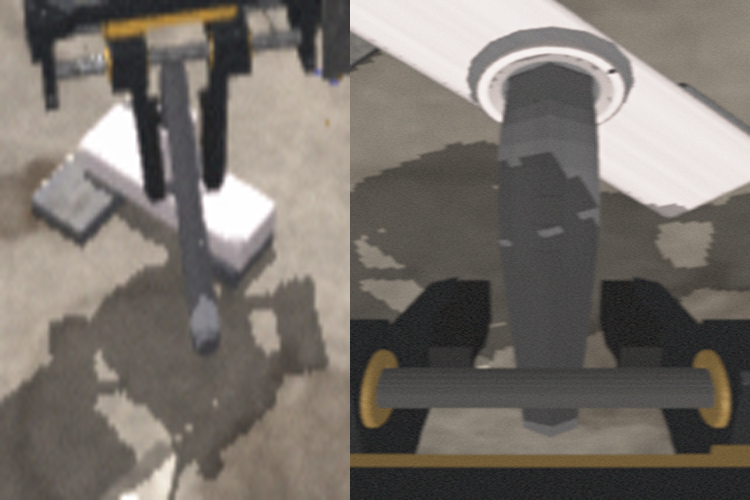

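```bash
cat > swing.py <<'E'
import sys
from rig import robot
from t import *
C=np.array([.576,.240])
def rows(angs):
    s=robot.get_state();T=toolT(s)
    L=[];W=[]
    for a in angs:
        Rz=R.from_rotvec([0,0,-np.radians(a)]).as_matrix()
        p=T[:3,3]-np.r_[C,0];p2=Rz@p+np.r_[C,0]
        L.append(np.round(T[:3,:3].T@(p2-T[:3,3])*1000,1).tolist());W.append(np.round(T[:3,:3].T@np.array([0,0,-np.radians(a)]),3).tolist())
    print(json.dumps(L));print(json.dumps(W))
def stat():
    s=robot.get_state();T=toolT(s);g=T[:3,3]-.054*T[:3,2];d=g[:2]-C;r=np.hypot(*d)
    t=np.array([d[1],-d[0]])/r # clockwise tangential
    F=s["wrist_force"];fr=(F[:2]@d)/r;ft=F[:2]@t
    print("t",round(s["time_s"],2),"phi",np.degrees(np.arctan2(d[1],d[0])).round(2)%360,"r",r.round(4),"Ftan",ft.round(2),"Frad",fr.round(2),"Fz",F[2].round(2),"tau",(ft*r).round(3),"Mz",s["ft_torque"][2].round(3),"q",s["joints"].round(2))
if __name__=="__main__":
    stat()
    if len(sys.argv)>1: rows([float(x) for x in sys.argv[1].split(",")])
E
python3 swing.py 2,4,6,8,10,12,14,16
```

```text
t 17.38 phi 248.20999999999998 r 0.0762 Ftan -0.05 Frad 0.15 Fz 0.9 tau -0.004 Mz 0.011 q [ 0.15  0.64  1.45 -0.16  1.14  0.59]
[[-3.0, -0.1, -0.0], [-5.9, -0.3, -0.0], [-8.9, -0.6, -0.1], [-11.8, -1.0, -0.1], [-14.7, -1.6, -0.2], [-17.6, -2.2, -0.3], [-20.5, -2.9, -0.4], [-23.4, -3.7, -0.6]]
[[0.0, -0.006, 0.034], [0.0, -0.011, 0.069], [0.0, -0.017, 0.103], [0.0, -0.023, 0.138], [0.0, -0.029, 0.172], [0.0, -0.034, 0.207], [0.001, -0.04, 0.241], [0.001, -0.046, 0.275]]
```

```bash
python3 -m pendant '{"linear":[[-3,-0.1,0],[-5.9,-0.3,0],[-8.9,-0.6,-0.1],[-11.8,-1,-0.1],[-14.7,-1.6,-0.2],[-17.6,-2.2,-0.3],[-20.5,-2.9,-0.4],[-23.4,-3.7,-0.6]],"rot":[[0,-0.006,0.034],[0,-0.011,0.069],[0,-0.017,0.103],[0,-0.023,0.138],[0,-0.029,0.172],[0,-0.034,0.207],[0.001,-0.04,0.241],[0.001,-0.046,0.275]],"gripper":[0.4,0.4,0.4,0.4,0.4,0.4,0.4,0.4]}'; python3 look.py c1; python3 swing.py 2,4,6,8,10,12,14,16,18,20
```

```text
time_s: 18.05
ee_pos: [0.5256, 0.172, 0.041]
tool_rot: [0.077, 0.946, -0.314, -0.025]
wrist_force: [6.9, -4.8, -0.1]
grip_width: 0.0266
18.05 [ 0.164  0.622  1.475 -0.123  1.164  0.86 ] [ 6.93 -4.84 -0.11] [-0.83  -0.96   0.285]
corner [0.576  0.2374 0.0947] short end [0.5762 0.2374 0.0307] heading 52.39 pitch 0.09
t 18.2 phi 233.26999999999998 r 0.076 Ftan -6.05 Frad -0.27 Fz 0.53 tau -0.46 Mz 0.211 q [ 0.16  0.62  1.48 -0.12  1.16  0.86]
[[-3.0, -0.1, -0.0], [-5.9, -0.2, -0.0], [-8.9, -0.5, -0.1], [-11.8, -0.8, -0.1], [-14.7, -1.3, -0.2], [-17.6, -1.8, -0.3], [-20.5, -2.5, -0.4], [-23.4, -3.3, -0.6], [-26.2, -4.1, -0.7], [-29.0, -5.1, -0.9]]
[[-0.0, -0.006, 0.034], [-0.0, -0.011, 0.069], [-0.0, -0.017, 0.103], [-0.0, -0.023, 0.138], [-0.0, -0.028, 0.172], [-0.0, -0.034, 0.207], [-0.0, -0.04, 0.241], [-0.0, -0.045, 0.276], [-0.0, -0.051, 0.31], [-0.0, -0.057, 0.344]]
```

View pics/c1_wrist.png

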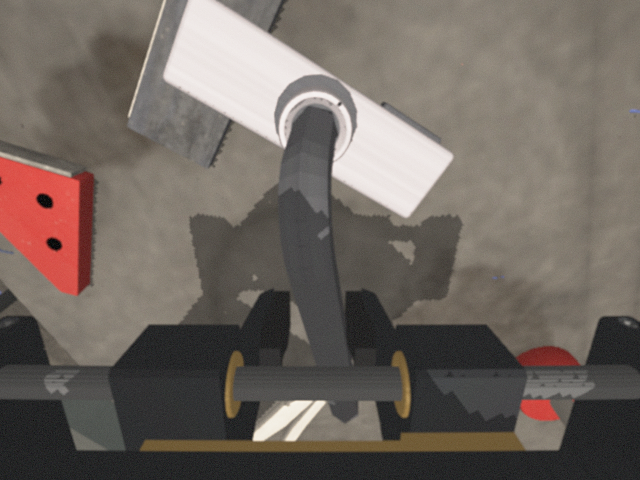

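```bash
python3 -m pendant '{"linear":[[-3,-0.1,0],[-5.9,-0.2,0],[-8.9,-0.5,-0.1],[-11.8,-0.8,-0.1],[-14.7,-1.3,-0.2],[-17.6,-1.8,-0.3],[-20.5,-2.5,-0.4],[-23.4,-3.3,-0.6],[-26.2,-4.1,-0.7],[-29,-5.1,-0.9]],"rot":[[0,-0.006,0.034],[0,-0.011,0.069],[0,-0.017,0.103],[0,-0.023,0.138],[0,-0.028,0.172],[0,-0.034,0.207],[0,-0.04,0.241],[0,-0.045,0.276],[0,-0.051,0.31],[0,-0.057,0.344]],"gripper":[0.4,0.4,0.4,0.4,0.4,0.4,0.4,0.4,0.4,0.4]}'; python3 look.py c2; python3 swing.py 2,4,6,8,10,12,14,16
```

```text
time_s: 19.03
ee_pos: [0.5053, 0.1929, 0.0411]
tool_rot: [0.072, 0.877, -0.473, -0.038]
wrist_force: [4.0, -8.8, 1.5]
grip_width: 0.0266
19.0333 [ 0.183  0.613  1.491 -0.069  1.189  1.203] [ 3.99 -8.8   1.53] [-1.353 -0.721  0.315]
corner [0.5751 0.2371 0.0947] short end [0.5752 0.237  0.0307] heading 32.41 pitch 0.04
t 19.18 phi 213.42 r 0.0764 Ftan -7.22 Frad 0.22 Fz 0.52 tau -0.552 Mz 0.243 q [ 0.18  0.61  1.49 -0.07  1.19  1.2 ]
[[-3.0, -0.0, -0.0], [-5.9, -0.2, -0.0], [-8.9, -0.5, -0.1], [-11.9, -0.8, -0.1], [-14.8, -1.3, -0.2], [-17.7, -1.8, -0.3], [-20.6, -2.5, -0.4], [-23.5, -3.2, -0.5]]
[[-0.0, -0.006, 0.034], [-0.0, -0.011, 0.069], [-0.0, -0.017, 0.103], [-0.0, -0.023, 0.138], [-0.0, -0.028, 0.172], [-0.0, -0.034, 0.207], [-0.0, -0.04, 0.241], [-0.0, -0.046, 0.276]]
```

View pics/c2_wrist.png

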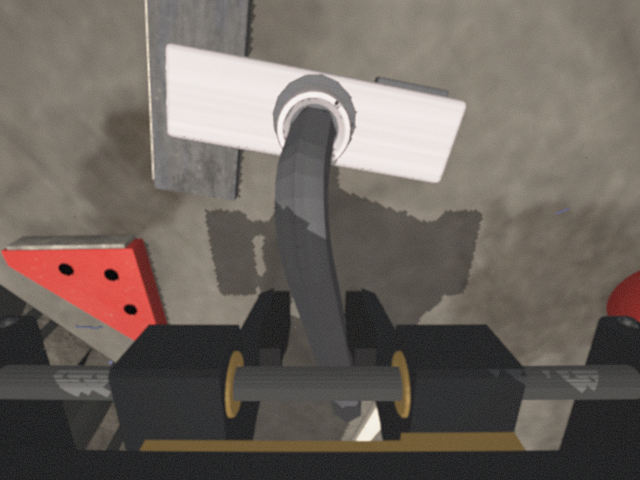

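```bash
python3 -m pendant '{"linear":[[-3,0,0],[-5.9,-0.2,0],[-8.9,-0.5,-0.1],[-11.9,-0.8,-0.1],[-14.8,-1.3,-0.2],[-17.7,-1.8,-0.3],[-20.6,-2.5,-0.4],[-23.5,-3.2,-0.5]],"rot":[[0,-0.006,0.034],[0,-0.011,0.069],[0,-0.017,0.103],[0,-0.023,0.138],[0,-0.028,0.172],[0,-0.034,0.207],[0,-0.04,0.241],[0,-0.046,0.276]],"gripper":[0.4,0.4,0.4,0.4,0.4,0.4,0.4,0.4]}'; python3 look.py c3; python3 swing.py 1,2,3,4,5,6,7,8; python3 - <<'E'
import cv2
a=cv2.imread("pics/c3_wrist.png");cv2.imwrite("pics/c3z.png",cv2.resize(a[60:190,255:385],None,fx=4.6,fy=4.6,interpolation=cv2.INTER_CUBIC))
E
```

```text
time_s: 19.85
ee_pos: [0.4944, 0.214, 0.0409]
tool_rot: [0.067, 0.803, -0.591, -0.049]
wrist_force: [2.2, -9.1, 1.0]
grip_width: 0.0266
19.85 [ 0.2    0.612  1.494 -0.019  1.2    1.478] [ 2.17 -9.05  1.01] [-1.49  -0.282  0.367]
corner [0.5738 0.2373 0.0944] short end [0.5738 0.2372 0.0304] heading 16.38 pitch -0.05
t 20.0 phi 197.4 r 0.0769 Ftan -7.37 Frad 0.67 Fz 1.76 tau -0.566 Mz 0.22 q [ 0.2   0.61  1.49 -0.02  1.2   1.48]
[[-1.5, -0.0, -0.0], [-3.0, -0.1, -0.0], [-4.5, -0.1, -0.0], [-6.0, -0.2, -0.0], [-7.5, -0.3, -0.1], [-9.0, -0.5, -0.1], [-10.4, -0.6, -0.1], [-11.9, -0.8, -0.1]]
[[0.0, -0.003, 0.017], [0.0, -0.006, 0.034], [0.0, -0.009, 0.052], [0.0, -0.011, 0.069], [0.0, -0.014, 0.086], [0.0, -0.017, 0.103], [0.0, -0.02, 0.121], [0.0, -0.023, 0.138]]
```

View pics/c3z.png

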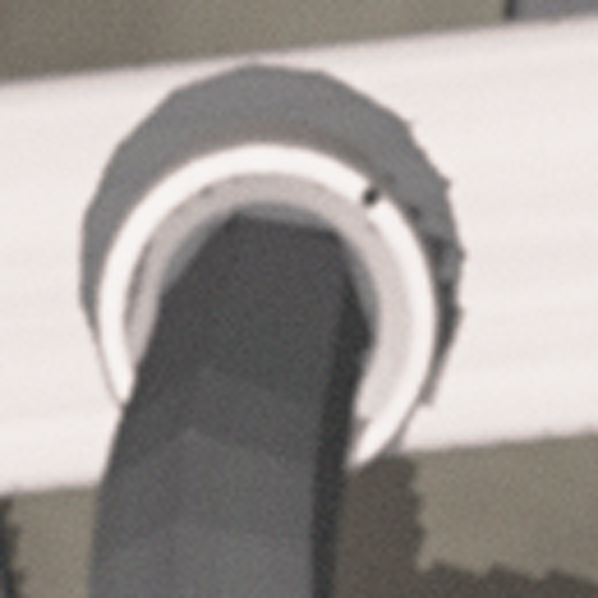

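```bash
cat > punch.py <<'E'
import sys
from rig import robot,vision
from t import *
from scipy.optimize import least_squares
# args: x0 y0 scale l r t mx my
x0,y0,sc,l,r_,t,mx,my=map(float,sys.argv[1:])
s=robot.get_state();T=toolT(s);c=vision.camera("wrist");P=T@c["T_tool_cam"]
g=lambda v,o:o+v/sc-.4
def e(x):
    a=np.linspace(0,2*np.pi,181);u=proj(c,np.c_[x[0]+.0157*np.cos(a),x[1]+.0157*np.sin(a),0*a+.064],P)
    return [u[:,0].min()-g(l,x0),u[:,0].max()-g(r_,x0),u[:,1].min()-g(t,y0)]
q=least_squares(e,[.577,.242]);m=atz(c,(g(mx,x0),g(my,y0)),.064,P)
print("centre",q.x.round(4),q.fun.round(2),"punch deg",np.degrees(np.arctan2(m[1]-q.x[1],m[0]-q.x[0])).round(1),"rad",np.hypot(*(m[:2]-q.x)).round(4))
E
python3 punch.py 255 60 4.6 98 437 143 371 195
```

```text
centre [0.5766 0.2422] [-0.6   0.6   0.05] punch deg -21.1 rad 0.0147
```

```bash
python3 swing.py 2,4,6,8,10,12,14,16,18,20,22,24
```

```text
t 20.05 phi 197.42 r 0.0769 Ftan -6.9 Frad 0.37 Fz 0.9 tau -0.53 Mz 0.207 q [ 0.2   0.61  1.49 -0.02  1.2   1.48]
[[-3.0, -0.1, -0.0], [-6.0, -0.2, -0.0], [-9.0, -0.5, -0.1], [-11.9, -0.8, -0.1], [-14.9, -1.3, -0.2], [-17.8, -1.8, -0.3], [-20.7, -2.5, -0.4], [-23.6, -3.3, -0.5], [-26.5, -4.1, -0.7], [-29.3, -5.1, -0.8], [-32.1, -6.1, -1.0], [-34.9, -7.3, -1.2]]
[[0.0, -0.006, 0.034], [0.0, -0.011, 0.069], [0.0, -0.017, 0.103], [0.0, -0.023, 0.138], [0.0, -0.029, 0.172], [0.0, -0.034, 0.207], [0.0, -0.04, 0.241], [0.0, -0.046, 0.275], [0.0, -0.052, 0.31], [0.0, -0.057, 0.344], [0.0, -0.063, 0.379], [0.0, -0.069, 0.413]]
```

```bash
python3 -m pendant '{"linear":[[-3,-0.1,0],[-6,-0.2,0],[-9,-0.5,-0.1],[-11.9,-0.8,-0.1],[-14.9,-1.3,-0.2],[-17.8,-1.8,-0.3],[-20.7,-2.5,-0.4],[-23.6,-3.3,-0.5],[-26.5,-4.1,-0.7],[-29.3,-5.1,-0.8],[-32.1,-6.1,-1],[-34.9,-7.3,-1.2]],"rot":[[0,-0.006,0.034],[0,-0.011,0.069],[0,-0.017,0.103],[0,-0.023,0.138],[0,-0.029,0.172],[0,-0.034,0.207],[0,-0.04,0.241],[0,-0.046,0.275],[0,-0.052,0.31],[0,-0.057,0.344],[0,-0.063,0.379],[0,-0.069,0.413]],"gripper":[0.4,0.4,0.4,0.4,0.4,0.4,0.4,0.4,0.4,0.4,0.4,0.4]}'; python3 look.py c4; python3 swing.py 1,2,3,4; python3 - <<'E'
import cv2
a=cv2.imread("pics/c4_wrist.png");cv2.imwrite("pics/c4z.png",cv2.resize(a[60:190,255:385],None,fx=4.6,fy=4.6,interpolation=cv2.INTER_CUBIC))
E
```

```text
time_s: 21.05
ee_pos: [0.4899, 0.2495, 0.0405]
tool_rot: [-0.056, -0.662, 0.745, 0.062]
wrist_force: [-1.4, -9.9, 1.9]
grip_width: 0.0264
21.05 [0.228 0.621 1.479 0.059 1.201 1.89 ] [-1.36 -9.92  1.93] [-1.536  0.451  0.312]
corner [0.572  0.2385 0.0938] short end [0.5718 0.2384 0.0298] heading -7.6 pitch -0.21
t 21.2 phi 173.45 r 0.0777 Ftan -6.78 Frad 1.58 Fz 1.0 tau -0.527 Mz 0.252 q [0.23 0.62 1.48 0.06 1.2  1.89]
[[-1.5, -0.0, -0.0], [-3.0, -0.0, -0.0], [-4.5, -0.1, -0.0], [-6.0, -0.2, -0.0]]
[[-0.0, -0.003, 0.017], [-0.0, -0.006, 0.034], [-0.0, -0.009, 0.052], [-0.0, -0.012, 0.069]]
```

View pics/c4z.png

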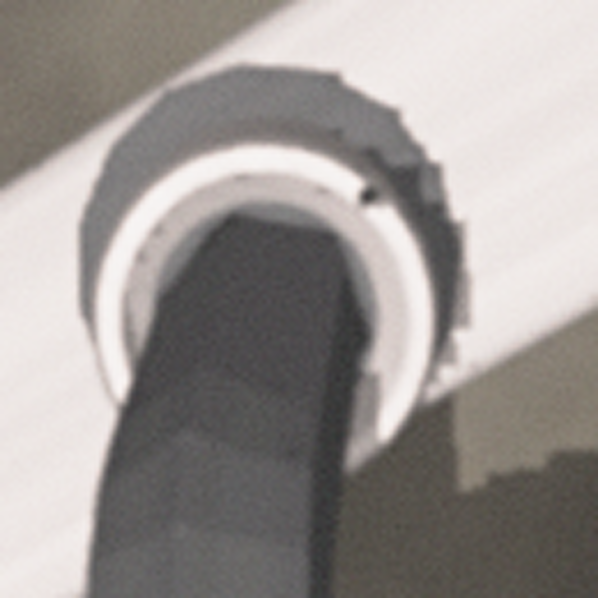

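View pics/c4_wrist.png

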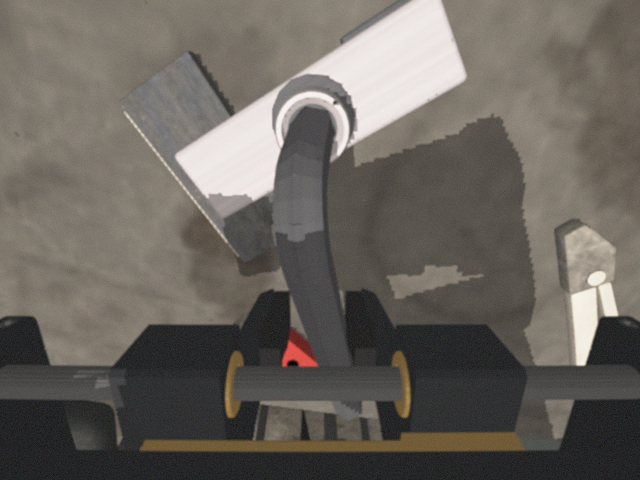

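```bash
python3 -m pendant '{"linear":[[0,-8,-1.3],[0,-16,-2.6],[0,-25,-4],[0,-25,-4]],"rot":[[0,0,0],[0,0,0],[0,0,0],[0,0,0]],"gripper":[0.4,0.4,0.4,0.4]}'; python3 swing.py 1,2,3,4,5,6,7,8
```

```text
time_s: 21.53
ee_pos: [0.5168, 0.248, 0.0404]
tool_rot: [-0.054, -0.663, 0.744, 0.063]
wrist_force: [0.5, 0.1, 0.3]
grip_width: 0.0266
t 21.53 phi 172.27 r 0.0508 Ftan 0.19 Frad -0.44 Fz 0.25 tau 0.01 Mz 0.018 q [0.21 0.66 1.4  0.06 1.23 1.88]
[[-1.0, -0.0, -0.0], [-2.1, -0.1, -0.0], [-3.1, -0.1, -0.0], [-4.2, -0.2, -0.0], [-5.2, -0.3, -0.0], [-6.2, -0.4, -0.1], [-7.3, -0.6, -0.1], [-8.3, -0.7, -0.1]]
[[0.0, -0.003, 0.017], [0.0, -0.006, 0.034], [0.0, -0.009, 0.052], [0.0, -0.011, 0.069], [0.0, -0.014, 0.086], [0.0, -0.017, 0.103], [0.0, -0.02, 0.121], [0.0, -0.023, 0.138]]
```

```bash
python3 -m pendant '{"linear":[[-1,0,0],[-2.1,-0.1,0],[-3.1,-0.1,0],[-4.2,-0.2,0],[-5.2,-0.3,0],[-6.2,-0.4,-0.1]],"rot":[[0,-0.003,0.017],[0,-0.006,0.034],[0,-0.009,0.052],[0,-0.011,0.069],[0,-0.014,0.086],[0,-0.017,0.103]],"gripper":[0.4,0.4,0.4,0.4,0.4,0.4]}'; python3 swing.py 0.7,1.4,2.1
```

```text
time_s: 22.03
ee_pos: [0.5166, 0.2529, 0.0404]
tool_rot: [-0.052, -0.623, 0.778, 0.064]
wrist_force: [1.9, -10.8, -0.8]
grip_width: 0.0263
t 22.03 phi 167.82 r 0.0519 Ftan -10.11 Frad -4.17 Fz -0.84 tau -0.525 Mz 0.369 q [0.22 0.66 1.4  0.07 1.23 1.98]
[[-0.7, 0.0, -0.0], [-1.5, -0.0, -0.0], [-2.2, -0.0, -0.0]]
[[-0.0, -0.002, 0.012], [-0.0, -0.004, 0.024], [-0.0, -0.006, 0.036]]
```

```bash
python3 -m pendant '{"linear":[[-0.7,0,0],[-1.5,0,0]],"rot":[[0,-0.002,0.012],[0,-0.004,0.024]],"gripper":[0.4,0.4]}';python3 swing.py; python3 -m pendant '{"linear":[[-0.7,0,0],[-1.5,0,0]],"rot":[[0,-0.002,0.012],[0,-0.004,0.024]],"gripper":[0.4,0.4]}';python3 swing.py 1,4,8
```

```text
time_s: 22.2
ee_pos: [0.5168, 0.254, 0.0404]
tool_rot: [-0.052, -0.613, 0.786, 0.065]
wrist_force: [2.1, -11.2, 0.3]
grip_width: 0.0266
t 22.2 phi 166.76 r 0.0519 Ftan -10.42 Frad -4.65 Fz 0.34 tau -0.541 Mz 0.465 q [0.22 0.66 1.4  0.08 1.23 2.  ]
time_s: 22.37
ee_pos: [0.5171, 0.2554, 0.0404]
tool_rot: [-0.051, -0.603, 0.793, 0.066]
wrist_force: [0.7, -11.3, 1.2]
grip_width: 0.0264
t 22.37 phi 165.42 r 0.0519 Ftan -10.78 Frad -3.48 Fz 1.22 tau -0.56 Mz 0.437 q [0.22 0.66 1.4  0.08 1.23 2.02]
[[-1.1, 0.0, -0.0], [-4.2, -0.1, -0.0], [-8.5, -0.5, -0.1]]
[[-0.0, -0.003, 0.017], [-0.0, -0.012, 0.069], [-0.0, -0.023, 0.138]]
```

```bash
cat > chk.py <<'E'
from swing import *
stat()
s=robot.get_state();sys.exit(1 if np.linalg.norm(s["wrist_force"][:2])>14 else 0)
E
python3 -m pendant '{"linear":[[-0.7,0,0],[-1.5,0,0]],"rot":[[0,-0.002,0.012],[0,-0.004,0.024]],"gripper":[0.4,0.4]}' >/dev/null && python3 chk.py && python3 -m pendant '{"linear":[[-0.7,0,0],[-1.5,0,0]],"rot":[[0,-0.002,0.012],[0,-0.004,0.024]],"gripper":[0.4,0.4]}'>/dev/null && python3 chk.py && python3 -m pendant '{"linear":[[-0.7,0,0],[-1.5,0,0]],"rot":[[0,-0.002,0.012],[0,-0.004,0.024]],"gripper":[0.4,0.4]}'>/dev/null && python3 chk.py && python3 -m pendant '{"linear":[[-0.7,0,0],[-1.5,0,0]],"rot":[[0,-0.002,0.012],[0,-0.004,0.024]],"gripper":[0.4,0.4]}'>/dev/null && python3 chk.py
```

```text
t 22.53 phi 164.05 r 0.0519 Ftan -12.0 Frad -3.19 Fz 0.66 tau -0.623 Mz 0.488 q [0.22 0.67 1.4  0.08 1.22 2.05]
t 22.7 phi 162.66 r 0.052 Ftan -11.84 Frad -3.85 Fz 0.87 tau -0.616 Mz 0.379 q [0.22 0.67 1.4  0.09 1.22 2.07]
t 22.87 phi 161.25 r 0.0521 Ftan -11.63 Frad -4.33 Fz 0.34 tau -0.606 Mz 0.411 q [0.22 0.67 1.4  0.09 1.22 2.09]
t 23.03 phi 159.85 r 0.0522 Ftan -11.68 Frad -4.56 Fz 1.26 tau -0.609 Mz 0.423 q [0.22 0.67 1.4  0.1  1.22 2.12]
```

```bash
python3 -m pendant '{"linear":[[-0.7,0,0],[-1.5,0,0]],"rot":[[0,-0.002,0.012],[0,-0.004,0.024]],"gripper":[0.4,0.4]}' >/dev/null && python3 chk.py && python3 -m pendant '{"linear":[[-0.7,0,0],[-1.5,0,0]],"rot":[[0,-0.002,0.012],[0,-0.004,0.024]],"gripper":[0.4,0.4]}'>/dev/null && python3 chk.py && python3 -m pendant '{"linear":[[-0.7,0,0],[-1.5,0,0]],"rot":[[0,-0.002,0.012],[0,-0.004,0.024]],"gripper":[0.4,0.4]}'>/dev/null && python3 chk.py && python3 -m pendant '{"linear":[[-0.7,0,0],[-1.5,0,0]],"rot":[[0,-0.002,0.012],[0,-0.004,0.024]],"gripper":[0.4,0.4]}'>/dev/null && python3 chk.py && python3 -m pendant '{"linear":[[-0.7,0,0],[-1.5,0,0]],"rot":[[0,-0.002,0.012],[0,-0.004,0.024]],"gripper":[0.4,0.4]}'>/dev/null && python3 chk.py && python3 -m pendant '{"linear":[[-0.7,0,0],[-1.5,0,0]],"rot":[[0,-0.002,0.012],[0,-0.004,0.024]],"gripper":[0.4,0.4]}'>/dev/null && python3 chk.py
```

```text
t 23.2 phi 158.46 r 0.0522 Ftan -11.06 Frad -4.27 Fz 0.44 tau -0.578 Mz 0.46 q [0.22 0.67 1.4  0.1  1.22 2.14]
t 23.37 phi 157.09 r 0.0523 Ftan -11.31 Frad -3.72 Fz 0.58 tau -0.591 Mz 0.459 q [0.22 0.67 1.4  0.1  1.22 2.16]
t 23.53 phi 155.71 r 0.0523 Ftan -12.11 Frad -3.97 Fz 0.21 tau -0.634 Mz 0.486 q [0.22 0.67 1.39 0.11 1.21 2.19]
t 23.7 phi 154.33 r 0.0524 Ftan -10.53 Frad -4.08 Fz 0.7 tau -0.552 Mz 0.447 q [0.22 0.67 1.39 0.11 1.21 2.21]
t 23.87 phi 152.95 r 0.0525 Ftan -12.25 Frad -3.83 Fz 0.49 tau -0.643 Mz 0.434 q [0.22 0.67 1.39 0.11 1.21 2.23]
t 24.03 phi 151.64 r 0.0526 Ftan -12.89 Frad -4.37 Fz 1.59 tau -0.677 Mz 0.471 q [0.22 0.67 1.39 0.12 1.21 2.26]
```

```bash
python3 look.py d1;python3 swing.py; python3 - <<'E'
import cv2
a=cv2.imread("pics/d1_wrist.png");cv2.imwrite("pics/d1z.png",cv2.resize(a[60:220,255:385],None,fx=4.6,fy=3.7,interpolation=cv2.INTER_CUBIC))
E
```

```text
24.0333 [0.222 0.669 1.392 0.117 1.209 2.257] [ -2.28 -13.42   1.59] [-1.831  0.535  0.471]
corner [0.5934 0.2275 0.0935] short end [0.5931 0.2274 0.0295] heading -30.29 pitch -0.19
t 24.18 phi 151.58 r 0.0526 Ftan -11.37 Frad -3.86 Fz 0.89 tau -0.598 Mz 0.472 q [0.22 0.67 1.39 0.12 1.21 2.26]
```

View pics/d1_wrist.png

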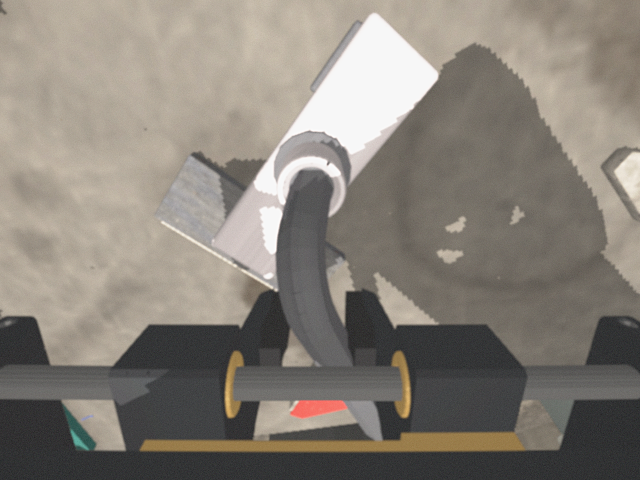

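View pics/d1z.png

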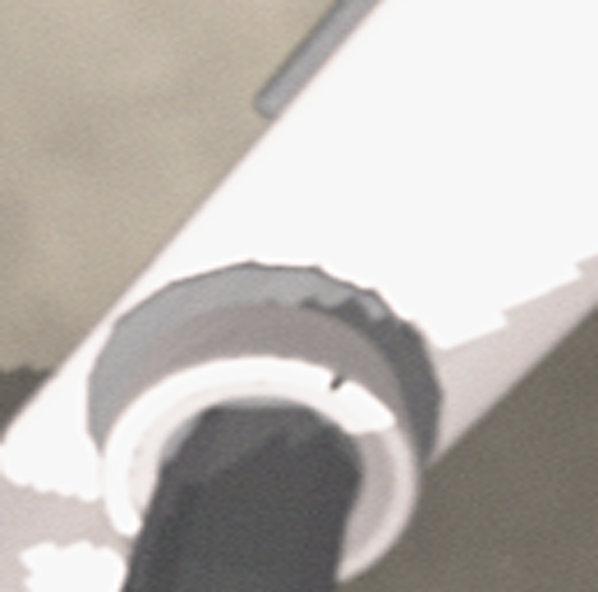

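```bash
python3 punch.py 255 60 4.6 103 420 441 337 475; python3 swing.py
```

```text
centre [0.5768 0.2422] [-0.27  0.27  0.02] punch deg -59.4 rad 0.0144
t 24.23 phi 151.56 r 0.0526 Ftan -12.23 Frad -3.42 Fz 0.22 tau -0.643 Mz 0.401 q [0.22 0.67 1.39 0.12 1.21 2.26]
```

```bash
python3 -m pendant '{"linear":[[-0.7,0,0]],"rot":[[0,-0.002,0.012]],"gripper":[0.4]}' >/dev/null && python3 chk.py && python3 -m pendant '{"linear":[[-0.7,0,0]],"rot":[[0,-0.002,0.012]],"gripper":[0.4]}' >/dev/null && python3 chk.py && python3 -m pendant '{"linear":[[-0.7,0,0]],"rot":[[0,-0.002,0.012]],"gripper":[0.4]}' >/dev/null && python3 chk.py
```

```text
t 24.32 phi 151.1 r 0.0526 Ftan -13.52 Frad -4.08 Fz 2.49 tau -0.71 Mz 0.446 q [0.22 0.67 1.39 0.12 1.21 2.27]
```

```bash
sed -i 's/>14/>16/' chk.py; python3 -m pendant '{"linear":[[-0.5,0,0]],"rot":[[0,-0.001,0.008]],"gripper":[0.4]}' >/dev/null && python3 chk.py && python3 -m pendant '{"linear":[[-0.5,0,0]],"rot":[[0,-0.001,0.008]],"gripper":[0.4]}' >/dev/null && python3 chk.py && python3 -m pendant '{"linear":[[-0.5,0,0]],"rot":[[0,-0.001,0.008]],"gripper":[0.4]}' >/dev/null && python3 chk.py
```

```text
t 24.4 phi 150.68 r 0.0526 Ftan -12.6 Frad -3.85 Fz 1.82 tau -0.663 Mz 0.458 q [0.22 0.67 1.39 0.12 1.21 2.28]
t 24.48 phi 150.25 r 0.0526 Ftan -13.5 Frad -3.77 Fz 2.02 tau -0.71 Mz 0.492 q [0.22 0.67 1.39 0.12 1.21 2.28]
t 24.57 phi 149.81 r 0.0526 Ftan -13.53 Frad -4.25 Fz 0.71 tau -0.712 Mz 0.534 q [0.22 0.67 1.39 0.12 1.21 2.29]
```

```bash
python3 -m pendant '{"linear":[[-0.6,0,0]],"rot":[[0,-0.002,0.011]],"gripper":[0.4]}' >/dev/null && python3 chk.py && python3 -m pendant '{"linear":[[-0.6,0,0]],"rot":[[0,-0.002,0.011]],"gripper":[0.4]}' >/dev/null && python3 chk.py && python3 -m pendant '{"linear":[[-0.6,0,0]],"rot":[[0,-0.002,0.011]],"gripper":[0.4]}' >/dev/null && python3 chk.py&& python3 -m pendant '{"linear":[[-0.6,0,0]],"rot":[[0,-0.002,0.011]],"gripper":[0.4]}' >/dev/null && python3 chk.py&& python3 -m pendant '{"linear":[[-0.6,0,0]],"rot":[[0,-0.002,0.011]],"gripper":[0.4]}' >/dev/null && python3 chk.py&& python3 -m pendant '{"linear":[[-0.6,0,0]],"rot":[[0,-0.002,0.011]],"gripper":[0.4]}' >/dev/null && python3 chk.py
```

```text
t 24.65 phi 149.34 r 0.0526 Ftan -13.56 Frad -4.21 Fz 2.52 tau -0.713 Mz 0.537 q [0.22 0.67 1.39 0.12 1.21 2.3 ]
t 24.73 phi 148.89 r 0.0526 Ftan -13.91 Frad -4.89 Fz 2.02 tau -0.732 Mz 0.428 q [0.22 0.67 1.39 0.12 1.2  2.31]
t 24.82 phi 148.42 r 0.0526 Ftan -15.17 Frad -5.19 Fz 2.9 tau -0.798 Mz 0.524 q [0.22 0.67 1.39 0.13 1.2  2.32]
```

```bash
python3 look.py d2;python3 swing.py; python3 - <<'E'
import cv2
a=cv2.imread("pics/d2_wrist.png");cv2.imwrite("pics/d2z.png",cv2.resize(a[120:230,255:385],None,fx=4.6,fy=4.6,interpolation=cv2.INTER_CUBIC))
E
```

```text
24.8167 [0.223 0.671 1.391 0.126 1.204 2.324] [ -3.52 -15.64   2.9 ] [-2.225  0.757  0.524]
corner [0.592  0.2257 0.0934] short end [0.5917 0.2256 0.0294] heading -34.28 pitch -0.2
t 24.97 phi 148.41 r 0.0526 Ftan -13.94 Frad -3.77 Fz 2.23 tau -0.733 Mz 0.543 q [0.22 0.67 1.39 0.13 1.2  2.32]
```

View pics/d2z.png

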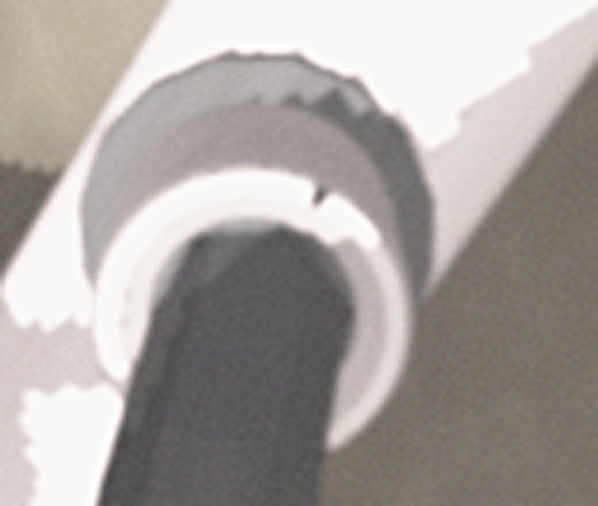

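```bash
python3 punch.py 255 120 4.6 95 412 167 320 195; python3 swing.py
```

```text
centre [0.5767 0.2423] [-0.28  0.28  0.03] punch deg -59.5 rad 0.0145
t 25.02 phi 148.38 r 0.0526 Ftan -13.88 Frad -4.37 Fz 2.47 tau -0.731 Mz 0.528 q [0.22 0.67 1.39 0.13 1.2  2.32]
```

```bash
sed -i 's/>16/>17.5/' chk.py; python3 -m pendant '{"linear":[[-0.6,0,0]],"rot":[[0,-0.002,0.011]],"gripper":[0.4]}' >/dev/null && python3 chk.py && python3 -m pendant '{"linear":[[-0.6,0,0]],"rot":[[0,-0.002,0.011]],"gripper":[0.4]}' >/dev/null && python3 chk.py && python3 -m pendant '{"linear":[[-0.6,0,0]],"rot":[[0,-0.002,0.011]],"gripper":[0.4]}' >/dev/null && python3 chk.py; python3 look.py d3;python3 swing.py; python3 - <<'E'
import cv2
a=cv2.imread("pics/d3_wrist.png");cv2.imwrite("pics/d3z.png",cv2.resize(a[120:230,255:385],None,fx=4.6,fy=4.6,interpolation=cv2.INTER_CUBIC))
E
```

```text
t 25.1 phi 147.94 r 0.0526 Ftan -15.36 Frad -4.1 Fz 2.51 tau -0.808 Mz 0.597 q [0.22 0.67 1.39 0.13 1.2  2.33]
t 25.18 phi 147.49 r 0.0526 Ftan -16.53 Frad -4.69 Fz 2.6 tau -0.87 Mz 0.612 q [0.22 0.67 1.39 0.13 1.2  2.34]
t 25.27 phi 147.03 r 0.0526 Ftan -16.5 Frad -5.74 Fz 3.25 tau -0.868 Mz 0.587 q [0.22 0.67 1.39 0.13 1.2  2.36]
25.2667 [0.223 0.671 1.391 0.13  1.2   2.355] [ -4.17 -16.97   3.25] [-2.373  0.937  0.587]
corner [0.5913 0.2248 0.0933] short end [0.5909 0.2246 0.0293] heading -36.19 pitch -0.21
t 25.42 phi 146.98 r 0.0526 Ftan -14.83 Frad -5.1 Fz 2.58 tau -0.781 Mz 0.535 q [0.22 0.67 1.39 0.13 1.2  2.35]
```

View pics/d3z.png

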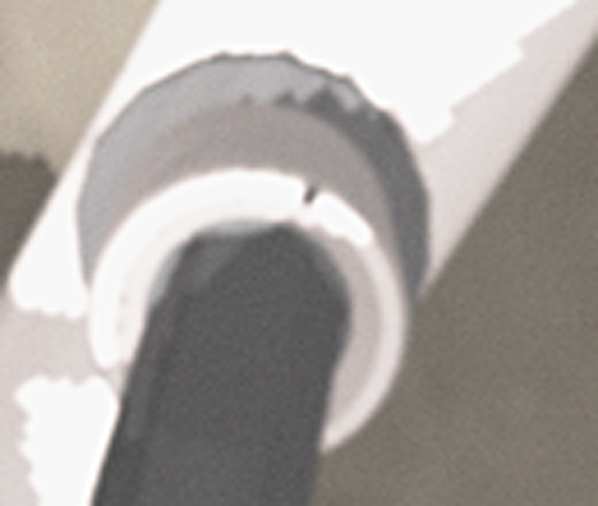

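View pics/d3_wrist.png

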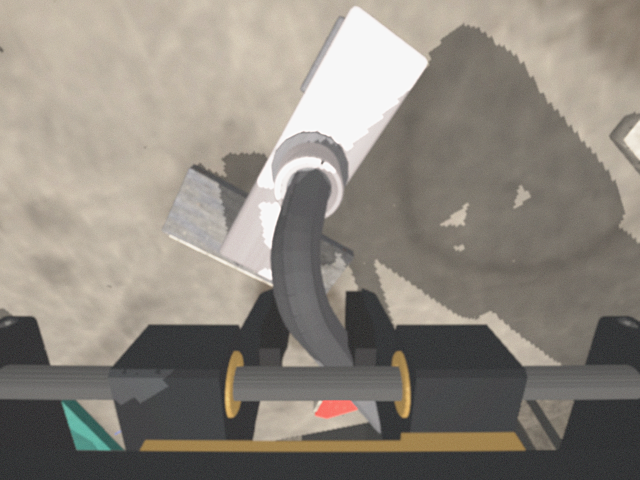

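```bash
python3 punch.py 255 120 4.6 88 408 168 310 194; python3 swing.py
```

```text
centre [0.5768 0.2424] [ 0.05 -0.05 -0.  ] punch deg -59.6 rad 0.0145
t 25.47 phi 146.97 r 0.0526 Ftan -14.51 Frad -4.54 Fz 2.66 tau -0.763 Mz 0.544 q [0.22 0.67 1.39 0.13 1.2  2.35]
```

View pics/d3_scene.png

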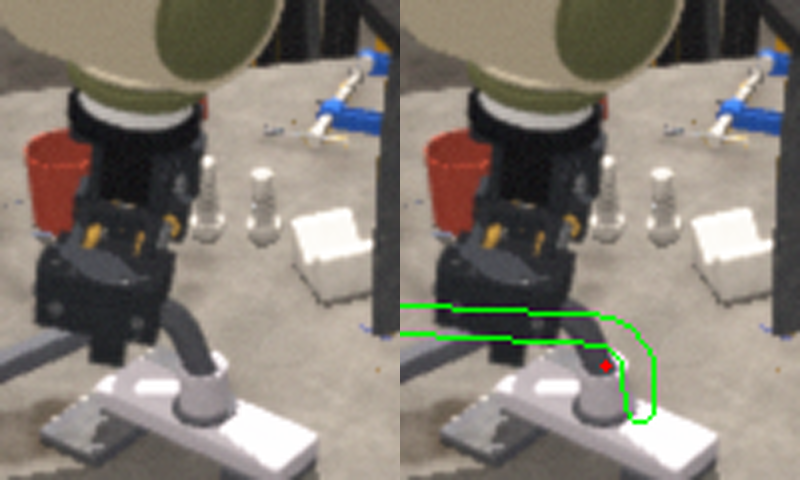

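View pics/d3_side.png

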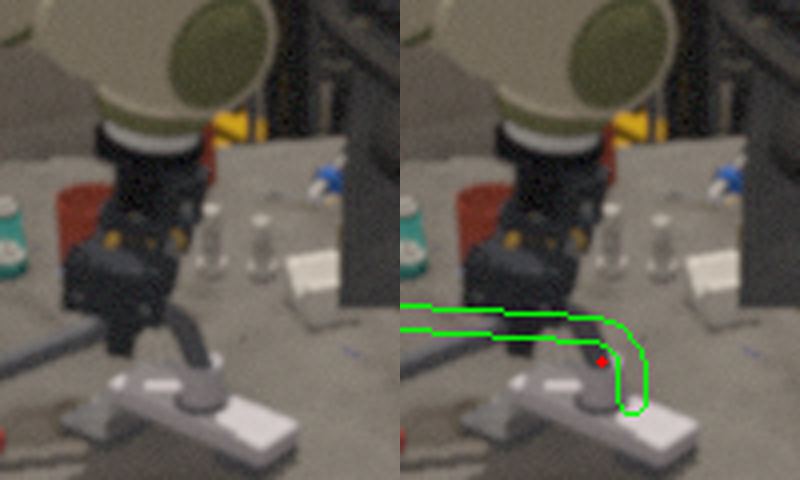

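```bash
python3 - <<'E'
from rig import robot
from t import *
s=robot.get_state();T=toolT(s);B=np.array([.5768,.2424])
for sx in (1,-1):
  for sy in (.009,-.009):
    p=T[:3,:3]@np.array([sx*.0132,sy,-.048])+T[:3,3];d=p[:2]-B;F=-s["wrist_force"][:2]
    print(sx,sy,p.round(4),"d",d.round(4),"torque cw",-(d[0]*F[1]-d[1]*F[0]))
E
python3 - <<'E'
import cv2
a=cv2.imread("pics/d3_scene_full.png");cv2.imwrite("pics/d3s.png",cv2.resize(a[170:270,200:320],None,fx=6,fy=6,interpolation=cv2.INTER_CUBIC))
E
```

```text
1 0.009 [0.5162 0.2636 0.089 ] d [-0.0606  0.0212] torque cw 0.973965232188625
1 -0.009 [0.5307 0.2533 0.086 ] d [-0.0461  0.0109] torque cw 0.7199264954155558
-1 0.009 [0.5314 0.2851 0.0888] d [-0.0454  0.0427] torque cw 0.8394480916808011
-1 -0.009 [0.5459 0.2749 0.0858] d [-0.0309  0.0325] torque cw 0.5854093549077318
```

View pics/d3s.png

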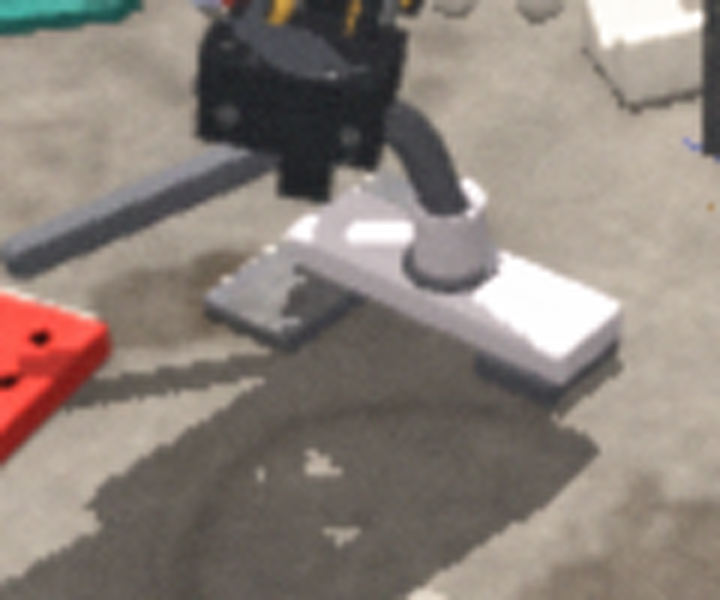

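```bash
python3 -m pendant '{"linear":[[1,0,0],[2,0,0],[3,0,0],[4,0,0],[4,0,0],[4,0,0],[4,0,0],[4,0,0]],"rot":[[0,0,0],[0,0,0],[0,0,0],[0,0,0],[0,0,0],[0,0,0],[0,0,0],[0,0,0]],"gripper":[0.4,0.4,0.4,0.1,-0.3,-0.3,-0.3,-0.3]}'; python3 swing.py; python3 look.py e1; python3 -c "
from rig import robot;from h import *
print(toolT(robot.get_state())[:3,:3].T@[0,0,1])"
```

```text
time_s: 26.13
ee_pos: [0.5232, 0.2731, 0.0405]
tool_rot: [-0.038, -0.458, 0.885, 0.075]
wrist_force: [-0.2, 0.6, 0.4]
grip_width: 0.0568
t 26.13 phi 148.47 r 0.0533 Ftan 0.39 Frad 0.48 Fz 0.37 tau 0.021 Mz 0.02 q [0.22 0.66 1.4  0.13 1.19 2.35]
26.1333 [0.221 0.665 1.4   0.134 1.192 2.349] [-0.2   0.58  0.37] [0.029 0.091 0.02 ]
corner [0.59   0.2241 0.0938] short end [0.5898 0.2243 0.0298] heading -36.16 pitch -0.2
[-0.0011232   0.16665151 -0.98601522]
```

View pics/e1_wrist.png

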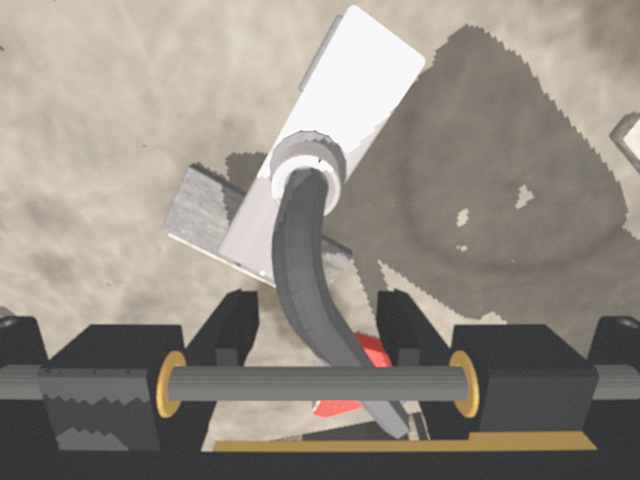

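```bash
python3 -m pendant '{"linear":[[0,2,-12],[0,5,-30],[0,10,-60],[0,15,-90],[0,22,-128],[0,22,-128],[0,22,-128]],"rot":[[0,0,0],[0,0,0],[0,0,0],[0,0,0],[0,0,0],[0,0,0],[0,0,0]],"gripper":[-0.3,-0.3,-0.3,-0.3,-0.3,-0.3,-0.3]}'; python3 look.py e2; python3 - <<'E'
import cv2,numpy as np
a=cv2.imread("pics/e2_scene_full.png");b=cv2.imread("pics/e2_side_full.png");cv2.imwrite("pics/e2s.png",np.hstack([cv2.resize(a[170:270,200:320],(400,400),interpolation=cv2.INTER_CUBIC),cv2.resize(b[170:270,210:330],(400,400),interpolation=cv2.INTER_CUBIC)]))
E
```

```text
time_s: 26.87
ee_pos: [0.5238, 0.2732, 0.1731]
tool_rot: [-0.036, -0.458, 0.885, 0.074]
wrist_force: [0.6, -0.2, -1.6]
grip_width: 0.0573
26.8667 [0.22  0.529 1.258 0.125 1.462 2.386] [ 0.55 -0.19 -1.56] [-0.048  0.09  -0.002]
corner [0.5904 0.2241 0.2266] short end [0.5905 0.2243 0.1626] heading -36.16 pitch -0.0
```

View pics/e2s.png

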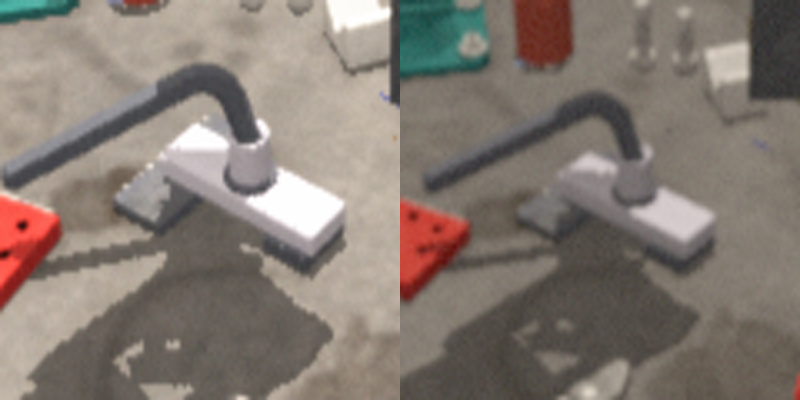

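View pics/e2_wrist.png

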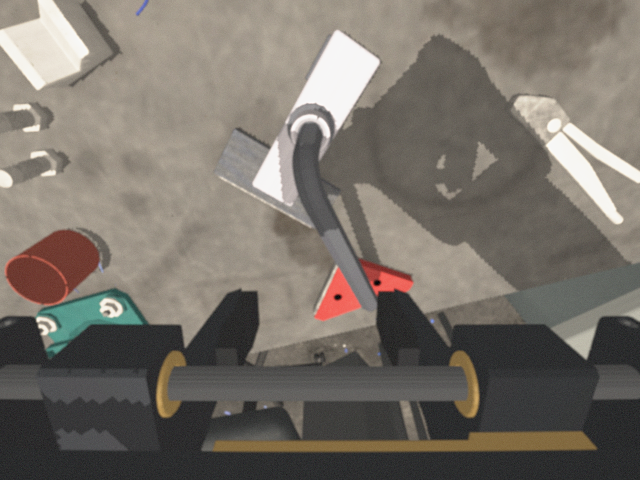

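View pics/e2_scene_full.png

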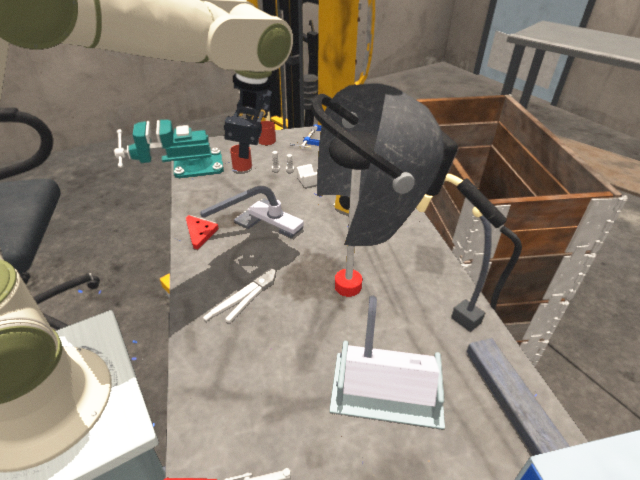

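```bash
python3 - <<'E'
from rig import robot,vision
from t import *
from scipy.optimize import minimize
A=vision.camera("scene");B=vision.camera("side")
from rig import spotter
W=vision.camera("wrist");T=toolT(robot.get_state())
M={}
V={"scene":(A,A["pose"]),"side":(B,B["pose"]),"wrist":(W,T@W["T_tool_cam"])}
for n in V:
    r=spotter.trace(n,"large_key");print(n,[(d["conf"],d["centre"],d["region"].sum()) for d in r[:2]])
    M[n]=r[0]["region"].astype(float)
def model(x):
    C=np.r_[x[:3]];h,p,ro=x[3:]
    kz=np.array([np.cos(h)*np.cos(p),np.sin(h)*np.cos(p),np.sin(p)]);ky=np.array([-np.sin(h),np.cos(h),0]);kx=np.cross(ky,kz)
    Q=R.from_rotvec(ro*kz).as_matrix();return C,Q@kx,Q@ky,kz
def mask(c,P,H):
    sc=3;m=np.zeros((480*sc,640*sc),np.uint8)
    for i in range(len(H)-1):
        u=proj(c,np.vstack([H[i],H[i+1]]),P);cv2.fillConvexPoly(m,cv2.convexHull(np.round(u*sc+1).astype(np.int32)),255)
    return cv2.resize(m,(640,480),interpolation=cv2.INTER_AREA)/255.
def cost(v,names):
    H=hexpts(*model(v*S+x0));s=0
    # only above mouth visible: clip z
    for n in names:
        c,P=V[n];m=mask(c,P,np.where(H[...,2:]<.064,np.nan,H) if 0 else H)
        d=np.abs(m-M[n]);s+=d.sum()/M[n].sum()
    return s
S=np.array([.005,.005,.005,.1,.1,.1])
def hexpts2(*a):return hexpts(*a,sh=.040)
hexpts_=hexpts
hexpts=hexpts2
for names in (["scene","side"],["scene","side","wrist"]):
    x0=np.array([.5768,.2424,.104,np.radians(-3),.05,0])
    o=minimize(lambda v:cost(v,names),np.zeros(6),method="Nelder-Mead",options=dict(initial_simplex=np.vstack([np.zeros(6),np.eye(6)*.6]),maxiter=500))
    x=o.x*S+x0;print(names,round(o.fun,3),x[:3].round(4),np.degrees(x[3:]).round(2))
E
```

```text
scene [(0.82, [241.8, 197.1], np.int64(642))]
side [(0.87, [249.6, 203.8], np.int64(513))]
wrist [(0.87, [319.0, 214.3], np.int64(5016))]Traceback (most recent call last):
  File "<stdin>", line 34, in <module>
    res = _minimize_neldermead(fun, x0, args, callback, bounds=bounds,
                               **options)
    fsim[k] = func(sim[k])
              ~~~~^^^^^^^^
    fx = function(np.copy(x), *(wrapper_args + args))
  File "<stdin>", line 34, in <lambda>
  File "<stdin>", line 22, in cost
  File "<stdin>", line 29, in hexpts2
TypeError: hexpts2() got an unexpected keyword argument 'sh'
```

```bash
cat > fit2.py <<'E'
from rig import robot,vision,spotter
from t import *
from scipy.optimize import minimize
A=vision.camera("scene");B=vision.camera("side")
W=vision.camera("wrist");T=toolT(robot.get_state())
V={"scene":(A,A["pose"]),"side":(B,B["pose"]),"wrist":(W,T@W["T_tool_cam"])}
M={n:spotter.trace(n,"large_key")[0]["region"].astype(float) for n in V}
def model(x):
    C=np.r_[x[:3]];h,p,ro=x[3:]
    kz=np.array([np.cos(h)*np.cos(p),np.sin(h)*np.cos(p),np.sin(p)]);ky=np.array([-np.sin(h),np.cos(h),0]);kx=np.cross(ky,kz)
    Q=R.from_rotvec(ro*kz).as_matrix();return C,Q@kx,Q@ky,kz
def mask(c,P,H):
    sc=3;m=np.zeros((480*sc,640*sc),np.uint8)
    for i in range(len(H)-1):
        u=proj(c,np.vstack([H[i],H[i+1]]),P);cv2.fillConvexPoly(m,cv2.convexHull(np.round(u*sc+1).astype(np.int32)),255)
    return cv2.resize(m,(640,480),interpolation=cv2.INTER_AREA)/255.
S=np.array([.005,.005,.005,.1,.1,.1]);x0=np.array([.5768,.2424,.106,np.radians(-3),.05,0])
def cost(v,names):
    x=v*S+x0;H=hexpts(*model(x),sh=max(.03,x[2]-.062));s=0
    for n in names:
        c,P=V[n];s+=np.abs(mask(c,P,H)-M[n]).sum()/M[n].sum()
    return s
for names in (["scene","side"],["scene","side","wrist"]):
    o=minimize(lambda v:cost(v,names),np.zeros(6),method="Nelder-Mead",options=dict(initial_simplex=np.vstack([np.zeros(6),np.eye(6)*.6]),maxiter=500))
    x=o.x*S+x0;print(names,round(o.fun,3),x[:3].round(4),np.degrees(x[3:]).round(2))
    C,kx,ky,kz=model(x);print("short end",(C+.064*kx).round(4),"far end",(C-.172*kz).round(4),"axis at mouth z",(C+kx*(C[2]-.064)/-kx[2]).round(4))
E
python3 fit2.py
```

```text
['scene', 'side'] 0.372 [0.565  0.253  0.1137] [-4.28 10.63  5.17]
short end [0.5772 0.2578 0.0511] far end [0.3964 0.2656 0.082 ] axis at mouth z [0.5747 0.2568 0.064 ]
['scene', 'side', 'wrist'] 0.502 [0.5622 0.2555 0.1134] [-13.36  17.12  -3.77]
short end [0.5795 0.247  0.0523] far end [0.4023 0.2935 0.0627] axis at mouth z [0.5762 0.2486 0.064 ]
```

```bash
python3 - <<'E'
import cv2,numpy as np
a=cv2.imread("pics/e2_scene_full.png");b=cv2.imread("pics/e2_side_full.png")
cv2.imwrite("pics/e2a.png",cv2.resize(a[175:225,195:290],None,fx=8,fy=8,interpolation=cv2.INTER_CUBIC))
cv2.imwrite("pics/e2b.png",cv2.resize(b[180:230,210:305],None,fx=8,fy=8,interpolation=cv2.INTER_CUBIC))
w=cv2.imread("pics/e2_wrist.png");cv2.imwrite("pics/e2w.png",cv2.resize(w[90:320,260:420],None,fx=3.5,fy=2.6,interpolation=cv2.INTER_CUBIC))
E
```

```text
(no output)
```

View pics/e2a.png

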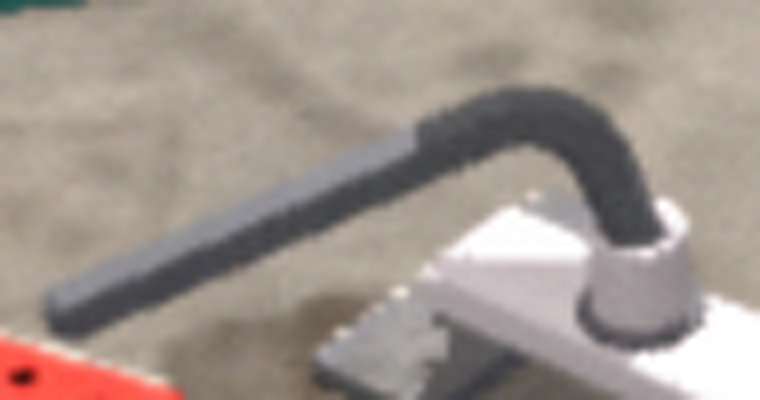

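View pics/e2b.png

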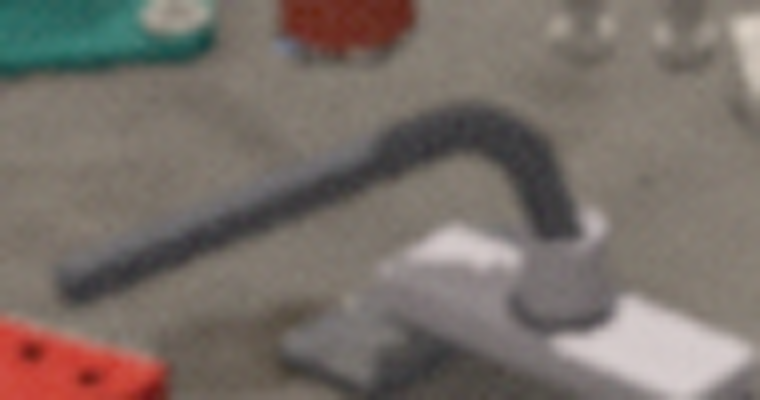

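View pics/e2w.png

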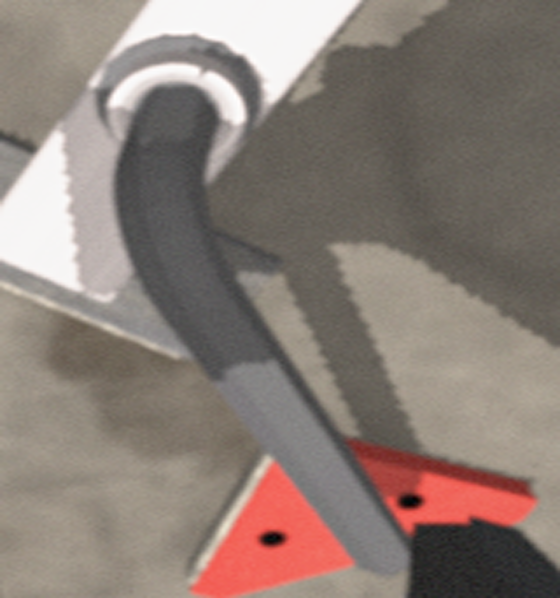

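```bash
sed -i 's/^for names.*$/res={}\nfor names in (["scene","side"],["scene","side","wrist"]):/' fit2.py
sed -i 's/^    o=minimize.*$/    o=None\n    for h0,p0,r0 in [(-3,8,0),(-10,10,0),(-8,14,8),(-8,12,-8),(-5,6,5)]:\n        v0=(np.r_[.574,.244,.11,np.radians([h0,p0,r0])]-x0)\/S\n        q=minimize(lambda v:cost(v,names),v0,method="Nelder-Mead",options=dict(initial_simplex=np.vstack([v0,v0+np.eye(6)*.8]),maxiter=400))\n        if o is None or q.fun<o.fun:o=q/' fit2.py
cat >> fit2.py <<'E'
    for n in V:
        f=V[n][0]["frame"][:,:,::-1].copy();c,P=V[n];sil(c,P,hexpts(C,kx,ky,kz,sh=max(.03,x[2]-.062)),f,(0,255,0))
        cs,_=cv2.findContours(M[n].astype(np.uint8),cv2.RETR_EXTERNAL,cv2.CHAIN_APPROX_NONE);cv2.drawContours(f,cs,-1,(0,0,255),1)
        b=dict(scene=(195,175,95,60),side=(210,175,95,60),wrist=(250,90,190,235))[n]
        f=f[b[1]:b[1]+b[3],b[0]:b[0]+b[2]];res[n]=cv2.resize(f,(400,253 if n!="wrist" else 506),interpolation=cv2.INTER_CUBIC)
    cv2.imwrite(f"pics/fit_{len(names)}.png",np.hstack([np.vstack([res["scene"],res["side"]]),res["wrist"]]))
E
python3 fit2.py
```

```text
['scene', 'side'] 0.264 [0.5562 0.2466 0.1185] [-17.22  19.63   2.61]
short end [0.5775 0.243  0.0583] far end [0.4014 0.2945 0.0607] axis at mouth z [0.5755 0.2434 0.064 ]
['scene', 'side', 'wrist'] 0.364 [0.5637 0.2575 0.1113] [-11.71  15.89 -11.63]
short end [0.5779 0.2414 0.0511] far end [0.4017 0.2911 0.0642] axis at mouth z [0.5748 0.2449 0.064 ]
```

```bash
ls pics | grep fit
```

```text
fit_2.png
fit_3.png
```

View pics/fit_3.png

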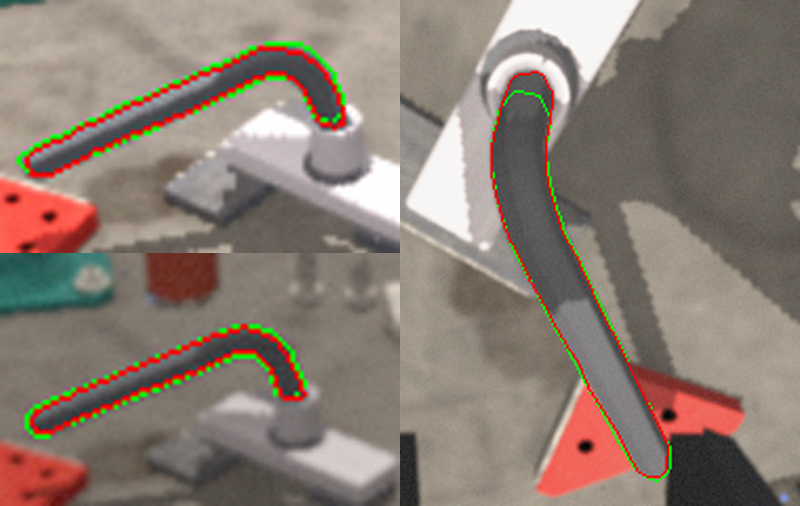

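```bash
cat > rg.py <<'E'
from rig import robot
from t import *
from swing import stat
CT2,kx_,ky_,kz_=kt(.078,0.0,-.054);KT2=np.stack([kx_,ky_,kz_],1)
def kw(h,p,ro):
    h,p,ro=np.radians([h,p,ro]);kz=np.array([np.cos(h)*np.cos(p),np.sin(h)*np.cos(p),np.sin(p)]);ky=np.array([-np.sin(h),np.cos(h),0]);kx=np.cross(ky,kz)
    return R.from_rotvec(ro*kz).as_matrix()@np.stack([kx,ky,kz],1)
def tp(C,K): Rt=K@KT2.T; return np.array(C)-Rt@CT2,Rt
NOW=(np.array([.5637,.2575,.1113]),(-11.71,15.89,-11.63))
def seq(a,b,n=1):
    """key poses a->b, interpolate n"""
    s=robot.get_state();K0=kw(*a[1]);K1=kw(*b[1]);rv=R.from_matrix(K0.T@K1).as_rotvec()
    se0=np.array(a[0])+.064*K0[:,0];se1=np.array(b[0])+.064*K1[:,0]
    for i in range(1,n+1):
        t=i/n;K=K0@R.from_rotvec(rv*t).as_matrix();se=se0+(se1-se0)*t
        p,Rt=tp(se-.064*K[:,0],K);print(p.round(4),end=" ");plan(s,p,Rt)
E
python3 - <<'E'
from rg import *
stat();s=robot.get_state()
p,Rt=tp(NOW[0],kw(*NOW[1]))
for d in [.07,0]:
    print((p-d*Rt[:,2]).round(4));plan(s,p-d*Rt[:,2],Rt)
print(Rt.round(3))
E
```

```text
t 27.92 phi 148.79 r 0.0534 Ftan -0.41 Frad -0.47 Fz 0.04 tau -0.022 Mz 0.025 q [0.22 0.53 1.26 0.13 1.46 2.39]
[0.4867 0.2768 0.105 ]
lin mm [17.9, 20.6, 69.7] rot [0.4784, 0.1751, -0.3676] rows>= 5.0
[0.5022 0.2591 0.0391]
lin mm [23.4, -12.9, 130.9] rot [0.4784, 0.1751, -0.3676] rows>= 5.0
[[-0.253 -0.942  0.222]
 [-0.948  0.195 -0.252]
 [ 0.194 -0.274 -0.942]]
```

```bash
python3 -m pendant '{"linear":[[4,4,14],[8,9,30],[13,15,50],[18,21,70],[18,21,70],[18,21,70],[18,21,70]],"rot":[[0.1,0.036,-0.076],[0.2,0.072,-0.152],[0.3,0.108,-0.228],[0.4,0.144,-0.304],[0.478,0.175,-0.368],[0.478,0.175,-0.368],[0.478,0.175,-0.368]],"gripper":[-0.3,-0.3,-0.3,-0.3,-0.3,-0.3,-0.3]}'
python3 - <<'E'
from rg import *
from rig import vision
stat();s=robot.get_state();T=toolT(s)
p,Rt=tp(NOW[0],kw(*NOW[1]))
for d in [.0]: plan(s,p-d*Rt[:,2],Rt)
c=vision.camera("wrist");f=c["frame"][:,:,::-1].copy();K=kw(*NOW[1]);sil(c,T@c["T_tool_cam"],hexpts(NOW[0],K[:,0],K[:,1],K[:,2]),f,(0,255,0));cv2.imwrite("pics/f1.png",f)
E
```

```text
time_s: 28.5
ee_pos: [0.4857, 0.2778, 0.1049]
tool_rot: [0.009, -0.612, 0.773, -0.169]
wrist_force: [0.9, 0.1, 0.8]
grip_width: 0.0574
t 28.5 phi 153.36 r 0.1143 Ftan 0.47 Frad -0.73 Fz 0.78 tau 0.054 Mz -0.018 q [ 0.48  0.47  1.57 -0.38  1.04  2.47]
lin mm [0.8, -1.3, 70.4] rot [0.0015, 0.0012, 0.0007] rows>= 1.7
```

View pics/f1.png

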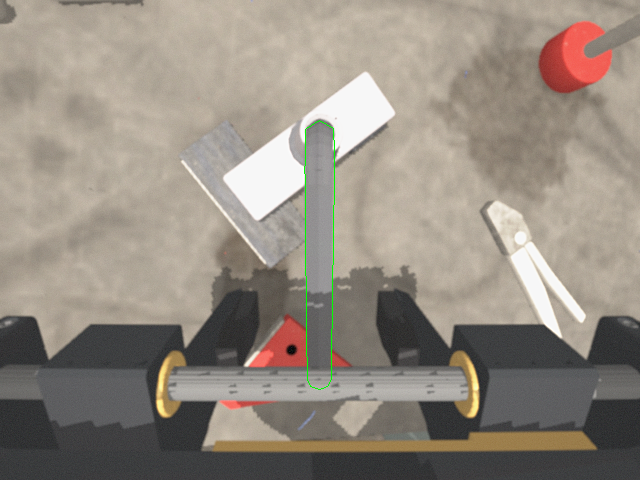

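```bash
python3 -m pendant '{"linear":[[0.8,-1.3,15],[0.8,-1.3,30],[0.8,-1.3,45],[0.8,-1.3,60],[0.8,-1.3,70],[0.8,-1.3,70],[0.8,-1.3,70],[0.8,-1.3,70],[0.8,-1.3,70],[0.8,-1.3,70],[0.8,-1.3,70],[0.8,-1.3,70]],"rot":[[0,0,0],[0,0,0],[0,0,0],[0,0,0],[0,0,0],[0,0,0],[0,0,0],[0,0,0],[0,0,0],[0,0,0],[0,0,0],[0,0,0]],"gripper":[-0.3,-0.3,-0.3,-0.3,-0.3,-0.3,1,1,1,1,1,1]}'
python3 - <<'E'
from rg import *
stat();s=robot.get_state();T=toolT(s);Kc=T[:3,:3]@KT2;Cc=T[:3,:3]@CT2+T[:3,3];print("key by model",Cc.round(4),(Cc+.064*Kc[:,0]).round(4))
seq(NOW,([.5768,.2424,.116],(0.5,0,0)),6)
seq(([.5768,.2424,.116],(0.5,0,0)),([.5768,.2424,.104],(0.5,0,0)),3)
E
```

```text
time_s: 29.55
ee_pos: [0.5028, 0.2585, 0.0397]
tool_rot: [0.009, -0.611, 0.773, -0.17]
wrist_force: [0.0, -0.5, -0.4]
grip_width: 0.0195
t 29.55 phi 159.37 r 0.091 Ftan -0.49 Frad -0.21 Fz -0.44 tau -0.045 Mz -0.001 q [ 0.43  0.57  1.62 -0.42  0.9   2.49]
key by model [0.5643 0.2569 0.1119] [0.5785 0.2408 0.0516]
[0.5009 0.2566 0.0431] lin mm [2.9, 0.4, -3.2] rot [-0.0423, -0.0378, -0.0394] rows>= 0.6
[0.5    0.254  0.0471] lin mm [6.5, -0.3, -6.5] rot [-0.0846, -0.0763, -0.0793] rows>= 1.1
[0.4993 0.2511 0.051 ] lin mm [10.1, -1.2, -9.6] rot [-0.127, -0.1147, -0.1191] rows>= 1.7
[0.4988 0.2481 0.0548] lin mm [13.8, -2.4, -12.5] rot [-0.1693, -0.1531, -0.159] rows>= 2.2
[0.4987 0.245  0.0585] lin mm [17.5, -3.9, -15.2] rot [-0.2116, -0.1915, -0.1988] rows>= 2.8
[0.4988 0.2417 0.062 ] lin mm [21.2, -5.6, -17.7] rot [-0.254, -0.23, -0.2387] rows>= 3.3
[0.4988 0.2417 0.058 ] lin mm [20.5, -4.6, -13.9] rot [-0.254, -0.23, -0.2387] rows>= 3.3
[0.4988 0.2417 0.054 ] lin mm [19.7, -3.5, -10.2] rot [-0.254, -0.23, -0.2387] rows>= 3.3
[0.4988 0.2417 0.05  ] lin mm [18.9, -2.4, -6.4] rot [-0.254, -0.23, -0.2387] rows>= 3.3
```

```bash
python3 -m pendant '{"linear":[[0,0,0],[0,0,0],[0,0,0]],"rot":[[0,0,0],[0,0,0],[0,0,0]],"gripper":[1,1,1]}';python3 swing.py
```

```text
time_s: 29.8
ee_pos: [0.5026, 0.2584, 0.0394]
tool_rot: [0.009, -0.611, 0.773, -0.17]
wrist_force: [-1.4, 0.7, 1.2]
grip_width: 0.0163
t 29.8 phi 159.45 r 0.0911 Ftan 0.12 Frad 1.57 Fz 1.23 tau 0.011 Mz 0.065 q [ 0.43  0.57  1.62 -0.42  0.9   2.49]
```

```bash
python3 -m pendant '{"linear":[[3,0.4,-3.2],[6.5,-0.3,-6.5],[10.1,-1.2,-9.6],[13.8,-2.4,-12.5],[17.5,-3.9,-15.2],[21.2,-5.6,-17.7],[21.2,-5.6,-17.7],[21.2,-5.6,-17.7]],"rot":[[-0.042,-0.038,-0.039],[-0.085,-0.076,-0.079],[-0.127,-0.115,-0.119],[-0.169,-0.153,-0.159],[-0.212,-0.192,-0.199],[-0.254,-0.23,-0.239],[-0.254,-0.23,-0.239],[-0.254,-0.23,-0.239]],"gripper":[1,1,1,1,1,1,1,1]}'
cat > rgs.py <<'E'
from rg import *
from rig import vision
import sys
stat();s=robot.get_state();T=toolT(s);Kc=T[:3,:3]@KT2;Cc=T[:3,:3]@CT2+T[:3,3]
print("F",s["wrist_force"].round(1),"M",s["ft_torque"].round(2),"corner",Cc.round(4),"short end",(Cc+.064*Kc[:,0]).round(4),"heading",np.degrees(np.arctan2(Kc[1,2],Kc[0,2])).round(1),"pitch",np.degrees(np.arcsin(Kc[2,2])).round(1))
if len(sys.argv)>1:
    o=[]
    for n in ["scene","side"]:
        c=vision.camera(n);f=c["frame"][:,:,::-1].copy();sil(c,c["pose"],hexpts(Cc,*Kc.T),f,(0,255,0));o.append(cv2.resize(f[165:255,195:315],(400,300),interpolation=cv2.INTER_CUBIC));
        o.append(cv2.resize(c["frame"][165:255,195:315,::-1],(400,300),interpolation=cv2.INTER_CUBIC))
    cv2.imwrite(f"pics/{sys.argv[1]}.png",np.vstack([np.hstack(o[:2]),np.hstack(o[2:])]))
    c=vision.camera("wrist");f=c["frame"][:,:,::-1].copy();sil(c,T@c["T_tool_cam"],hexpts(Cc,*Kc.T),f,(0,255,0));cv2.imwrite(f"pics/{sys.argv[1]}w.png",f)
E
python3 rgs.py g1
```

```text
time_s: 30.47
ee_pos: [0.4988, 0.2413, 0.0611]
tool_rot: [0.0, 0.709, -0.705, 0.0]
wrist_force: [1.1, 1.5, -4.9]
grip_width: 0.0167
t 30.47 phi 179.01 r 0.0772 Ftan 1.52 Frad -1.09 Fz -4.93 tau 0.117 Mz 0.087 q [ 0.24  0.52  1.58 -0.    1.04  1.8 ]
F [ 1.1  1.5 -4.9] M [0.3  0.06 0.09] corner [0.5768 0.2418 0.1151] short end [0.5768 0.2418 0.0511] heading 0.4 pitch -0.0
```

View pics/g1.png

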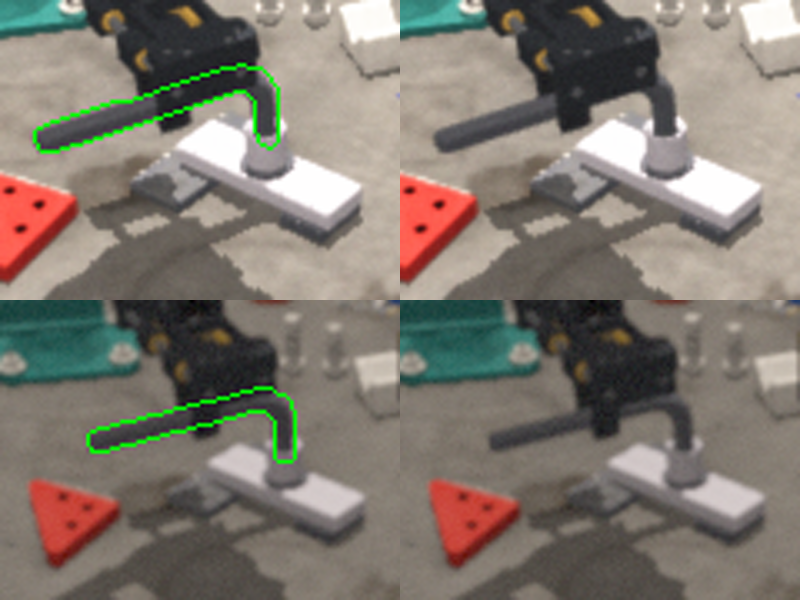

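View pics/g1w.png

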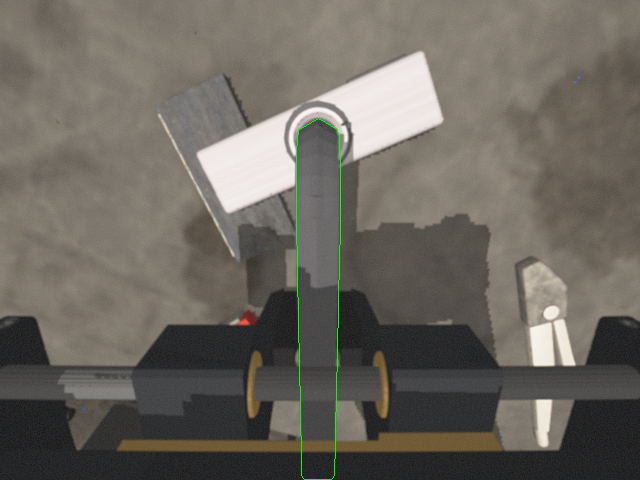

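```bash
python3 -m pendant '{"linear":[[0,0,2],[0,0,4],[0,0,6],[0,0,6]],"rot":[[0,0,0],[0,0,0],[0,0,0],[0,0,0]],"gripper":[1,1,1,1]}';python3 rgs.py
```

```text
time_s: 30.95
ee_pos: [0.4985, 0.2417, 0.0551]
tool_rot: [0.001, 0.71, -0.704, -0.0]
wrist_force: [1.8, 0.9, -5.8]
grip_width: 0.0168
t 30.95 phi 178.73 r 0.0775 Ftan 0.94 Frad -1.78 Fz -5.76 tau 0.073 Mz 0.128 q [ 0.24  0.53  1.58 -0.    1.03  1.8 ]
F [ 1.8  0.9 -5.8] M [ 0.18 -0.11  0.13] corner [0.5765 0.2424 0.1091] short end [0.5764 0.2424 0.0451] heading 0.5 pitch -0.1
```

```bash
python3 -m pendant '{"linear":[[0,0,1.5],[0,0,3],[0,0,4],[0,0,4]],"rot":[[0,0,0],[0,0,0],[0,0,0],[0,0,0]],"gripper":[1,1,1,1]}';python3 rgs.py;python3 -m pendant '{"linear":[[0,0,1],[0,0,2],[0,0,2]],"rot":[[0,0,0],[0,0,0],[0,0,0]],"gripper":[1,1,1]}';python3 rgs.py g2
```

```text
time_s: 31.28
ee_pos: [0.4986, 0.2416, 0.0515]
tool_rot: [0.0, 0.71, -0.704, -0.0]
wrist_force: [-0.4, 0.7, -2.1]
grip_width: 0.0168
t 31.28 phi 178.81 r 0.0774 Ftan 0.73 Frad 0.43 Fz -2.14 tau 0.056 Mz -0.012 q [ 0.24  0.53  1.59 -0.    1.02  1.8 ]
F [-0.4  0.7 -2.1] M [ 0.08  0.13 -0.01] corner [0.5766 0.2423 0.1055] short end [0.5766 0.2423 0.0415] heading 0.5 pitch -0.0
time_s: 31.53
ee_pos: [0.4978, 0.2418, 0.05]
tool_rot: [0.001, 0.71, -0.704, -0.001]
wrist_force: [-8.2, 0.9, 4.9]
grip_width: 0.0165
t 31.53 phi 178.69 r 0.0781 Ftan 0.76 Frad 8.22 Fz 4.92 tau 0.059 Mz 0.064 q [0.24 0.53 1.59 0.   1.02 1.8 ]
F [-8.2  0.9  4.9] M [0.11 1.09 0.06] corner [0.5759 0.2425 0.1039] short end [0.5758 0.2425 0.0399] heading 0.5 pitch -0.1
```

View pics/g2.png

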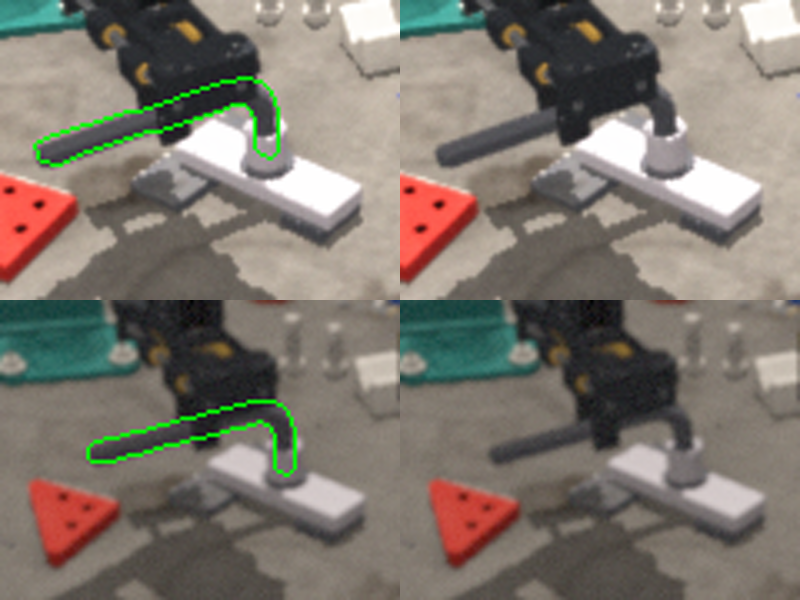

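```bash
python3 -m pendant '{"linear":[[0,0,-2],[0,0,-2],[0,0,0],[0,0,2],[0,0,2]],"rot":[[0,0,0],[0,0,0],[0,0,0],[0,0,0],[0,0,0]],"gripper":[0.45,0.45,0.45,0.45,0.45]}';python3 rgs.py g3; python3 swing.py 1,2,3,4,5,6
```

```text
time_s: 32.1
ee_pos: [0.4987, 0.2415, 0.0472]
tool_rot: [0.0, 0.71, -0.704, -0.0]
wrist_force: [0.4, 0.8, -0.3]
grip_width: 0.0241
t 32.1 phi 178.91 r 0.0773 Ftan 0.76 Frad -0.37 Fz -0.3 tau 0.059 Mz -0.016 q [ 0.24  0.54  1.59 -0.    1.01  1.8 ]
F [ 0.4  0.8 -0.3] M [-0.02  0.19 -0.02] corner [0.5767 0.2422 0.1011] short end [0.5767 0.2421 0.0371] heading 0.5 pitch -0.1
t 32.25 phi 178.84 r 0.0772 Ftan 0.74 Frad 0.36 Fz 0.77 tau 0.057 Mz 0.003 q [ 0.24  0.54  1.59 -0.    1.01  1.8 ]
[[-1.3, -0.1, -0.0], [-2.7, -0.1, -0.0], [-4.0, -0.2, -0.0], [-5.4, -0.3, -0.0], [-6.7, -0.5, -0.0], [-8.1, -0.7, -0.0]]
[[-0.0, -0.0, 0.017], [-0.0, -0.0, 0.035], [-0.0, -0.0, 0.052], [-0.0, -0.0, 0.07], [-0.0, -0.0, 0.087], [-0.0, -0.0, 0.105]]
```

View pics/g3.png

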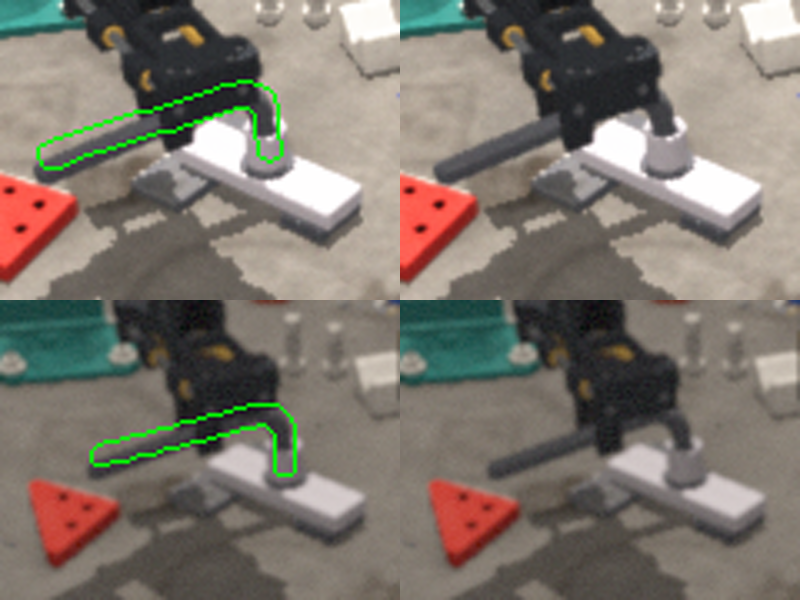

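View pics/g3w.png

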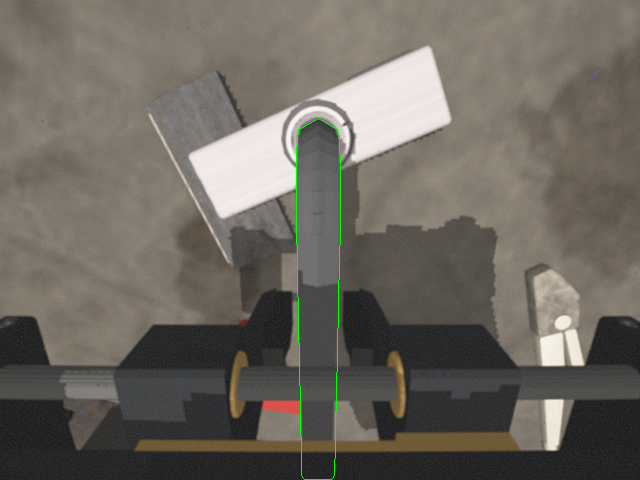

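```bash
sed -i 's/>17.5/>12.5/' chk.py; python3 -m pendant '{"linear":[[-1.3,-0.1,0],[-2.7,-0.1,0],[-4,-0.2,0]],"rot":[[0,0,0.017],[0,0,0.035],[0,0,0.052]],"gripper":[0.45,0.45,0.45]}' >/dev/null; python3 chk.py && python3 -m pendant '{"linear":[[-0.7,0,0]],"rot":[[0,0,0.009]],"gripper":[0.45]}' >/dev/null && python3 chk.py  && python3 -m pendant '{"linear":[[-0.7,0,0]],"rot":[[0,0,0.009]],"gripper":[0.45]}' >/dev/null && python3 chk.py && python3 -m pendant '{"linear":[[-0.7,0,0]],"rot":[[0,0,0.009]],"gripper":[0.45]}' >/dev/null && python3 chk.py && python3 -m pendant '{"linear":[[-0.7,0,0]],"rot":[[0,0,0.009]],"gripper":[0.45]}' >/dev/null && python3 chk.py
```

```text
t 32.5 phi 175.8 r 0.0772 Ftan -2.44 Frad -0.55 Fz -0.43 tau -0.188 Mz 0.024 q [ 0.25  0.54  1.58 -0.    1.02  1.86]
t 32.58 phi 175.37 r 0.0773 Ftan -3.15 Frad -0.33 Fz -0.25 tau -0.243 Mz 0.002 q [ 0.25  0.54  1.58 -0.    1.02  1.87]
t 32.67 phi 174.91 r 0.0773 Ftan -2.61 Frad -0.67 Fz 1.27 tau -0.202 Mz -0.019 q [ 0.25  0.54  1.58 -0.    1.02  1.88]
t 32.75 phi 174.41 r 0.0773 Ftan -3.11 Frad -0.56 Fz -0.19 tau -0.24 Mz 0.025 q [ 0.25  0.54  1.58 -0.    1.02  1.89]
t 32.83 phi 173.9 r 0.0773 Ftan -4.28 Frad -0.17 Fz 0.83 tau -0.331 Mz 0.087 q [ 0.25  0.54  1.58 -0.    1.02  1.9 ]
```

```bash
python3 -m pendant '{"linear":[[-0.7,0,0]],"rot":[[0,0,0.009]],"gripper":[0.45]}' >/dev/null && python3 chk.py  && python3 -m pendant '{"linear":[[-0.7,0,0]],"rot":[[0,0,0.009]],"gripper":[0.45]}' >/dev/null && python3 chk.py && python3 -m pendant '{"linear":[[-0.7,0,0]],"rot":[[0,0,0.009]],"gripper":[0.45]}' >/dev/null && python3 chk.py && python3 -m pendant '{"linear":[[-0.7,0,0]],"rot":[[0,0,0.009]],"gripper":[0.45]}' >/dev/null && python3 chk.py
```

```text
t 32.92 phi 173.35 r 0.0773 Ftan -3.91 Frad -0.82 Fz 0.32 tau -0.303 Mz 0.009 q [ 0.25  0.55  1.58 -0.    1.02  1.91]
t 33.0 phi 172.82 r 0.0774 Ftan -4.58 Frad -0.29 Fz -0.01 tau -0.354 Mz 0.001 q [ 0.25  0.55  1.58 -0.    1.02  1.92]
t 33.08 phi 172.3 r 0.0774 Ftan -4.47 Frad 0.42 Fz 0.58 tau -0.346 Mz 0.012 q [ 0.26  0.55  1.57 -0.    1.02  1.93]
t 33.17 phi 171.77 r 0.0774 Ftan -4.43 Frad -1.09 Fz -0.04 tau -0.343 Mz 0.026 q [ 0.26  0.55  1.57 -0.    1.02  1.94]
```

```bash
python3 -m pendant '{"linear":[[-0.7,0,0]],"rot":[[0,0,0.009]],"gripper":[0.45]}' >/dev/null && python3 chk.py  && python3 -m pendant '{"linear":[[-0.7,0,0]],"rot":[[0,0,0.009]],"gripper":[0.45]}' >/dev/null && python3 chk.py && python3 -m pendant '{"linear":[[-0.7,0,0]],"rot":[[0,0,0.009]],"gripper":[0.45]}' >/dev/null && python3 chk.py && python3 -m pendant '{"linear":[[-0.7,0,0]],"rot":[[0,0,0.009]],"gripper":[0.45]}' >/dev/null && python3 chk.py; python3 rgs.py g4;  python3 - <<'E'
import cv2
a=cv2.imread("pics/g4w.png");cv2.imwrite("pics/g4z.png",cv2.resize(a[80:190,255:385],None,fx=4.6,fy=4.6,interpolation=cv2.INTER_CUBIC))
E
```

```text
t 33.25 phi 171.25 r 0.0774 Ftan -5.96 Frad -0.33 Fz 0.96 tau -0.461 Mz 0.067 q [ 0.26  0.55  1.57 -0.    1.02  1.95]
t 33.33 phi 170.76 r 0.0775 Ftan -5.34 Frad -0.37 Fz 0.48 tau -0.414 Mz 0.037 q [ 0.26  0.55  1.57 -0.    1.02  1.96]
t 33.42 phi 170.28 r 0.0774 Ftan -5.51 Frad -1.29 Fz -0.33 tau -0.427 Mz 0.077 q [ 0.26  0.55  1.57 -0.    1.02  1.97]
t 33.5 phi 169.82 r 0.0775 Ftan -5.73 Frad -1.08 Fz 1.38 tau -0.444 Mz 0.066 q [ 0.26  0.55  1.57 -0.    1.02  1.98]
t 33.5 phi 169.82 r 0.0775 Ftan -5.73 Frad -1.08 Fz 1.38 tau -0.444 Mz 0.066 q [ 0.26  0.55  1.57 -0.    1.02  1.98]
F [ 0.1 -5.8  1.4] M [-0.97  0.17  0.07] corner [0.5769 0.2419 0.1016] short end [0.5768 0.2418 0.0376] heading -8.7 pitch -0.0
```

View pics/g4w.png

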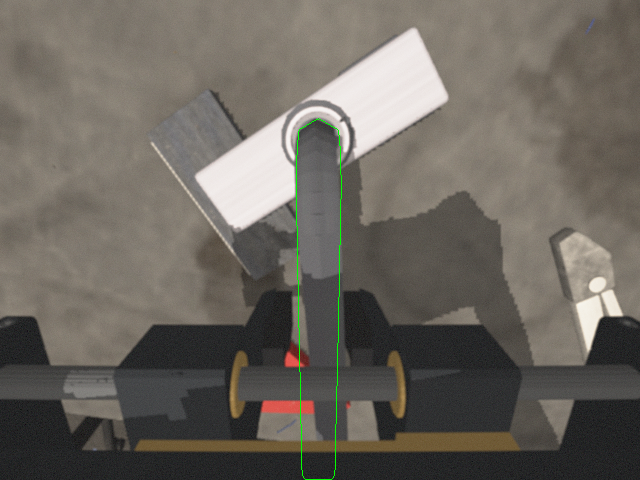

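View pics/g4z.png

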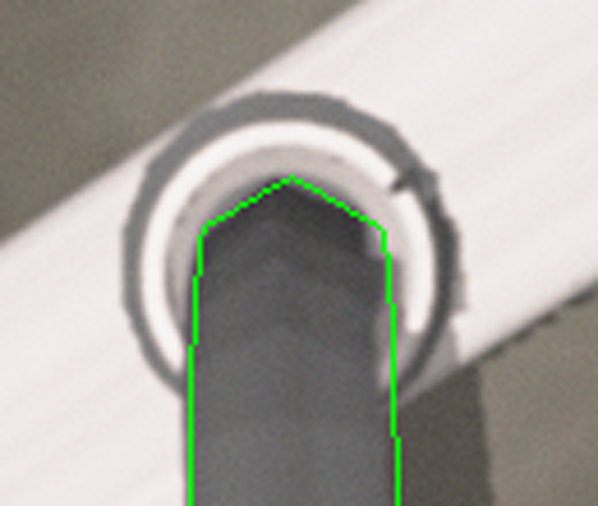

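```bash
python3 punch.py 255 80 4.6 142 437 121 403 180; python3 - <<'E'
import cv2
a=cv2.imread("pics/g1w.png");cv2.imwrite("pics/g1z.png",cv2.resize(a[80:190,255:385],None,fx=4.6,fy=4.6,interpolation=cv2.INTER_CUBIC))
E
```

```text
centre [0.5765 0.2422] [-0.52  0.52  0.03] punch deg -57.9 rad 0.0154
```

View pics/g1z.png

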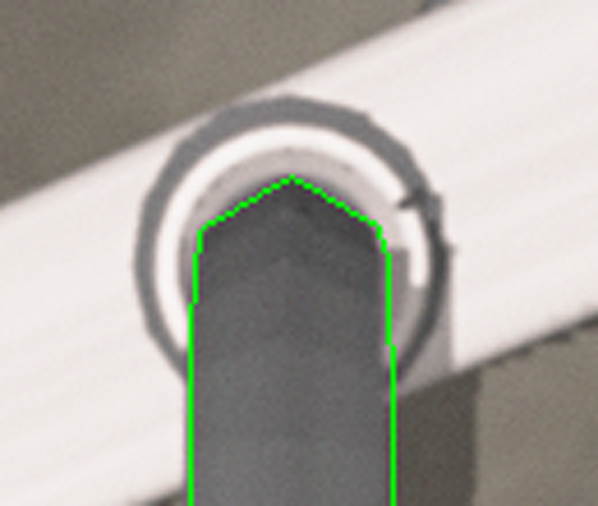

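```bash
python3 -m pendant '{"linear":[[-0.7,0,0]],"rot":[[0,0,0.009]],"gripper":[0.45]}' >/dev/null && python3 chk.py  && python3 -m pendant '{"linear":[[-0.7,0,0]],"rot":[[0,0,0.009]],"gripper":[0.45]}' >/dev/null && python3 chk.py && python3 -m pendant '{"linear":[[-0.7,0,0]],"rot":[[0,0,0.009]],"gripper":[0.45]}' >/dev/null && python3 chk.py && python3 -m pendant '{"linear":[[-0.7,0,0]],"rot":[[0,0,0.009]],"gripper":[0.45]}' >/dev/null && python3 chk.py&& python3 -m pendant '{"linear":[[-0.7,0,0]],"rot":[[0,0,0.009]],"gripper":[0.45]}' >/dev/null && python3 chk.py&& python3 -m pendant '{"linear":[[-0.7,0,0]],"rot":[[0,0,0.009]],"gripper":[0.45]}' >/dev/null && python3 chk.py
```

```text
t 33.78 phi 169.38 r 0.0775 Ftan -7.08 Frad -0.33 Fz 0.99 tau -0.549 Mz 0.038 q [ 0.26  0.55  1.57 -0.    1.02  1.99]
t 33.87 phi 168.89 r 0.0775 Ftan -7.8 Frad -1.08 Fz 1.0 tau -0.604 Mz 0.102 q [ 0.26  0.55  1.57 -0.    1.03  2.  ]
t 33.95 phi 168.42 r 0.0775 Ftan -7.93 Frad -1.56 Fz 1.77 tau -0.615 Mz 0.08 q [ 0.26  0.55  1.56 -0.    1.03  2.01]
t 34.03 phi 167.96 r 0.0775 Ftan -8.57 Frad -2.15 Fz 1.59 tau -0.664 Mz 0.101 q [ 0.27  0.55  1.56 -0.    1.03  2.02]
t 34.12 phi 167.49 r 0.0775 Ftan -9.03 Frad -1.55 Fz 2.14 tau -0.7 Mz 0.102 q [ 0.27  0.55  1.56 -0.    1.03  2.03]
t 34.2 phi 167.05 r 0.0775 Ftan -10.08 Frad -1.78 Fz 1.25 tau -0.781 Mz 0.103 q [ 0.27  0.55  1.56 -0.    1.03  2.05]
```

```bash
sed -i 's/>12.5/>11.8/' chk.py; python3 -m pendant '{"linear":[[-0.7,0,0]],"rot":[[0,0,0.009]],"gripper":[0.45]}' >/dev/null && python3 chk.py  && python3 -m pendant '{"linear":[[-0.7,0,0]],"rot":[[0,0,0.009]],"gripper":[0.45]}' >/dev/null && python3 chk.py && python3 -m pendant '{"linear":[[-0.6,0,0]],"rot":[[0,0,0.008]],"gripper":[0.45]}' >/dev/null && python3 chk.py; python3 rgs.py g5; python3 - <<'E'
import cv2
a=cv2.imread("pics/g5w.png");cv2.imwrite("pics/g5z.png",cv2.resize(a[80:190,255:385],None,fx=4.6,fy=4.6,interpolation=cv2.INTER_CUBIC))
E
```

```text
t 34.28 phi 166.59 r 0.0775 Ftan -9.79 Frad -1.62 Fz 2.31 tau -0.759 Mz 0.086 q [ 0.27  0.56  1.56 -0.    1.03  2.06]
t 34.37 phi 166.14 r 0.0775 Ftan -9.75 Frad -0.92 Fz 2.15 tau -0.756 Mz 0.088 q [ 0.27  0.56  1.56 -0.    1.03  2.07]
t 34.45 phi 165.75 r 0.0775 Ftan -10.56 Frad -2.36 Fz 2.22 tau -0.818 Mz 0.13 q [ 0.27  0.56  1.56 -0.    1.03  2.07]
t 34.45 phi 165.75 r 0.0775 Ftan -10.56 Frad -2.36 Fz 2.22 tau -0.818 Mz 0.13 q [ 0.27  0.56  1.56 -0.    1.03  2.07]
F [ -0.3 -10.8   2.2] M [-1.76  0.27  0.13] corner [0.5768 0.2412 0.1016] short end [0.5767 0.241  0.0376] heading -13.3 pitch -0.0
```

View pics/g5z.png

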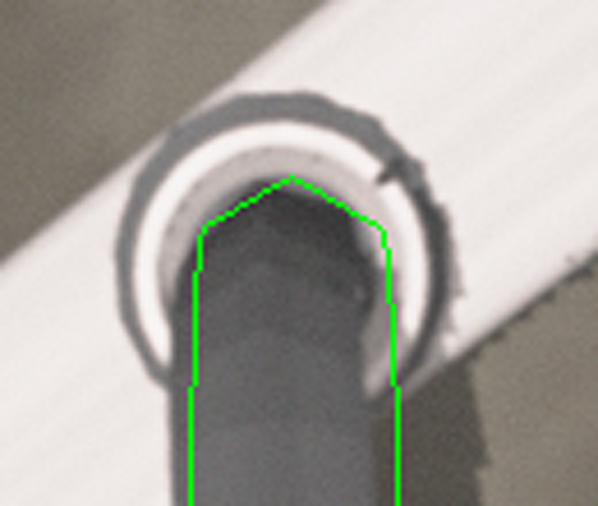

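View pics/g5.png

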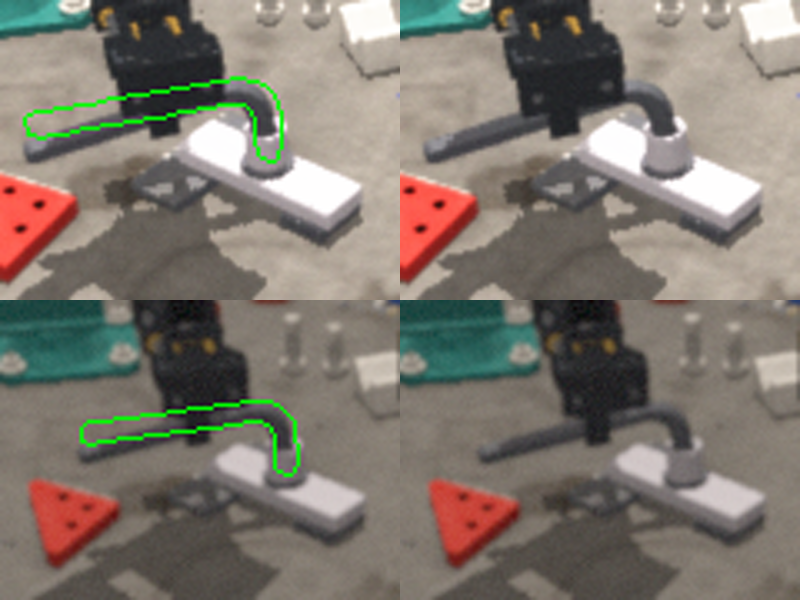

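```bash
python3 punch.py 255 80 4.6 134 430 121 388 176;python3 swing.py
```

```text
centre [0.5766 0.2424] [-0.42  0.42  0.02] punch deg -59.5 rad 0.0151
t 34.65 phi 165.73 r 0.0775 Ftan -9.38 Frad -0.67 Fz 1.61 tau -0.727 Mz 0.103 q [ 0.27  0.56  1.56 -0.    1.03  2.07]
```

```bash
sed -i 's/>11.8/>12.3/' chk.py; python3 -m pendant '{"linear":[[-0.7,0,0]],"rot":[[0,0,0.009]],"gripper":[0.45]}' >/dev/null && python3 chk.py  && python3 -m pendant '{"linear":[[-0.7,0,0]],"rot":[[0,0,0.009]],"gripper":[0.45]}' >/dev/null && python3 chk.py && python3 -m pendant '{"linear":[[-0.7,0,0]],"rot":[[0,0,0.009]],"gripper":[0.45]}' >/dev/null && python3 chk.py&& python3 -m pendant '{"linear":[[-0.7,0,0]],"rot":[[0,0,0.009]],"gripper":[0.45]}' >/dev/null && python3 chk.py; python3 rgs.py g6; python3 - <<'E'
import cv2
a=cv2.imread("pics/g6w.png");cv2.imwrite("pics/g6z.png",cv2.resize(a[80:190,255:385],None,fx=4.6,fy=4.6,interpolation=cv2.INTER_CUBIC))
E
```

```text
t 34.73 phi 165.33 r 0.0775 Ftan -11.6 Frad -2.68 Fz 1.91 tau -0.899 Mz 0.061 q [ 0.27  0.56  1.56 -0.    1.03  2.08]
t 34.82 phi 164.85 r 0.0775 Ftan -12.31 Frad -2.59 Fz 2.14 tau -0.955 Mz 0.087 q [ 0.27  0.56  1.55 -0.    1.03  2.09]
t 34.82 phi 164.85 r 0.0775 Ftan -12.31 Frad -2.59 Fz 2.14 tau -0.955 Mz 0.087 q [ 0.27  0.56  1.55 -0.    1.03  2.09]
F [ -0.7 -12.6   2.1] M [-1.87  0.28  0.09] corner [0.5767 0.241  0.1016] short end [0.5767 0.2408 0.0376] heading -14.3 pitch -0.0
```

View pics/g6z.png

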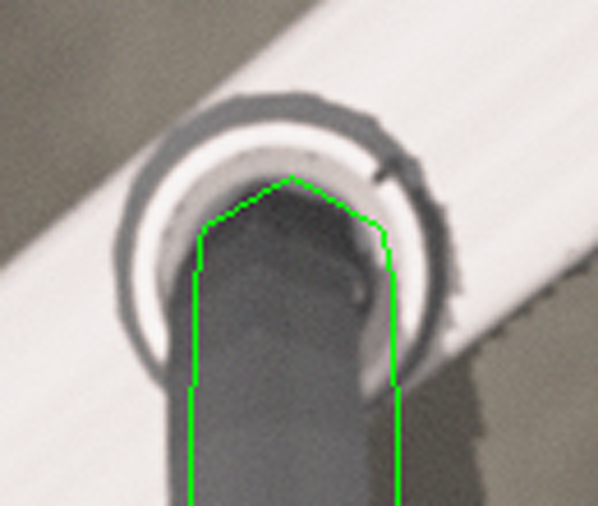

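```bash
python3 punch.py 255 80 4.6 132 429 121 384 175;python3 swing.py
```

```text
centre [0.5766 0.2424] [-0.31  0.31  0.02] punch deg -59.6 rad 0.015
t 35.02 phi 164.78 r 0.0776 Ftan -10.67 Frad -1.32 Fz 2.52 tau -0.828 Mz 0.115 q [ 0.27  0.56  1.55 -0.    1.03  2.09]
```

```bash
python3 -m pendant '{"linear":[[1,0,0],[2,0,0],[3.5,0,0],[4.5,0,0],[4.5,0,0],[4.5,0,0],[4.5,0,0],[4.5,0,0],[4.5,0,-15],[4.5,0,-40],[4.5,0,-80],[4.5,0,-120],[4.5,0,-120],[4.5,0,-120]],"rot":[[0,0,0],[0,0,0],[0,0,0],[0,0,0],[0,0,0],[0,0,0],[0,0,0],[0,0,0],[0,0,0],[0,0,0],[0,0,0],[0,0,0],[0,0,0],[0,0,0]],"gripper":[0.45,0.45,0.45,0.2,-0.2,-0.2,-0.2,-0.2,-0.2,-0.2,-0.2,-0.2,-0.2,-0.2]}'
sed -i 's/\[(-3,8,0),(-10,10,0),(-8,14,8),(-8,12,-8),(-5,6,5)\]/[(-3,6,0),(-6,4,5),(-2,4,-5)]/; s/np.r_\[.574,.244,.11,/np.r_[.576,.2425,.105,/; s/-.062)/-.064)/g' fit2.py; sed -i 's/wrist=(250,90,190,235)/wrist=(220,60,230,290)/' fit2.py
python3 fit2.py; python3 look.py z1
```

```text
time_s: 36.18
ee_pos: [0.5009, 0.2575, 0.1695]
tool_rot: [0.002, -0.614, 0.789, -0.001]
wrist_force: [-0.6, -1.0, -0.9]
grip_width: 0.0528
36.3833 [ 0.267  0.421  1.432 -0.     1.292  2.086] [-1.17 -0.22  0.21] [0.009 0.214 0.061]
corner [0.5698 0.2376 0.2322] short end [0.5798 0.235  0.169 ] heading -15.19 pitch 9.23Traceback (most recent call last):
  File "fit2.py", line 7, in <module>
    M={n:spotter.trace(n,"large_key")[0]["region"].astype(float) for n in V}
         ~~~~~~~~~~~~~~~~~~~~~~~~~~~~^^^
IndexError: list index out of range
```

View pics/z1_scene_full.png

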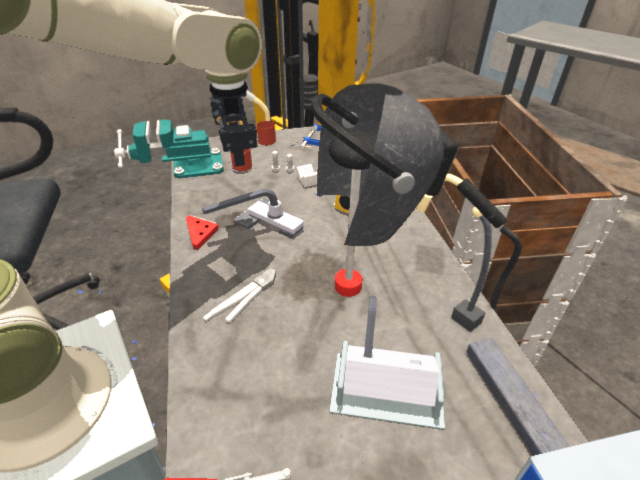

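```bash
python3 - <<'E'
s=open("fit2.py").read()
s=s.replace('M={n:spotter.trace(n,"large_key")[0]["region"].astype(float) for n in V}','''M={}
for n in list(V):
    for t in ("large_key","large_key_corner","large_key_short_end"):
        r=spotter.trace(n,t)
        if r and r[0]["conf"]>.5: M[n]=r[0]["region"].astype(float);print(n,t,r[0]["conf"],r[0]["centre"]);break
''').replace('for n in names:\n','for n in names:\n        if n not in M: continue\n').replace('''    for n in V:
        f''','''    for n in M:
        f''')
s=s.replace('cv2.imwrite(f"pics/fit_','[res.setdefault(n,np.zeros((253 if n!="wrist" else 506,400,3),np.uint8)) for n in V];cv2.imwrite(f"pics/fin_')
open("fit2.py","w").write(s)
E
python3 fit2.py
```

```text
scene large_key 0.58 [243.0, 197.5]
side large_key 0.61 [249.8, 204.9]
wrist large_key 0.68 [320.8, 230.6]
['scene', 'side'] 0.259 [0.5722 0.2451 0.1047] [-2.57  1.47 -3.88]
short end [0.5736 0.2407 0.0409] far end [0.4004 0.2528 0.1003] axis at mouth z [0.5731 0.2423 0.064 ]
['scene', 'side', 'wrist'] 0.39 [0.5704 0.2448 0.1076] [-8.    6.17 -1.77]
short end [0.577  0.2419 0.044 ] far end [0.4011 0.2686 0.0891] axis at mouth z [0.5749 0.2428 0.064 ]
```

View pics/fin_3.png

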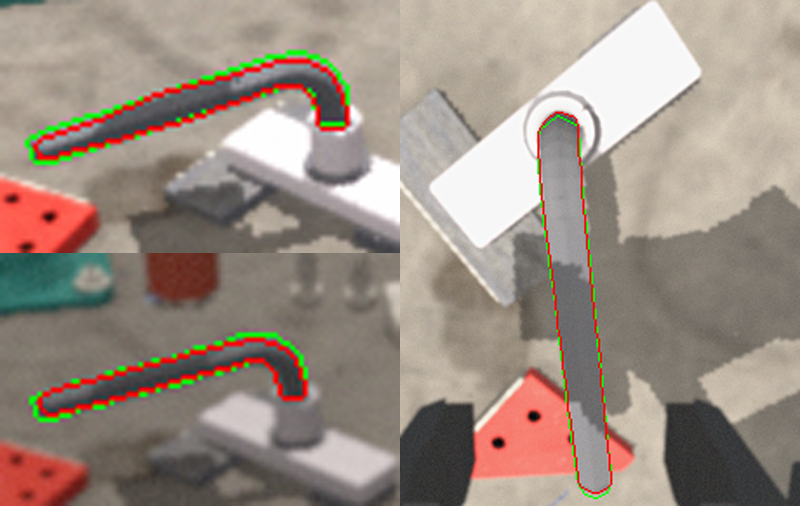

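View pics/z1_wrist.png

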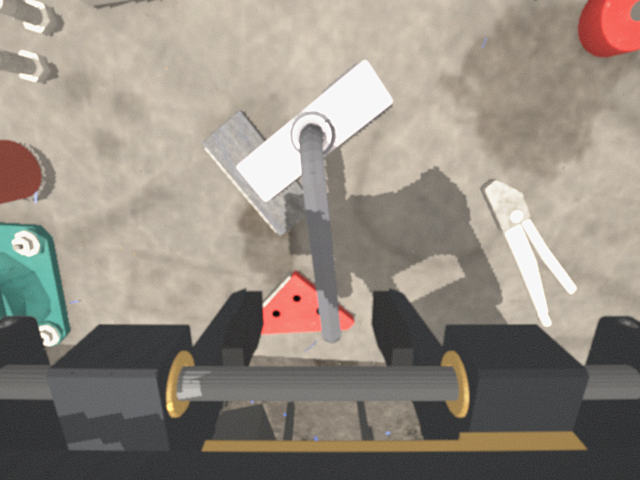

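```bash
python3 -c "
from rig import robot,order
s=robot.get_state();print(s['time_s'],s['wrist_force'])
print(order.finish_job())"
```

```text
36.8333 [-0.56085995  0.35851305  0.05881931]
the job is handed in; nothing more can be done
None
```

The job is handed in at 36.8 s. The large key is in the clamp bolt, the bolt was turned clockwise until it stopped, and the small key is still in the stand. No verdict came back.

**What went wrong and was mended**
- **First grasp closed on nothing.** The pictures showed the fingertips about 40 mm short of the reported TCP. I corrected for that and the second grasp held.
- **The key was not home for the first swing.** It was only about 13 mm into the socket and leaned about 16°. I gripped it again, levelled it, pressed it in and pushed clockwise once more.

**Last checks**
- **Bolt at its stop:** it turned about 68° (1.19 rad), which fits a start angle near 0.26. The punch mark then stayed at −59.4° to −59.6° while I raised the torque to an estimated 1.0 Nm. After reseating, it again read −59.6° at about 1 Nm. One reading in between, under light load, gave −57.9°; I put that down to measurement error.
- **Key seated:** the fits put the short arm's end at 41 to 44 mm above the table, where 40 mm is fully home. They disagree on the droop: 1.5° from the two fixed cameras and 6° with the wrist camera added. One earlier attempt at this fit failed because the network did not find the key in one camera.
- **Robot clear:** the gripper was open and well above the key, with no force on the wrist.

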